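Grind a composite soil sample in the bench mill

TASK

Stand the grinding jar on the mill's toothed drive hub, rocking it about its axis as you lower it until the teeth mesh and it drops fully home, without forcing it. Then tip all the soil lumps from the sample cups (some may be empty already) into the jar, leaving every cup upright in the enamel tray, and put the lid on the jar. Last, run the mill: press the paddle right down to its stop, hold it there for a good two seconds and let it up; leave the two Petri dishes alone throughout.

Things in the scene. Friction and masses are not known exactly. Their poses are not given: they have to be found in the camera images.
- mill: Bench mill, fixed: white housing 176 mm wide, flat deck 70 mm above the bench. Origin on the bench under the drive hub's axis; x points from the paddle to the 118 mm high motor housing, which covers 83 to 233 mm behind the axis; z up. The deck begins 88 mm in front of the axis.
- hub (a point): Drive hub, which never turns: this point is on its axis at deck level, 70 mm above the bench, axes as the mill's. Boss of 30 mm diameter with six straight teeth, 7.5 mm wide, 11 mm high with pointed (gabled) tops, reaching to 27 mm radius, at 0, 60, 120.. degrees from x; a conical pilot nose on top rises 19 mm above the deck.
- paddle (a joint): Hold-to-run paddle, a steel plate with a rubber tread, 90 mm wide, 80 mm long, hinged across the mill's front (96 mm before the hub axis, 55 mm above the bench): 0 at rest (sloping up 7 degrees to its free front edge), grows as it is pressed down, 0.22 rad at the stop. A spring returns it; holding it at the stop takes about 8 N on the middle of the tread.
- paddle_pad (a point): Point to press: middle of the paddle's tread, 60 mm in front of its hinge, about 4 mm under the rubber's surface; it goes down 13 mm to the stop.
- jar: Open steel jar, 105 mm tall, 70 mm outside, 64 mm inside diameter, 0.45 kg, floor 24 mm up. Origin: centre of its foot, z up. Under it a skirt with six inward teeth 6.5 mm wide, 17 to 29 mm from the axis, at 0, 60.. degrees from x (dark marks outside). Home: foot flat on the deck, turned 30 degrees (plus any 60, play 6) from the hub; teeth on teeth it stands 5 to 9 mm higher.
- lid: Jar lid: rubber plug, 57 mm diameter, 8 mm deep, under a grey flange, 74 mm diameter, 5 mm thick, with a round black knob, 26 mm diameter, to be gripped 19 to 37 mm above the plug's underside. Origin: centre of the plug's underside, z up. On the jar it lies 97 mm above the jar's foot, flange on the rim.
- tray: White enamel tray with dark rim, 285 mm (its x) x 165 mm (its y), walls 22 mm high and 4 mm thick, floor 4 mm thick; fixed. Origin at the centre of its underside.
- cup1: Off-white plastic sample cup, 62 mm tall, round and tapered: 46 mm outside diameter at the foot, 68 mm at the rim, wall 2.5 mm, floor 4 mm; smooth, 60 g. Origin at the centre of its foot, z up. It holds none to three lumps, which slide out when it is tipped by more than about 100 degrees.
- cup2: Off-white plastic sample cup, 62 mm tall, round and tapered: 46 mm outside diameter at the foot, 68 mm at the rim, wall 2.5 mm, floor 4 mm; smooth, 60 g. Origin at the centre of its foot, z up. It holds none to three lumps, which slide out when it is tipped by more than about 100 degrees.
- cup3: Off-white plastic sample cup, 62 mm tall, round and tapered: 46 mm outside diameter at the foot, 68 mm at the rim, wall 2.5 mm, floor 4 mm; smooth, 60 g. Origin at the centre of its foot, z up. It holds none to three lumps, which slide out when it is tipped by more than about 100 degrees.
- lump1: Lump of dried brown soil, about 14 x 14 x 17 mm, 12 g; origin at the centre of its underside as built. May be absent.
- lump2: Lump of dried brown soil, about 14 x 14 x 17 mm, 12 g; origin at the centre of its underside as built. May be absent.
- lump3: Lump of dried brown soil, about 14 x 14 x 17 mm, 12 g; origin at the centre of its underside as built. May be absent.
- lump4: Lump of dried brown soil, about 14 x 14 x 17 mm, 12 g; origin at the centre of its underside as built. May be absent.
- lump5: Lump of dried brown soil, about 14 x 14 x 17 mm, 12 g; origin at the centre of its underside as built. May be absent.
- lump6: Lump of dried brown soil, about 14 x 14 x 17 mm, 12 g; origin at the centre of its underside as built. May be absent.
- lump7: Lump of dried brown soil, about 14 x 14 x 17 mm, 12 g; origin at the centre of its underside as built. May be absent.
- lump8: Lump of dried brown soil, about 14 x 14 x 17 mm, 12 g; origin at the centre of its underside as built. May be absent.
- lump9: Lump of dried brown soil, about 14 x 14 x 17 mm, 12 g; origin at the centre of its underside as built. May be absent.
- dish1: Closed glass Petri dish, 90 mm diameter, 16 mm high, to the left in front of the mill; not part of the job. Origin at the centre of its underside.
- dish2: The same kind of Petri dish on the right; not part of the job.

How it is judged:
On the way, in this order (a step that is already met when the one before it is completed fails the run):
1. the jar stands fully home on the drive hub, teeth meshed (horizontal distance between jar and hub below 0.006 m and z of jar in the frame of hub between -0.004 and 0.003 m and angle between jar's own z axis and vertical below 0.04 rad), for 0.3 s.
2. all the lumps are in the jar on the mill (all of step 1 and horizontal distance between each of lump1, lump2, lump3, lump4, lump5, lump6, lump7, lump8, lump9 and jar below 0.034 m and z of lump1 in the frame of jar between 0.015 and 0.1 m and z of lump2 in the frame of jar between 0.015 and 0.1 m and z of lump3 in the frame of jar between 0.015 and 0.1 m and z of lump4 in the frame of jar between 0.015 and 0.1 m and z of lump5 in the frame of jar between 0.015 and 0.1 m and z of lump6 in the frame of jar between 0.015 and 0.1 m and z of lump7 in the frame of jar between 0.015 and 0.1 m and z of lump8 in the frame of jar between 0.015 and 0.1 m and z of lump9 in the frame of jar between 0.015 and 0.1 m), for 0.3 s.
3. the lid is on the jar (all of step 1 and horizontal distance between lid and jar below 0.008 m and z of lid in the frame of jar between 0.093 and 0.1 m and angle between lid's own z axis and vertical below 0.06 rad), for 0.3 s.
4. the paddle is held at its stop for 1.5 s, with the lid on (value of joint paddle above 0.19 rad and horizontal distance between lid and jar below 0.008 m and z of lid in the frame of jar between 0.093 and 0.1 m and angle between lid's own z axis and vertical below 0.06 rad), for 1.5 s.
At the end, for the whole second after the job is handed in: The jar stands on the drive hub, meshed: foot within 3 mm of the deck, within 6 mm of the hub axis, upright; all lumps are inside it; the lid's flange lies on its rim within 3 mm and centred within 8 mm; the three cups stand upright on the tray's floor; the paddle is back up (under 0.04 rad) (all of step 3 and horizontal distance between each of lump1, lump2, lump3, lump4, lump5, lump6, lump7, lump8, lump9 and jar below 0.034 m and z of lump1 in the frame of jar between 0.015 and 0.1 m and z of lump2 in the frame of jar between 0.015 and 0.1 m and z of lump3 in the frame of jar between 0.015 and 0.1 m and z of lump4 in the frame of jar between 0.015 and 0.1 m and z of lump5 in the frame of jar between 0.015 and 0.1 m and z of lump6 in the frame of jar between 0.015 and 0.1 m and z of lump7 in the frame of jar between 0.015 and 0.1 m and z of lump8 in the frame of jar between 0.015 and 0.1 m and z of lump9 in the frame of jar between 0.015 and 0.1 m and angle between each of cup1, cup2, cup3's own z axis and vertical below 0.08 rad and z of each of cup1, cup2, cup3 in the frame of tray below 0.008 m and x of cup1 in the frame of tray between -0.13 and 0.13 m and y of cup1 in the frame of tray between -0.07 and 0.07 m and x of cup2 in the frame of tray between -0.13 and 0.13 m and y of cup2 in the frame of tray between -0.07 and 0.07 m and x of cup3 in the frame of tray between -0.13 and 0.13 m and y of cup3 in the frame of tray between -0.07 and 0.07 m and value of joint paddle below 0.04 rad and linear speed of each of jar, lid below 0.02 m/s); the robot touches nothing.
It fails at once if the jar is forced or dropped onto the mill with more than 150 N (contact force between jar and mill above 150 N).
It fails at once if the left Petri dish is tipped or shoved more than 40 mm (angle between dish1's own z axis and vertical above 0.5 rad or distance of dish1 from where it was at the start of the episode above 0.04 m).
It fails at once if the right Petri dish is tipped or shoved more than 40 mm (angle between dish2's own z axis and vertical above 0.5 rad or distance of dish2 from where it was at the start of the episode above 0.04 m).
Of lump1, lump2, lump3, lump4, lump5, lump6, lump7, lump8, lump9 only 3 to 8 are there at a start; the rules pass over those that are not, and their reading is None.
At some moment in a run one of lid, cup1, cup2, cup3 may be knocked a few centimetres aside while the robot is not near it.
It also fails if it takes over 210 s, if anything falls off the work surface, if the arm or the gripper's body presses on something with over 40 N, if the wrist force passes 120 N, or if a joint passes its speed limit or range.

ROBOT

A 6-joint arm with a two-finger parallel gripper is mounted at the origin on the work surface. World frame = base frame: x ahead of the robot, y to its left, z up, the work surface at z = 0. Lengths are in m, angles in rad, forces in N, time in s.
With the tool pointing down it reaches from about 0.225 to 0.875 m from the base axis. Payload 3.4 kg.
Tool frame: the origin (TCP) lies on the centre line of the jaws, within the pads' length; the fingertips stand 19 mm ahead of it and the grasp point (between the pads) is the TCP (nose_length is the distance from the TCP to the fingertips, in m); z points along the fingers, y is the direction in which the jaws open and shut (so a half turn about z gives the same grasp; the last joint's range is limited). The gripper opens to 85 mm and grips with 20 to 120 N. Pads are 22 mm wide; open, the fingers measure 114 mm over their backs; the gripper's body (76 mm by 85 mm) begins 54 mm behind the grasp point. The pads swing forward as they close: fully open they stand 13 mm farther back than shut.
Start: joints at [-1.39, 0.276, 1.505, -0, 1.361, -0.121], TCP at [0.171, -0.549, 0.25] pointing down, gripper open.
Joint ranges: [-2.89, 2.89], [-0.75, 2.08], [0.22, 2.7], [-1.18, 4.32], [0.11, 2.71], [-2.7, 2.7]. Speed limits (rad/s): [2.57, 2.57, 3.14, 3.14, 3.14, 3.14].

INTERFACE

Orientations are given as a unit quaternion [w, x, y, z].
In Python, from rig import * gives the robot as it stands.
- The arm moves only by the shell command python3 -m jog 'ROWS' [OPENING] [FORCE]. ROWS is JSON, one flat list of numbers, 6 for each row, row after row: the shift along the tool's x, y, z in mm, then the turn, a rotation vector about the tool's x, y, z in degrees. In form: [tx, ty, tz, wx, wy, wz, tx, ty, tz, wx, wy, wz, ...]. A call has 1 to 10 rows; each row is the pose to reach, as a shift and turn from the pose commanded when the call began, along the tool's axes at that moment; what a row does not reach only later rows make up. A row lasts 1/8 s, in which the tool goes at most 62.5 mm and 10.7 degrees, less where a joint would pass 70% of its speed; a pose out of reach is approached as far as the arm can. A call with a gripper value outside its range is refused whole. OPENING is the closure, from 0 (fully open) to 1 (shut), set as the call begins (- or left out, the last holds). The fingers move at their own pace and stop on an object; FORCE is the grip in N (left out, the last holds). Time passes only in rows, so rows that repeat a pose let the fingers close. It gives the time, the measured TCP pose, the force and the opening at its end, in the units of the state.
- get_state(): the state, without advancing time (a new reading comes with each control period).
- get_image(name): name is "scene" or "side" or "wrist"; returns a dict with "frame" (384x512x3 uint8, red, green, blue), "camera_matrix" (3x3 intrinsics, pixels), "rvec" (rotation vector, rad) and "tvec" (3), from world to camera coordinates, as OpenCV has them. Camera axes: x right, y down, z forward; pixel columns grow to the right and rows downward; lengths in m; the calibration is good to about 2 mm. A picture is of the moment at which its call begins. There is no depth.
- sign_off(): hands the job in, once; it reports no verdict.
The state is a dict: "clock": time; "qpos": joint angles; "qd": joint speeds; "effort": joint torques, N m; "position": TCP position; "ee_rot": TCP orientation; "contact_force": force on the tool from outside, world axes, zero at the start; "moment": the same for the moment, N m; "width": finger opening in m.
Only numpy, scipy, OpenCV 4.12 (cv2) and the standard library are available. Lean on these libraries where they do the work, as an engineer would, in place of code of your own. Each camera call takes 0.05 s, during which the arm holds its last target.

## Working session

There is one attempt and no reset: what is moved stays moved. The work goes in short steps, Python scripts to look and compute and a shell command to move; the robot and the scene stay as the last step left them, time stands still between calls to the robot, and variables do not carry over. Pictures are saved under pics/ and viewed, and the job is handed in when it is done.

```bash
ls -la; mkdir -p pics
python3 - <<'E'
from rig import *
import cv2
s=get_state();print({k:s[k] for k in ['clock','position','ee_rot','contact_force','width']})
for n in ["scene","side","wrist"]:
    i=get_image(n);cv2.imwrite(f"pics/{n}0.png",i["frame"][:,:,::-1]);print(n,i["camera_matrix"].tolist(),i["rvec"],i["tvec"])
E
```

```text
total 12
drwxr-xr-x  3 agent agent 4096 Dec  6 13:06 .
drwxr-xr-x 23 root  root  4096 Dec  6 13:06 ..
drwxr-xr-x  2 agent agent 4096 Dec  6 13:06 pics
{'clock': 0.0, 'position': array([ 0.17081353, -0.54851543,  0.24944311]), 'ee_rot': array([-9.17630448e-04,  9.88636561e-01,  1.50322677e-01, -1.90444702e-05]), 'contact_force': array([-0.29796263,  0.29182608,  0.46026431]), 'width': 0.08528398568822113}
scene [[388.07998508469404, 0.0, 249.01437845374065], [0.0, 388.07998508469404, 190.37241133025628], [0.0, 0.0, 1.0]] [ 0.66921281  2.62127307 -1.15356566] [ 0.43275679 -0.10050056  1.13333058]
side [[407.9388800764342, 0.0, 259.05000383809323], [0.0, 407.9388800764342, 184.78773460783884], [0.0, 0.0, 1.0]] [ 0.81326172 -2.40325112  1.29165728] [0.3945894  0.24767812 0.78301936]
wrist [[269.6926517566091, 0.0, 252.08073670228643], [0.0, 269.6926517566091, 196.7312191783233], [0.0, 0.0, 1.0]] [-2.31191174  1.70429687  0.27596532] [-0.57425836 -0.04016995  0.38030428]
```

View pics/scene0.png

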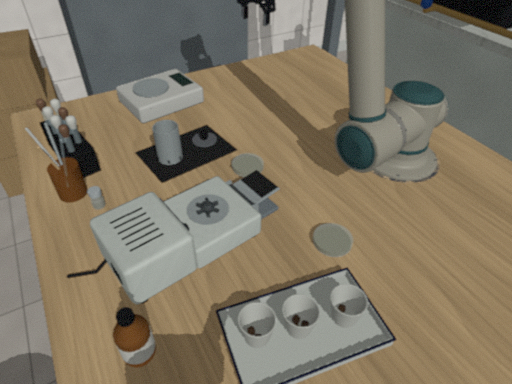

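View pics/side0.png

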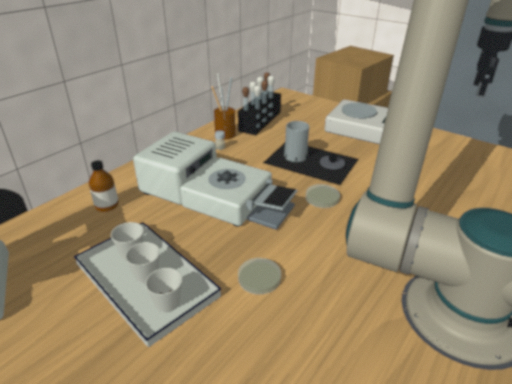

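View pics/wrist0.png

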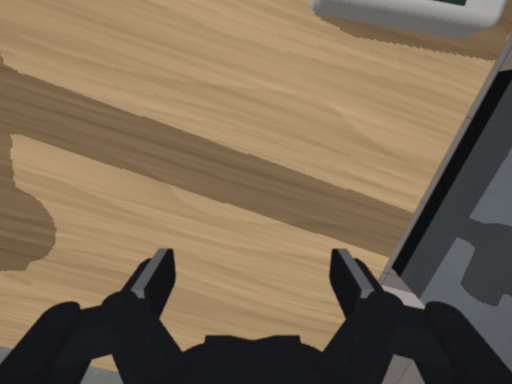

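Scene picture: jar about (168,143) on a dark mat with the lid beside it (204,137), mill hub (208,208), paddle (258,185), cups (256,325), (300,315) and (347,304) in the tray, dishes (247,165) and (332,239). I'll zoom in for exact points.

```bash
cat > h.py <<'E'
from rig import *
import numpy as np, cv2
from scipy.spatial.transform import Rotation as R
def grab(n,f=None):
    i=get_image(n)
    if f: cv2.imwrite(f,i["frame"][:,:,::-1])
    return i
def ray(i,u,v):
    Rm=cv2.Rodrigues(i["rvec"])[0]; c=-Rm.T@i["tvec"]
    d=Rm.T@np.linalg.inv(i["camera_matrix"])@np.array([u,v,1.]); return c,d
def plane(i,u,v,z):
    c,d=ray(i,u,v); return c+d*(z-c[2])/d[2]
def proj(i,P):
    return cv2.projectPoints(np.array(P,float).reshape(-1,3),i["rvec"],i["tvec"],i["camera_matrix"],None)[0].reshape(-1,2)
def crop(i,x0,y0,x1,y1,k,f):
    im=i["frame"][y0:y1,x0:x1,::-1]; im=cv2.resize(im,None,fx=k,fy=k,interpolation=cv2.INTER_CUBIC)
    for x in range((x0+9)//10*10,x1,10):
        cv2.line(im,(int((x-x0+.5)*k),0),(int((x-x0+.5)*k),6 if x%50 else 14),(0,0,255),1)
        if x%50==0: cv2.putText(im,str(x),(int((x-x0+.5)*k),26),0,.4,(0,0,255),1)
    for y in range((y0+9)//10*10,y1,10):
        cv2.line(im,(0,int((y-y0+.5)*k)),(6 if y%50 else 14,int((y-y0+.5)*k)),(0,0,255),1)
        if y%50==0: cv2.putText(im,str(y),(16,int((y-y0+.5)*k)),0,.4,(0,0,255),1)
    cv2.imwrite(f,im)
E
python3 - <<'E'
from h import *
i=grab("scene");crop(i,80,100,280,250,4,"pics/s1.png");crop(i,200,250,400,384,4,"pics/s2.png")
j=grab("side");crop(j,130,110,330,230,4,"pics/d1.png");crop(j,60,200,230,345,4,"pics/d2.png")
E
```

```text
(no output)
```

View pics/s1.png

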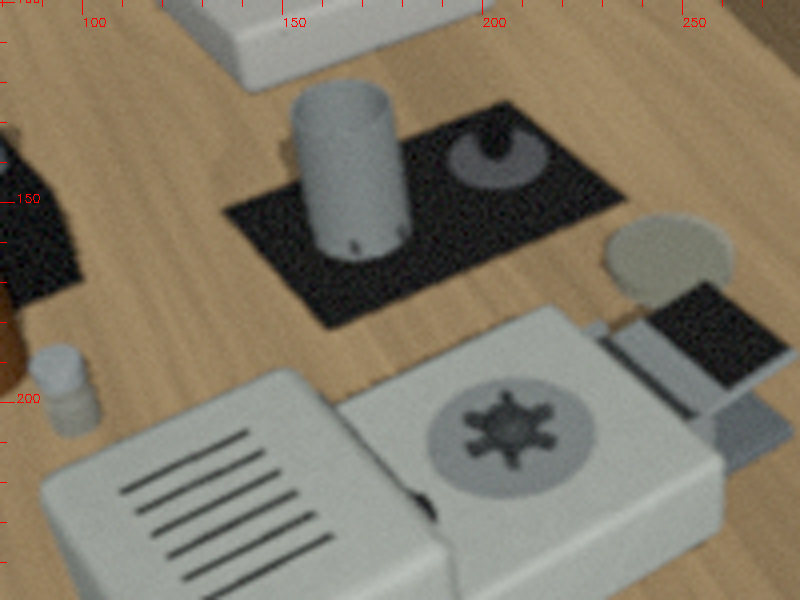

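View pics/s2.png

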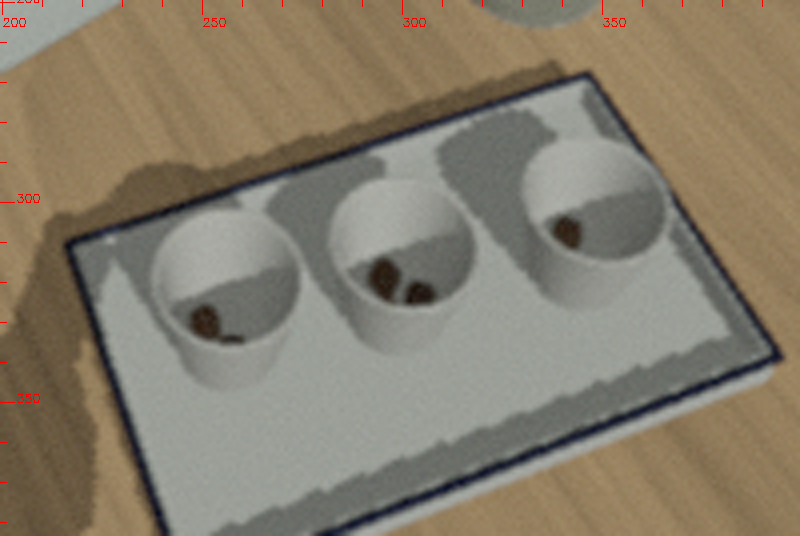

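View pics/d1.png

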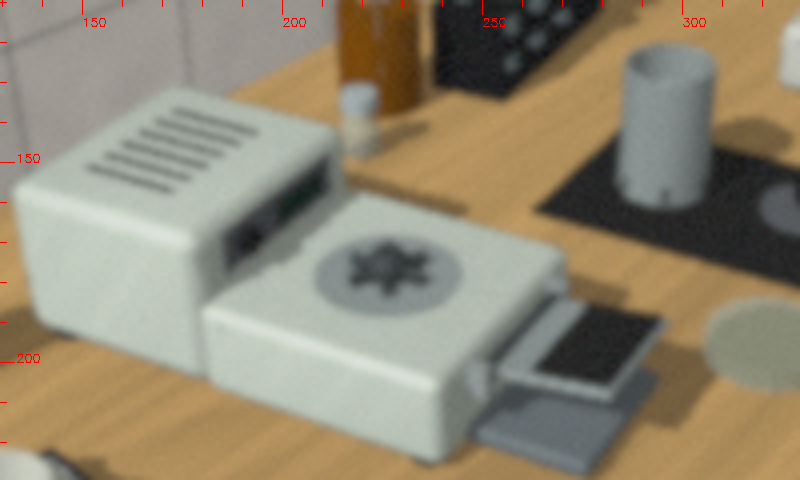

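View pics/d2.png

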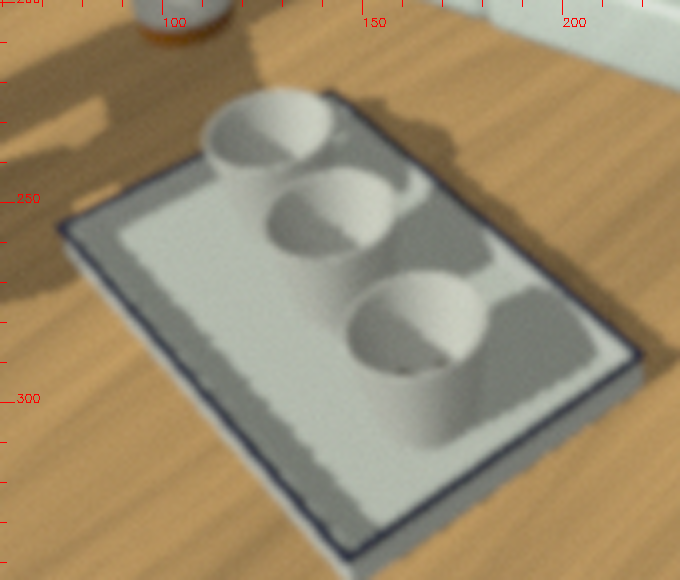

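```bash
cat > meas.py <<'E'
from h import *
from scipy.optimize import least_squares
S=grab("scene");D=grab("side")
def cs(x,y): return (80+x/4-.5,100+y/4-.5)
def ct(x,y): return (200+x/4-.5,250+y/4-.5)
def cd(x,y): return (130+x/4-.5,110+y/4-.5)
def ce(x,y): return (60+x/4-.5,200+y/4-.5)
th=np.linspace(0,2*np.pi,181)
def circ(c,r,z): return np.c_[c[0]+r*np.cos(th),c[1]+r*np.sin(th),0*th+z]
def ext(i,c,r,z):
    p=proj(i,circ(c,r,z)); return np.r_[p.min(0),p.max(0)]
def fit(obs,x0):
    # obs: (img, r, z, [umin,vmin,umax,vmax] None allowed)
    def f(c):
        o=[]
        for i,r,z,e in obs:
            q=ext(i,c,r,z); o+=[q[k]-e[k] for k in range(4) if e[k] is not None]
        return o
    s=least_squares(f,x0); return s.x,np.round(s.fun,1)
def box(fn,x0,y0,x1,y1):
    a=fn(x0 or 0,y0 or 0);b=fn(x1 or 0,y1 or 0)
    return [a[0] if x0 else None,a[1] if y0 else None,b[0] if x1 else None,b[1] if y1 else None]
if __name__=="__main__":
    N=None
    print("jar S",fit([(S,.035,.105,box(cs,291,79,394,N)),(S,.035,0,box(cs,N,N,411,262))],[.4,.4]))
    print("jar D",fit([(D,.035,.105,box(cd,623,43,717,N)),(D,.035,0,box(cd,N,N,N,209))],[.4,.4]))
    print("lid S",fit([(S,.037,.011,box(cs,446,N,549,189))],[.4,.4]))
    print("hub",plane(S,*cs(511.5,438),.071),plane(D,*cd(388.5,274.5),.071))
    for n,a in dict(fl=(548,306),fr=(722,462)).items(): print("deck S",n,plane(S,*cs(*a),.069))
    for n,a in dict(bl=(340,405)).items(): print("deck S",n,plane(S,*cs(*a),.069))
    for n,a in dict(fl=(566,258),fr=(437,383),br=(204,310),bl=(366,196)).items(): print("deck D",n,plane(D,*cd(*a),.069))
    for k,(s,d) in dict(A=((152,208,301,347),(203,88,334,170)),B=((329,179,477,319),(266,168,396,258)),C=((522,137,667,262),(346,271,488,376))).items():
        print("cup",k,fit([(S,.034,.066,box(ct,*s))],[.5,0]),fit([(D,.034,.066,box(ce,*d))],[.5,0]))
    for a in [(68,243),(588,73),(779,355)]: print("tray S",plane(S,*ct(*a),.022))
    for a in [(60,229),(332,94),(642,354),(348,557)]: print("tray D",plane(D,*ce(*a),.022))
    print("dish", plane(S,247,165,.016),plane(S,332,239,.016))
    for a in [(355,247),(402,232)]: print("mark S",plane(S,*cs(*a),.008))
    for a in [(664,195),(623,180)]: print("mark D",plane(D,*cd(*a),.008))
    for a in [(508,393),(553,409),(553,443),(514,466),(467,447),(467,413)]: print("tooth S",plane(S,*cs(*a),.08)[:2])
E
python3 meas.py
```

```text
jar S (array([ 0.5835436 , -0.31164671]), array([-0.2,  0.3,  0. ,  0.2, -0.3]))
jar D (array([ 0.59125932, -0.31516177]), array([ 0.1,  0.3, -0.1, -0.3]))
lid S (array([ 0.46768863, -0.33134274]), array([ 0.6, -0.6,  0. ]))
hub [0.60041648 0.00092096 0.071     ] [ 0.60164998 -0.00228786  0.071     ]
deck S fl [ 0.53282831 -0.09524249  0.069     ]
deck S fr [0.50490891 0.07210947 0.069     ]
deck S bl [ 0.67549355 -0.07277802  0.069     ]
deck D fl [ 0.52531412 -0.09093574  0.069     ]
deck D fr [0.50464138 0.06665606 0.069     ]
deck D br [0.66731617 0.09653879 0.069     ]
deck D bl [ 0.68215565 -0.07128707  0.069     ]
cup A (array([0.63415967, 0.28367662]), array([-0.8, -0.5,  0.8,  0.4])) (array([0.63708708, 0.28341092]), array([-0.1, -0.1,  0.1,  0. ]))
cup B (array([0.55860599, 0.30937018]), array([-0.7,  0.2,  0.7, -0.2])) (array([0.55944177, 0.30517391]), array([-1.1, -0.5,  1.1,  0.3]))
cup C (array([0.46773767, 0.33044499]), array([-0.8, -0.9,  0.8,  0.7])) (array([0.46907197, 0.32918515]), array([-0.8, -0.6,  0.9,  0.4]))
tray S [0.67979083 0.21191518 0.022     ]
tray S [0.39864194 0.25303471 0.022     ]
tray S [0.42233481 0.41617882 0.022     ]
tray D [0.70549071 0.37588205 0.022     ]
tray D [0.68123931 0.21279176 0.022     ]
tray D [0.40094428 0.25180652 0.022     ]
tray D [0.42509141 0.41528982 0.022     ]
dish [ 0.4146177  -0.15542345  0.016     ] [0.37288488 0.17184564 0.016     ]
mark S [ 0.59797691 -0.28609342  0.008     ]
mark S [ 0.5623839  -0.28646041  0.008     ]
mark D [ 0.57455137 -0.29145297  0.008     ]
mark D [ 0.61272172 -0.29147044  0.008     ]
tooth S [ 0.59044153 -0.02463423]
tooth S [ 5.73497384e-01 -4.63715427e-04]
tooth S [0.58500599 0.02392153]
tooth S [0.61110392 0.02964972]
tooth S [0.62786638 0.00405327]
tooth S [ 0.61738033 -0.02072318]
```

```bash
cat >> h.py <<'E'
def pose():
    s=get_state(); q=s["ee_rot"]; return np.array(s["position"]),R.from_quat([q[1],q[2],q[3],q[0]]),s
def down(yawdeg):
    "tool down, tool y (jaw axis) at azimuth yawdeg"
    a=np.radians(yawdeg); y=np.array([np.cos(a),np.sin(a),0]);z=np.array([0,0,-1.]);x=np.cross(y,z)
    return R.from_matrix(np.c_[x,y,z])
def aim(az,pitch,roll=0):
    "tool z at azimuth az, pitch deg below horizontal, jaws horizontal, then roll about tool z"
    a,p=np.radians([az,pitch]); z=np.array([np.cos(p)*np.cos(a),np.cos(p)*np.sin(a),-np.sin(p)])
    y=np.array([-np.sin(a),np.cos(a),0]); x=np.cross(y,z)
    return R.from_matrix(np.c_[x,y,z])*R.from_rotvec([0,0,np.radians(roll)])
def plan(P,Rt,n=None):
    p,r,s=pose(); d=r.inv().apply(np.array(P)-p)*1000; w=(r.inv()*Rt).as_rotvec(degrees=True)
    m=max(np.linalg.norm(d)/50,np.linalg.norm(w)/8.5); n=n or int(np.ceil(m))
    print("clock %.2f n=%d (need %.1f) total shift %s turn %s |w|=%.1f"%(s["clock"],n,m,d.round(1),w.round(1),np.linalg.norm(w)))
    print(",  ".join(",".join("%g"%round(v) if k<n else "%g"%round(v,1) for v in np.r_[d,w]*k/n) for k in range(1,n+1)))
E
python3 - <<'E'
from h import *
p,r,s=pose();i=grab("wrist");Rm=cv2.Rodrigues(i["rvec"])[0];c=-Rm.T@i["tvec"]
print("cam in tool",r.inv().apply(c-p)*1000,"optical axis in tool",r.inv().apply(Rm[2]),"imgx in tool",r.inv().apply(Rm[0]))
print(r.as_matrix().round(3))
for y in (73,-17+90+0,): pass
plan([.587,-.3135,.24],down(-73))
E
```

```text
cam in tool [ 8.03562308e+01  3.83523187e-02 -1.23507635e+02] optical axis in tool [-3.14337614e-01 -1.20710873e-05  9.49311258e-01] imgx in tool [-1.65582996e-03  9.99998486e-01 -5.35565722e-04]
[[ 0.955  0.297 -0.   ]
 [ 0.297 -0.955  0.   ]
 [ 0.    -0.    -1.   ]]
clock 0.40 n=10 (need 9.6) total shift [ 467.3 -101.2   10.2] turn [-0.   0.   0.3] |w|=0.3
47,-10,1,0,0,0,  93,-20,2,0,0,0,  140,-30,3,0,0,0,  187,-40,4,0,0,0,  234,-51,5,0,0,0,  280,-61,6,0,0,0,  327,-71,7,0,0,0,  374,-81,8,0,0,0,  421,-91,9,0,0,0,  467.3,-101.2,10.2,-0,0,0.3
```

```bash
python3 -m jog '[47,-10,0,0,0,0, 93,-20,0,0,0,0, 140,-30,0,0,0,0, 187,-40,0,0,0,0, 234,-51,0,0,0,0, 280,-61,0,0,0,0, 327,-71,0,0,0,0, 374,-81,0,0,0,0, 390,-95,0,0,0,0, 390,-95,0,0,0,0]'
python3 - <<'E'
from h import *
i=grab("wrist","pics/w1.png")
E
```

```text
clock: 1.65
position: [0.5151, -0.3412, 0.2502]
ee_rot: [-0.0, 0.988, 0.151, -0.001]
contact_force: [0.7, -0.1, -0.4]
width: 0.0853
```

View pics/w1.png

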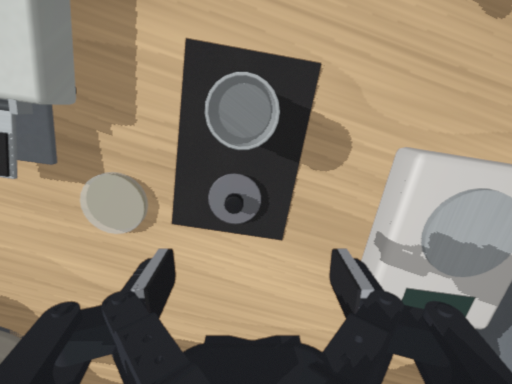

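Wrist picture: jar rim ring about (242,111), lid flange (234,199), knob (234,203); dish at (113,203).

Run:
```python
from meas import *
i=grab("wrist");crop(i,190,60,290,230,4,"pics/w2.png")
crop(S,145,105,195,175,8,"pics/s3.png");crop(D,275,110,325,170,8,"pics/d3.png")
print(fit([(i,.035,.105,[205,72,280,150])],[.58,-.31]),fit([(i,.037,.013,[207.5,173,261.5,224])],[.47,-.33]),plane(i,234,203,.037))
# marks: intersect ray with cylinder
c=np.array([.5865,-.313])
for im,u,v in [(S,*cs(355,247)),(S,*cs(402,232)),(D,*cd(664,195)),(D,*cd(623,180))]:
    o,d=ray(im,u,v);a=d[:2]@d[:2];b=2*d[:2]@(o[:2]-c);e=(o[:2]-c)@(o[:2]-c)-.035**2
    q=b*b-4*a*e
    t=(-b-np.sqrt(max(q,0)))/(2*a);P=o+t*d;print(q>0,P,np.degrees(np.arctan2(P[1]-c[1],P[0]-c[0])))
```

```text
(array([ 0.58339599, -0.31246775]), array([ 0.7,  0.4, -0.7, -0.5])) (array([ 0.46545018, -0.33246564]), array([ 0.8,  0.7, -0.8, -0.8])) [ 0.46843723 -0.33241046  0.037     ]
True [ 0.59937368 -0.2804536   0.012421  ] 68.41880029343271
True [ 0.56191407 -0.28808952  0.0067235 ] 134.6243054993744
True [ 0.5692158  -0.28256554  0.01392415] 119.59291082402846
True [ 0.60975784 -0.28684521  0.01108301] 48.35527551915321
```

View pics/w2.png

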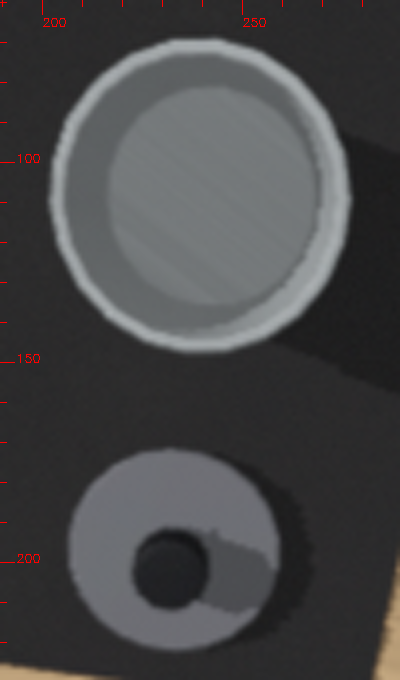

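View pics/s3.png

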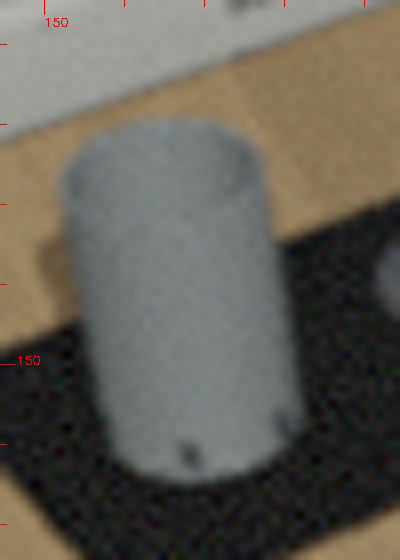

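View pics/d3.png

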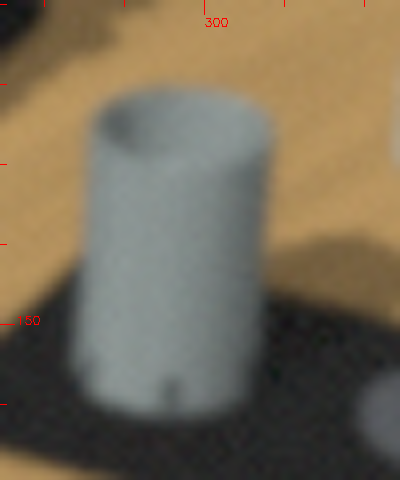

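Run:
```python
from meas import *
i=grab("wrist")
c,_=fit([(i,.035,.105,[202,69,277.2,147.7])],[.58,-.31]);print(c,fit([(i,.037,.013,[206.6,171.5,259.3,222])],[.47,-.33]))
for im,offs in ((S,(-9.8,53)),(D,(4.5,-58.8))):
    o,_=ray(im,0,0);ph=np.degrees(np.arctan2(o[1]-c[1],o[0]-c[0]));print(ph,[ph+q for q in offs],[(ph+q)%60 for q in offs])
plan([.585,-.3128,.20],down(-73))
```

```text
[ 0.58519522 -0.30932285] (array([ 0.46758945, -0.32973479]), array([ 0.1,  0.3, -0.1, -0.4]))
75.666489169478 [np.float64(65.866489169478), np.float64(128.66648916947798)] [np.float64(5.866489169478001), np.float64(8.666489169477984)]
120.97478361520855 [np.float64(125.47478361520855), np.float64(62.174783615208554)] [np.float64(5.474783615208551), np.float64(2.174783615208554)]
clock 2.00 n=2 (need 1.8) total shift [76.7 -8.3 50.4] turn [0.  0.  0.2] |w|=0.2
38,-4,25,0,0,0,  76.7,-8.3,50.4,0,0,0.2
```

Run:
```python
from h import *
plan([.585,-.311,.13],down(-73),4)
```

```text
clock 2.00 n=4 (need 2.9) total shift [ 77.3 -10.  120.4] turn [0.  0.  0.2] |w|=0.2
19,-3,30,0,0,0,  39,-5,60,0,0,0,  58,-8,90,0,0,0,  77.3,-10,120.4,0,0,0.2
```

```bash
python3 -m jog '[38,-5,30,0,0,0, 77,-10,60,0,0,0, 77,-10,90,0,0,0, 77,-10,119,0,0,0, 77,-10,119,0,0,0]'
python3 - <<'E'
from h import *
i=grab("wrist","pics/w3.png")
S=grab("scene");crop(S,120,80,250,180,5,"pics/s4.png")
E
```

```text
clock: 2.62
position: [0.5838, -0.3095, 0.1287]
ee_rot: [-0.002, 0.989, 0.15, -0.002]
contact_force: [-0.2, -1.5, -0.2]
width: 0.0853
```

View pics/w3.png

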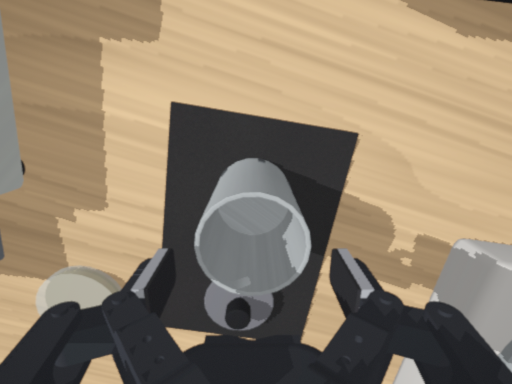

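View pics/s4.png

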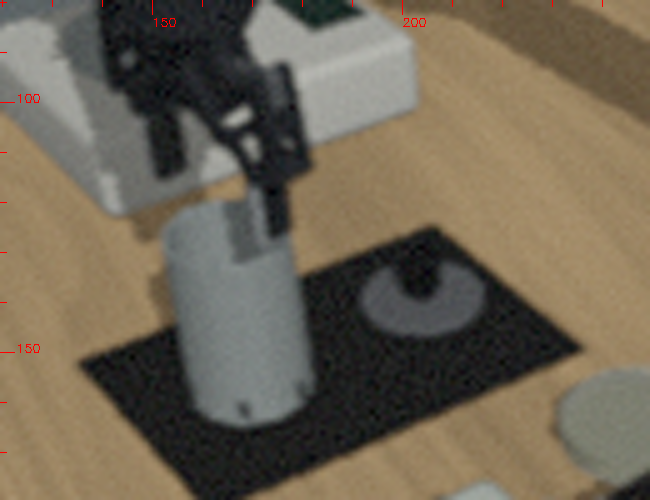

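The jar (rim centre (252,242)) is centred between the fingers (175 / 330). I'll descend and grip.

```bash
python3 -m jog '[1,0,20,0,0,0, 1,0,49,0,0,0, 1,0,49,0,0,0]' 0 60;  python3 -m jog '[0,0,0,0,0,0, 0,0,0,0,0,0, 0,0,0,0,0,0, 0,0,0,0,0,0, 0,0,0,0,0,0, 0,0,0,0,0,0]' 1 60
python3 - <<'E'
from h import *
from meas import fit
i=grab("wrist","pics/w4.png")
p,r,s=pose();print(p)
E
```

```text
clock: 3.1
position: [0.5858, -0.3096, 0.0821]
ee_rot: [-0.001, 0.989, 0.15, -0.001]
contact_force: [0.3, 0.9, 0.4]
width: 0.0855
clock: 3.85
position: [0.5876, -0.3102, 0.0847]
ee_rot: [0.001, 0.989, 0.15, 0.001]
contact_force: [-1.0, 1.6, 7.0]
width: 0.07
[ 0.58756246 -0.3101911   0.08471938]
```

View pics/w4.png

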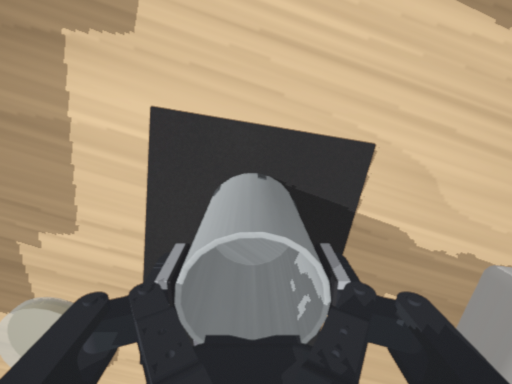

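```bash
python3 -m jog '[0,0,-30,0,0,0, 0,0,-80,0,0,0, 0,0,-130,0,0,0, 0,0,-170,0,0,0, 0,0,-170,0,0,0]'
python3 - <<'E'
from h import *
i=grab("wrist");crop(i,160,150,345,350,4,"pics/w5.png")
p,r,s=pose();print(p,s["width"],s["contact_force"])
E
```

```text
clock: 4.62
position: [0.5881, -0.3108, 0.2559]
ee_rot: [0.003, 0.989, 0.15, 0.003]
contact_force: [-0.1, 0.2, -5.6]
width: 0.0698
[ 0.58673426 -0.30991197  0.25273114] 0.06992568020774932 [-0.16875976  0.0610181  -5.53004695]
```

View pics/w5.png

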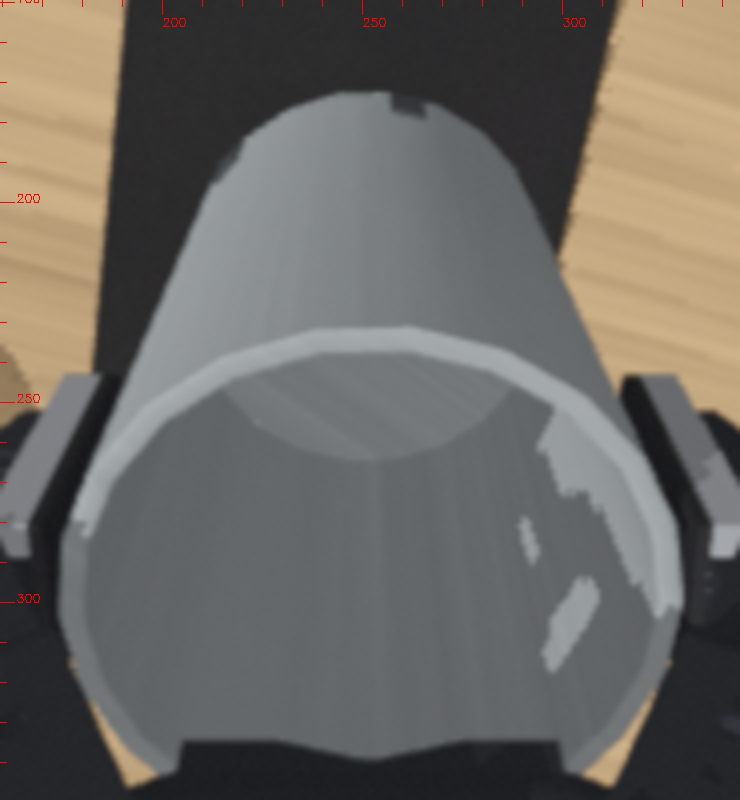

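```bash
cat > jarfit.py <<'E'
from meas import *
i=grab("wrist");p,r,s=pose()
Rm=cv2.Rodrigues(i["rvec"])[0]
# foot frame in tool: position (x,y,zf), tilt about tool y, yaw
def T(q,pts):
    x,y,z,t,w,yaw=q
    J=R.from_euler('y',t)*R.from_euler('x',w)*R.from_rotvec([np.pi,0,0])*R.from_euler('z',yaw)
    return p+r.apply(J.apply(pts)+[x,y,z])
def f(q):
    rim=proj(i,T(q,circ((0,0),.035,.105)));foot=proj(i,T(q,circ((0,0),.035,0)))
    m=proj(i,T(q,[[.0355*np.cos(a),.0355*np.sin(a),.006] for a in (0,np.pi/3)]))
    return np.r_[rim[:,0].min()-174,rim[:,0].max()-330,rim[:,1].min()-231,foot[:,1].min()-172.2,(m-MK).ravel(),q[3]*200,q[4]*200]
MK=np.array([(261.5,175.5),(216.2,190.7)])
best=None
for y0 in np.radians(range(-180,180,30)):
    s_=least_squares(f,[0,0,.085,0,0,y0])
    if best is None or s_.cost<best.cost: best=s_
q=best.x;print("x,y,z mm",q[:3]*1000,"tilt",np.degrees(q[3:5]),"yaw in tool",np.degrees(q[5]),"res",best.fun.round(1))
J=r*R.from_euler('y',q[3])*R.from_euler('x',q[4])*R.from_rotvec([np.pi,0,0])*R.from_euler('z',q[5]);m=J.as_matrix()
print("jar yaw world",np.degrees(np.arctan2(m[1,0],m[0,0]))%60,"z axis",m[:,2],"foot",T(q,[[0,0,0]]))
E
python3 jarfit.py
```

```text
x,y,z mm [-3.07876144e+00  4.23160794e-02  8.14741402e+01] tilt [-0.11878937 -0.02083318] yaw in tool -10.573737829513995 res [ 0.   0.1  0.4  0.8 -1.  -0.6  0.8 -0.8 -0.4 -0.1]
jar yaw world 6.715510831362061 z axis [ 0.00672424 -0.0021055   0.99997518] foot [[ 0.58193441 -0.30958874  0.16757356]]
```

Run:
```python
from h import *
plan([.604,-.0016,.245],down(-100.7),10)
```

```text
clock 4.83 n=10 (need 6.2) total shift [ 109.2 -287.8    4.9] turn [-0.2  0.3 28. ] |w|=28.0
11,-29,0,0,0,3,  22,-58,1,0,0,6,  33,-86,1,0,0,8,  44,-115,2,0,0,11,  55,-144,2,0,0,14,  66,-173,3,0,0,17,  76,-201,3,0,0,20,  87,-230,4,0,0,22,  98,-259,4,0,0,25,  109.2,-287.8,4.9,-0.2,0.3,28
```

```bash
python3 -m jog '[11,-29,0,0,0,3, 22,-58,1,0,0,6, 33,-86,1,0,0,8, 44,-115,2,0,0,11, 55,-144,2,0,0,14, 66,-173,3,0,0,17, 76,-201,3,0,0,20, 87,-230,4,0,0,22, 98,-259,5,0,0,25, 109,-288,5,0,0,28]'; python3 -m jog '[0,0,30,0,0,0, 0,0,55,0,0,0, 0,0,55,0,0,0]';python3 - <<'E'
from h import *
S=grab("scene");crop(S,120,80,280,230,5,"pics/s5.png");D=grab("side");crop(D,130,70,300,220,4,"pics/d5.png")
p,r,s=pose();print(p,s["contact_force"])
E
```

```text
clock: 6.08
position: [0.6039, -0.0012, 0.2445]
ee_rot: [-0.0, 0.996, -0.094, -0.002]
contact_force: [0.5, 0.7, -3.9]
width: 0.0702
clock: 6.45
position: [0.6021, -0.0019, 0.1879]
ee_rot: [-0.0, 0.996, -0.093, -0.005]
contact_force: [-0.8, 0.8, -5.2]
width: 0.0698
[ 0.60479472 -0.00235276  0.19142459] [ 0.91377619 -0.71515601 -4.42468846]
```

View pics/s5.png

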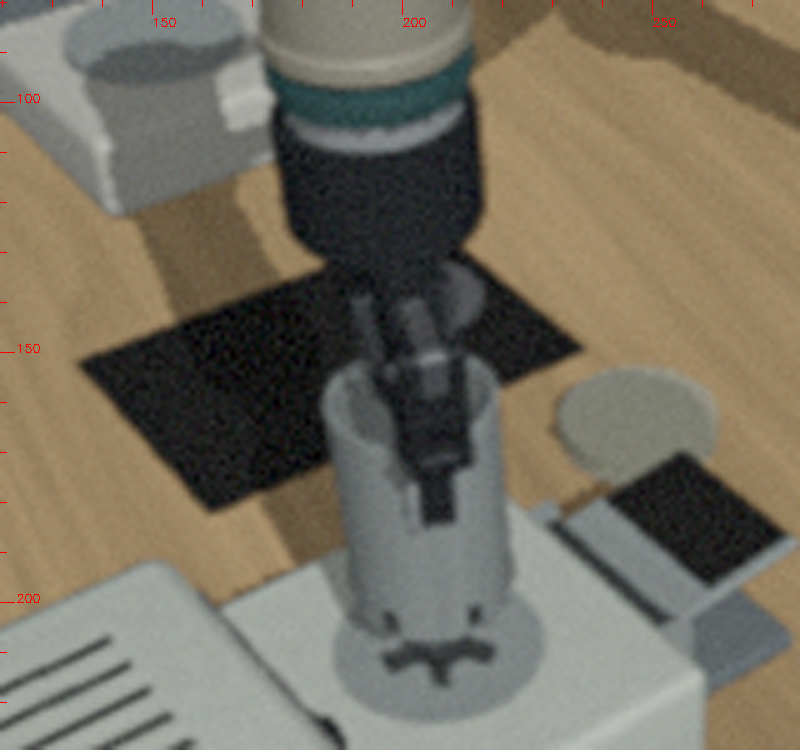

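View pics/d5.png

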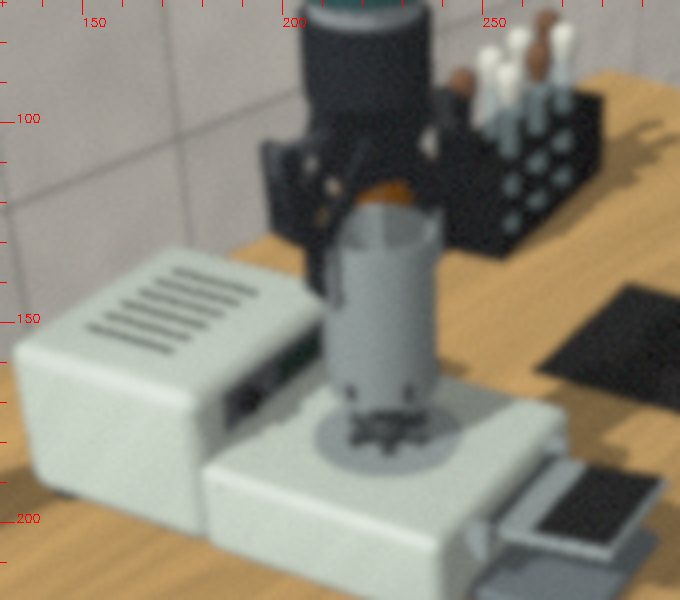

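Run:
```python
from meas import *
p,r,s=pose();c=p+r.apply([-.003,0,.083]);print("foot",c)
for im in (S,D):
  print("foot ext",ext(im,c,.035,c[2]),"rim ext",ext(im,c+[0,0,.105],.035,c[2]+.105),"hubdisc ctr",proj(im,[[.601,-.001,.071]]))
```

```text
foot [ 0.60289069 -0.00203383  0.11001265]
foot ext [188.35239395 185.25755467 220.56551046 207.28217122] rim ext [182.83137061 147.3178721  218.01418635 168.81358575] hubdisc ctr [[206.78725139 208.55556524]]
foot ext [211.61863945 157.96416605 239.58698401 172.29877354] rim ext [209.13252687 120.56319537 238.79369586 133.46213934] hubdisc ctr [[226.4870104 178.4239908]]
```

```bash
python3 -m jog '[0,0,10,0,0,0, 0,0,18,0,0,0, 0,0,22,0,0,0, 0,0,22,0,0,0]';python3 -m jog '[0,0,1,0,0,2, 0,0,2,0,0,4, 0,0,2,0,0,2, 0,0,3,0,0,0, 0,0,3,0,0,-2, 0,0,4,0,0,-4, 0,0,4,0,0,-2, 0,0,4,0,0,0]'
```

```text
clock: 7.15
position: [0.6047, -0.0023, 0.1697]
ee_rot: [0.0, 0.996, -0.093, -0.001]
contact_force: [0.2, 0.6, -4.6]
width: 0.0695
clock: 8.15
position: [0.605, -0.0023, 0.1663]
ee_rot: [0.0, 0.996, -0.095, 0.0]
contact_force: [0.9, -0.3, -3.6]
width: 0.0699
```

```bash
python3 -m jog '[-1,0,1,0,0,2, -1,0,1,0,0,4, -1,0,2,0,0,2, -1,0,2,0,0,0, -1,0,3,0,0,-2, -1,0,3,0,0,-4, -1,0,4,0,0,-2, -1,0,4,0,0,0]'
```

```text
clock: 9.15
position: [0.604, -0.0021, 0.1622]
ee_rot: [0.0, 0.996, -0.095, -0.0]
contact_force: [0.1, 0.3, -5.3]
width: 0.0699
```

```bash
python3 -m jog '[0,0,1,0,0,2, 0,0,1,0,0,4, 0,0,2,0,0,2, 0,0,2,0,0,0, 0,0,3,0,0,-2, 0,0,3,0,0,-4, 0,0,3,0,0,-2, 0,0,3,0,0,0]'; python3 -c "
from h import *
s=get_state();print(s['contact_force'],s['moment'],s['position'])"
```

```text
clock: 10.15
position: [0.604, -0.0023, 0.1593]
ee_rot: [0.0, 0.996, -0.094, -0.0]
contact_force: [-0.7, -0.3, -4.1]
width: 0.07
[-0.68057448 -0.32572498 -4.06953758] [-0.12378038  0.18829887  0.0596559 ] [ 0.60395922 -0.00233997  0.15929062]
```

```bash
python3 -m jog '[0,0,1,0,0,2, 0,0,1,0,0,3, 0,0,2,0,0,1, 0,0,2,0,0,-1, 0,0,3,0,0,-3, 0,0,3,0,0,-2, 0,0,3,0,0,0]'
```

```text
clock: 11.02
position: [0.6039, -0.0025, 0.1562]
ee_rot: [0.0, 0.996, -0.094, -0.0]
contact_force: [-1.9, -1.1, -4.6]
width: 0.07
```

```bash
python3 -m jog '[0,0,1,0,0,1, 0,0,1,0,0,2, 0,0,2,0,0,1, 0,0,2,0,0,-1, 0,0,2,0,0,-2, 0,0,2,0,0,0]'
```

```text
clock: 11.78
position: [0.6038, -0.0022, 0.1538]
ee_rot: [0.0, 0.996, -0.094, -0.0]
contact_force: [-2.3, -1.2, -4.9]
width: 0.0695
```

```bash
python3 -m jog '[0,0,0,0,0,1, 0,0,1,0,0,1, 0,0,1,0,0,-1, 0,0,2,0,0,-1, 0,0,2,0,0,0]'
python3 - <<'E'
from h import *
S=grab("scene");crop(S,150,110,260,240,6,"pics/s6.png");D=grab("side");crop(D,190,90,290,210,5,"pics/d6.png")
E
```

```text
clock: 12.4
position: [0.6039, -0.0022, 0.1522]
ee_rot: [0.0, 0.996, -0.094, -0.0]
contact_force: [-2.6, -2.3, -4.8]
width: 0.0698
```

View pics/s6.png

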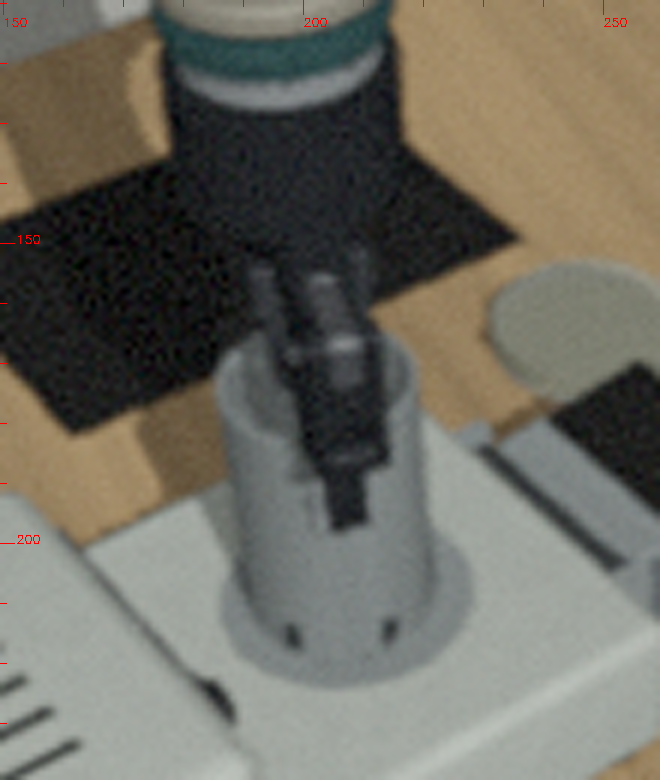

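View pics/d6.png

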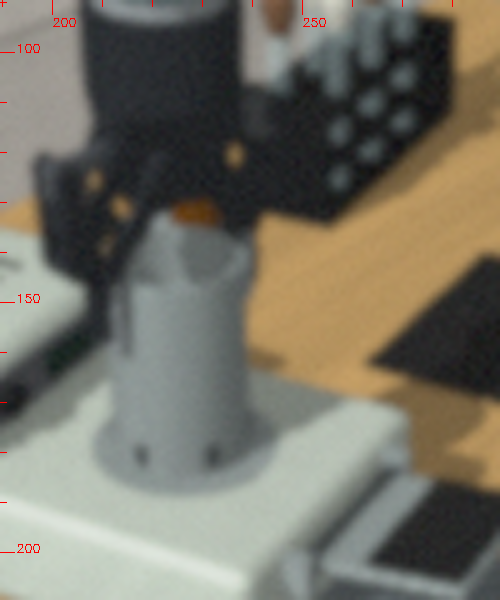

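The jar's dark marks now sit over the disc (scene (199,215) and (214,214)), nearly home. I'll keep lowering until the force shows it seated.

```bash
python3 -m jog '[0,0,0,0,0,1, 0,0,1,0,0,-1, 0,0,1,0,0,0, 0,0,1,0,0,0]'; python3 -m jog '[0,0,0,0,0,1, 0,0,1,0,0,-1, 0,0,1,0,0,0, 0,0,1,0,0,0]'
```

```text
clock: 13.0
position: [0.6039, -0.0021, 0.1512]
ee_rot: [0.0, 0.996, -0.093, -0.0]
contact_force: [-3.4, -1.1, -3.6]
width: 0.0697
clock: 13.5
position: [0.604, -0.0023, 0.151]
ee_rot: [0.0, 0.996, -0.093, 0.0]
contact_force: [-4.9, -1.1, 0.8]
width: 0.0701
```

```bash
python3 -m jog '[-1,0,0,0,0,1, -1,0,1,0,0,-1, -1,0,1,0,0,0, -1,0,1,0,0,0]'; python3 -m jog '[0,0,0,0,0,0, 0,0,0,0,0,0, 0,0,0,0,0,0, 0,0,0,0,0,0]' 0; python3 -m jog '[0,0,-30,0,0,0, 0,0,-60,0,0,0, 0,0,-110,0,0,0, 0,0,-150,0,0,0, 0,0,-150,0,0,0]';python3 - <<'E'
from h import *
S=grab("scene");crop(S,150,110,260,240,6,"pics/s7.png");D=grab("side");crop(D,190,90,290,210,5,"pics/d7.png")
E
```

```text
clock: 14.0
position: [0.6037, -0.0023, 0.1508]
ee_rot: [0.0, 0.996, -0.093, 0.001]
contact_force: [-5.4, -1.7, 4.2]
width: 0.0701
clock: 14.5
position: [0.6034, -0.0018, 0.1493]
ee_rot: [-0.0, 0.996, -0.093, 0.0]
contact_force: [0.4, -0.2, 0.2]
width: 0.0852
clock: 15.12
position: [0.605, -0.002, 0.3034]
ee_rot: [0.0, 0.996, -0.093, 0.004]
contact_force: [0.6, 0.1, -0.2]
width: 0.0851
```

View pics/s7.png

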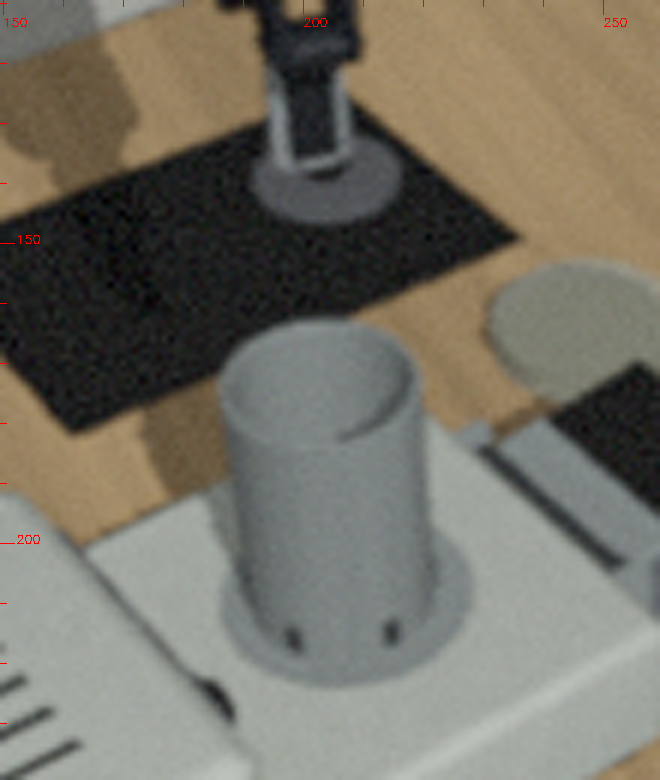

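View pics/d7.png

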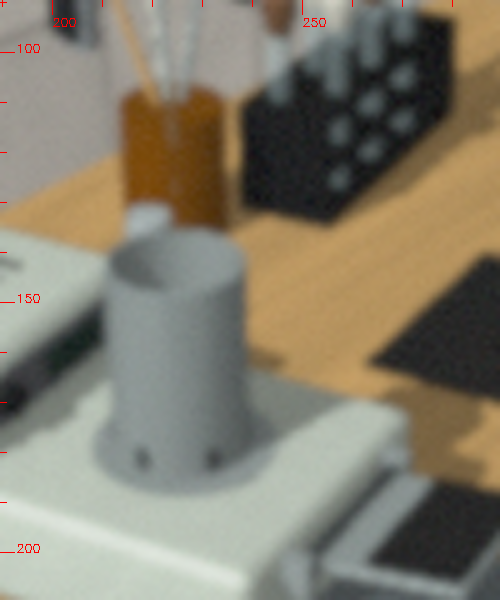

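Run:
```python
from meas import *
def f(q):
    a=ext(S,q,.035,q[2]);b=ext(D,q,.035,q[2]); return np.r_[a[[0,1,2]]-[185.8,162.3,220.2],b[[0,1,2]]-[211.1,134.9,238.9]]
s=least_squares(f,[.6,0,.175]);print(s.x,s.fun.round(2))
q=[.601,-.001]
for im in(S,D): print(ext(im,q,.035,.175), ext(im,q,.035,.183))
```

```text
[ 0.60109073 -0.00123942  0.17622813] [ 0.15 -0.26 -0.24 -0.69  0.29  0.56]
[186.09633586 162.54210491 220.07954724 184.30163807] [185.6717917  159.5783057  219.88713541 181.29192067]
[210.39962383 135.68077277 239.43873936 149.22295606] [210.20780327 132.77887467 239.37861997 146.20663897]
```

Run:
```python
from h import *
p,r,s=pose();q=s["qpos"];print(np.round(q,3),p)
def ori(q): return R.from_euler('Z',q[0])*R.from_euler('Y',q[1]+q[2])*R.from_euler('ZYZ',q[3:6])
print(ori(q).as_matrix().round(3));print(r.as_matrix().round(3))
q0=[-1.39,.276,1.505,0,1.361,-.121];print(ori(q0).as_matrix().round(3))
```

```text
[-0.118  0.298  1.357 -0.     1.489  1.639] [ 0.60228983 -0.00181772  0.29757883]
[[ 0.186  0.983 -0.003]
 [ 0.983 -0.186  0.   ]
 [-0.    -0.003 -1.   ]]
[[ 0.983 -0.186 -0.003]
 [-0.186 -0.983  0.   ]
 [-0.003  0.    -1.   ]]
[[-0.297  0.955 -0.   ]
 [ 0.955  0.297  0.   ]
 [ 0.     0.    -1.   ]]
```

```bash
cat >> h.py <<'E'
def wr(q1,s23,Rt):
    e=(R.from_euler('Y',-s23)*R.from_euler('Z',-q1)*Rt*R.from_euler('Z',-np.pi/2)).as_euler('ZYZ'); return e
E
python3 - <<'E'
from h import *
print("limits q4 [-67.6,247.5] q5 [6.3,155] q6 [-154.7,154.7]")
for az in (30,):
  for roll in (0,180):
    for s in (1.9,2.1):
      e=np.degrees(wr(np.radians(35-8),s,aim(az,52,roll)));print("grasp",az,roll,s,e.round(0))
for az in (60,75,90,105,120):
  for roll in (0,180):
    for s in (1.8,2.0):
      e=np.degrees(wr(np.radians(-15),s,aim(az,-2,roll)));print("pour",az,roll,s,e.round(0))
E
```

```text
limits q4 [-67.6,247.5] q5 [6.3,155] q6 [-154.7,154.7]
grasp 30 0 1.9 [  3.  33. -95.]
grasp 30 0 2.1 [  5.  22. -97.]
grasp 30 180 1.9 [ 3. 33. 85.]
grasp 30 180 2.1 [ 5. 22. 83.]
pour 60 0 1.8 [ 95.  76. 166.]
pour 60 0 2.0 [ 98.  77. 154.]
pour 60 180 1.8 [ 95.  76. -14.]
pour 60 180 2.0 [ 98.  77. -26.]
pour 75 0 1.8 [ 92.  90. 167.]
pour 75 0 2.0 [ 92.  91. 155.]
pour 75 180 1.8 [ 92.  90. -13.]
pour 75 180 2.0 [ 92.  91. -25.]
pour 90 0 1.8 [ 89. 105. 167.]
pour 90 0 2.0 [ 86. 104. 155.]
pour 90 180 1.8 [ 89. 105. -13.]
pour 90 180 2.0 [ 86. 104. -25.]
pour 105 0 1.8 [ 85. 120. 166.]
pour 105 0 2.0 [ 78. 118. 153.]
pour 105 180 1.8 [ 85. 120. -14.]
pour 105 180 2.0 [ 78. 118. -27.]
pour 120 0 1.8 [ 80. 134. 164.]
pour 120 0 2.0 [ 70. 131. 149.]
pour 120 180 1.8 [ 80. 134. -16.]
pour 120 180 2.0 [ 70. 131. -31.]
```

Run:
```python
from h import *
plan([.48,.15,.30],down(-4.7),10)
```

```text
clock 15.32 n=10 (need 11.3) total shift [-148.4 -126.4   -2. ] turn [ -0.1   0.1 -96. ] |w|=96.0
-15,-13,0,0,0,-10,  -30,-25,0,0,0,-19,  -45,-38,-1,0,0,-29,  -59,-51,-1,0,0,-38,  -74,-63,-1,0,0,-48,  -89,-76,-1,0,0,-58,  -104,-89,-1,0,0,-67,  -119,-101,-2,0,0,-77,  -134,-114,-2,0,0,-86,  -148.4,-126.4,-2,-0.1,0.1,-96
```

```bash
python3 -m jog '[-15,-13,0,0,0,-10, -30,-25,0,0,0,-20, -45,-38,0,0,0,-30, -60,-51,0,0,0,-40, -75,-63,0,0,0,-50, -90,-76,0,0,0,-60, -105,-89,0,0,0,-70, -120,-101,0,0,0,-80, -134,-114,0,0,0,-90, -148,-126,0,0,0,-100]'
python3 - <<'E'
from h import *
plan([.42,.25,.25],down(97),10)
E
```

```text
clock: 16.58
position: [0.4799, 0.1498, 0.2975]
ee_rot: [-0.001, 0.709, 0.705, -0.001]
contact_force: [0.8, -0.1, 0.7]
width: 0.0851
clock 16.57 n=10 (need 11.5) total shift [ 99.8 -60.4  47.7] turn [ -0.2  -0.1 -97.4] |w|=97.4
10,-6,5,0,0,-10,  20,-12,10,0,0,-19,  30,-18,14,0,0,-29,  40,-24,19,0,0,-39,  50,-30,24,0,0,-49,  60,-36,29,0,0,-58,  70,-42,33,0,0,-68,  80,-48,38,0,0,-78,  90,-54,43,0,0,-88,  99.8,-60.4,47.7,-0.2,-0.1,-97.4
```

```bash
python3 -m jog '[10,-6,5,0,0,-10, 20,-12,10,0,0,-20, 30,-18,15,0,0,-30, 40,-24,20,0,0,-40, 50,-30,25,0,0,-50, 60,-36,30,0,0,-60, 70,-42,34,0,0,-70, 80,-48,38,0,0,-80, 90,-54,43,0,0,-90, 100,-60,48,0,0,-98]'
python3 - <<'E'
from h import *
Rt=aim(30,52);g=np.array([.4685,.330,.048]);z=Rt.apply([0,0,1])
print(get_state()["qpos"].round(2))
plan(g-.13*z,Rt,6)
i=grab("wrist","pics/w8.png");S=grab("scene");crop(S,200,180,400,384,3.5,"pics/s8.png")
E
```

```text
clock: 17.82
position: [0.4213, 0.2501, 0.2495]
ee_rot: [-0.002, -0.066, 0.998, -0.001]
contact_force: [-0.2, -0.3, -0.2]
width: 0.0853
[ 0.39  0.15  1.68 -0.    1.32 -1.31]
clock 17.82 n=6 (need 5.2) total shift [16.3 42.5 99. ] turn [ -7.5 -37.7 -21.6] |w|=44.1
3,7,17,-1,-6,-4,  5,14,33,-2,-13,-7,  8,21,50,-4,-19,-11,  11,28,66,-5,-25,-14,  14,35,83,-6,-31,-18,  16.3,42.5,99,-7.5,-37.7,-21.6
```

View pics/w8.png

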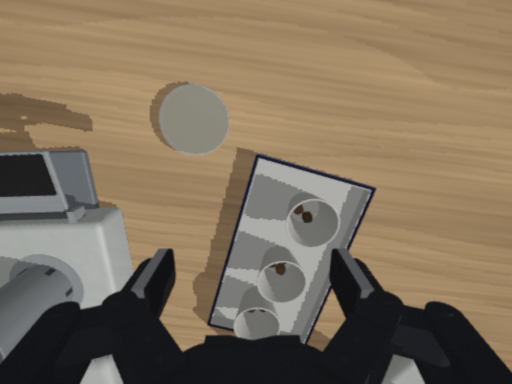

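View pics/s8.png

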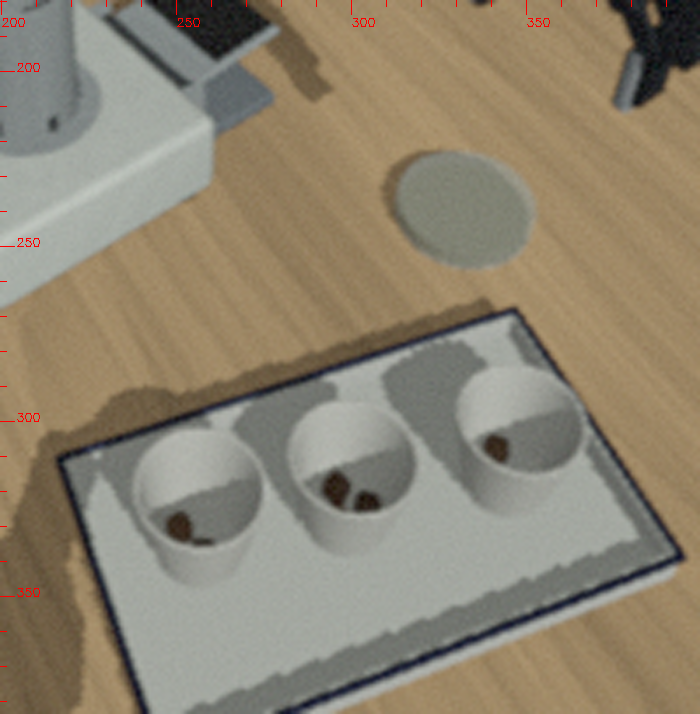

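```bash
python3 -m jog '[3,7,10,-1,-6,-4, 5,14,25,-2,-13,-7, 8,21,42,-4,-19,-11, 11,28,60,-5,-25,-14, 14,35,80,-6,-31,-18, 16,42,99,-7,-38,-22, 16,42,99,-7,-38,-22]'
python3 - <<'E'
from h import *
print(get_state()["qpos"].round(2))
i=grab("wrist","pics/w9.png");S=grab("side","pics/d9.png")
E
```

```text
clock: 18.8
position: [0.3967, 0.2875, 0.1479]
ee_rot: [0.314, -0.244, 0.914, 0.08]
contact_force: [-0.4, -0.2, 0.6]
width: 0.0854
[ 0.47  0.04  2.34  0.25  0.11 -1.86]
```

View pics/w9.png

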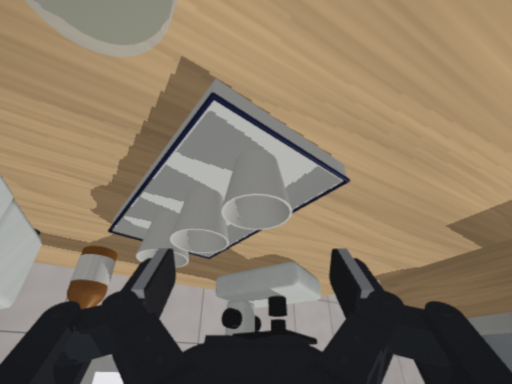

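View pics/d9.png

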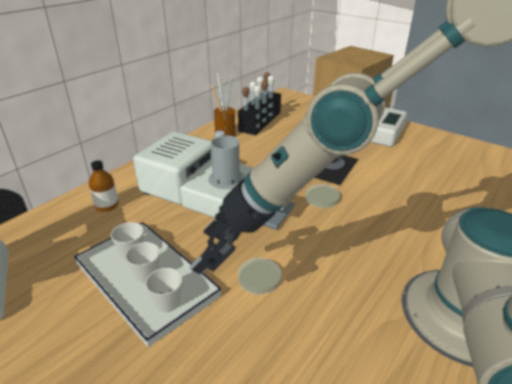

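Run:
```python
from h import *
p,r,s=pose();q=s["qpos"]
for az in (90,105,120,130):
  for roll in (0,180):
    for q1,t in ((.3,1.8),(.3,2.1),(.15,1.8)):
      e=np.degrees(wr(q1,t,aim(az,52,roll)));print("grasp",az,roll,q1,t,e.round(0))
```

```text
grasp 90 0 0.3 1.8 [  39.   69. -175.]
grasp 90 0 0.3 2.1 [ 45.  56. 172.]
grasp 90 0 0.15 1.8 [ 39.  74. 179.]
grasp 90 180 0.3 1.8 [39. 69.  5.]
grasp 90 180 0.3 2.1 [45. 56. -8.]
grasp 90 180 0.15 1.8 [39. 74. -1.]
grasp 105 0 0.3 1.8 [ 39.  78. 174.]
grasp 105 0 0.3 2.1 [ 43.  65. 162.]
grasp 105 0 0.15 1.8 [ 38.  84. 167.]
grasp 105 180 0.3 1.8 [39. 78. -6.]
grasp 105 180 0.3 2.1 [ 43.  65. -18.]
grasp 105 180 0.15 1.8 [ 38.  84. -13.]
grasp 120 0 0.3 1.8 [ 37.  87. 162.]
grasp 120 0 0.3 2.1 [ 39.  74. 151.]
grasp 120 0 0.15 1.8 [ 35.  92. 155.]
grasp 120 180 0.3 1.8 [ 37.  87. -18.]
grasp 120 180 0.3 2.1 [ 39.  74. -29.]
grasp 120 180 0.15 1.8 [ 35.  92. -25.]
grasp 130 0 0.3 1.8 [ 35.  93. 154.]
grasp 130 0 0.3 2.1 [ 35.  79. 144.]
grasp 130 0 0.15 1.8 [ 32.  98. 147.]
grasp 130 180 0.3 1.8 [ 35.  93. -26.]
grasp 130 180 0.3 2.1 [ 35.  79. -36.]
grasp 130 180 0.15 1.8 [ 32.  98. -33.]
```

Run:
```python
from h import *
plan([.46,.24,.25],down(40),10)
```

```text
clock 18.90 n=10 (need 10.3) total shift [-80.1 -73.1 -59.9] turn [26.2 32.3 76.8] |w|=87.3
-8,-7,-6,3,3,8,  -16,-15,-12,5,6,15,  -24,-22,-18,8,10,23,  -32,-29,-24,10,13,31,  -40,-37,-30,13,16,38,  -48,-44,-36,16,19,46,  -56,-51,-42,18,23,54,  -64,-58,-48,21,26,61,  -72,-66,-54,24,29,69,  -80.1,-73.1,-59.9,26.2,32.3,76.8
```

```bash
python3 -m jog '[-10,-7,-16,3,3,8, -20,-15,-30,5,6,15, -30,-22,-40,8,10,23, -38,-29,-46,10,13,31, -45,-37,-50,13,16,38, -52,-44,-54,16,19,46, -60,-51,-56,18,23,54, -66,-58,-58,21,26,61, -73,-66,-60,24,29,69, -80,-73,-60,26,32,77]'
python3 - <<'E'
from h import *
print(get_state()["qpos"].round(2))
Rt=aim(120,52,180);g=np.array([.4685,.330,.050]);z=Rt.apply([0,0,1])
plan(g-.11*z,Rt,6)
E
```

```text
clock: 20.15
position: [0.4623, 0.2401, 0.2526]
ee_rot: [0.004, 0.426, 0.905, 0.003]
contact_force: [0.0, -0.5, -1.1]
width: 0.0853
[ 0.35  0.19  1.62 -0.    1.32 -0.34]
clock 20.15 n=6 (need 4.6) total shift [ -1.   49.8 116.4] turn [-2.7 38.1  9.4] |w|=39.3
0,8,19,0,6,2,  0,17,39,-1,13,3,  -1,25,58,-1,19,5,  -1,33,78,-2,25,6,  -1,41,97,-2,32,8,  -1,49.8,116.4,-2.7,38.1,9.4
```

```bash
python3 -m jog '[0,8,15,0,6,2, 0,17,30,-1,13,3, -1,25,50,-1,19,5, -1,33,72,-2,25,6, -1,41,95,-2,32,8, -1,50,116,-3,38,9, -1,50,116,-3,38,9]'
python3 - <<'E'
from h import *
print(get_state()["qpos"].round(2))
i=grab("wrist","pics/w10.png");S=grab("side");crop(S,40,130,300,345,3,"pics/d10.png")
Rt=aim(120,52,180);g=np.array([.4685,.330,.050])
plan(g,Rt,4)
E
```

```text
clock: 21.02
position: [0.5009, 0.2697, 0.1323]
ee_rot: [-0.282, 0.469, 0.821, 0.161]
contact_force: [0.7, 0.3, 0.2]
width: 0.0857
[ 0.03  0.49  1.68  0.58  1.37 -0.74]
clock 21.12 n=4 (need 2.2) total shift [  0.3   2.3 108. ] turn [-0.2  0.1  0.7] |w|=0.7
0,1,27,0,0,0,  0,1,54,0,0,0,  0,2,81,0,0,1,  0.3,2.3,108,-0.2,0.1,0.7
```

View pics/w10.png

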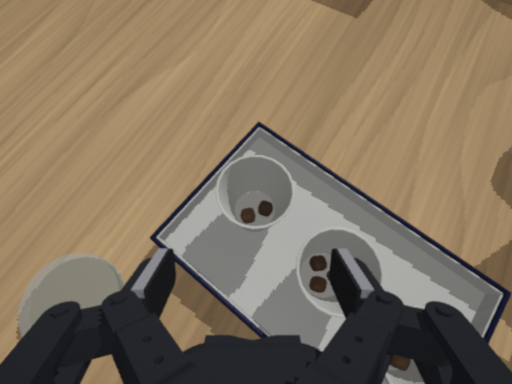

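View pics/d10.png

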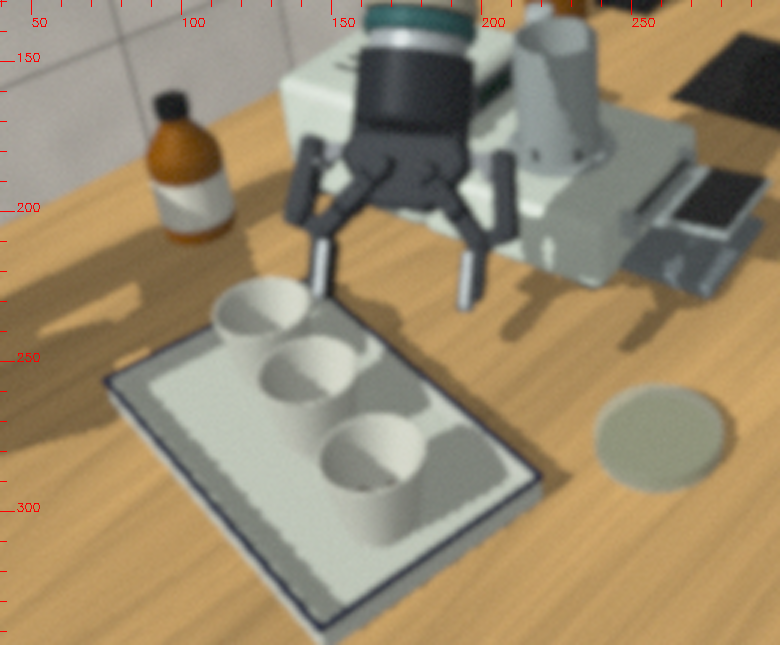

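Wrist view: cup C at (256,190), centred between the fingers, with two lumps visible. B (340,270) and A also hold lumps. Now the approach and grip.

```bash
python3 -m jog '[0,1,30,0,0,0, 0,2,60,0,0,0, 0,2,90,0,0,0, 0,2,109,0,0,0, 0,2,109,0,0,0]' 0 50;  python3 - <<'E'
from h import *
p,r,s=pose();print(p,s["contact_force"])
i=grab("wrist","pics/w11.png")
E
```

```text
clock: 21.75
position: [0.4657, 0.3316, 0.0488]
ee_rot: [-0.282, 0.466, 0.822, 0.163]
contact_force: [0.1, -0.5, -0.1]
width: 0.0856
[0.46570612 0.33160412 0.04881635] [ 0.08616809 -0.49422565 -0.05065771]
```

View pics/w11.png

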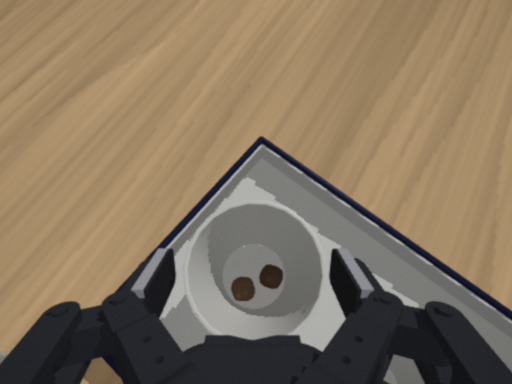

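Cup C is between the pads (rim 187–322, pads 175/330). It's clear on both sides, so I'll close.

```bash
python3 -m jog '[0,0,0,0,0,0, 0,0,0,0,0,0, 0,0,0,0,0,0, 0,0,0,0,0,0, 0,0,0,0,0,0, 0,0,0,0,0,0]' 1 50
python3 - <<'E'
from h import *
i=grab("wrist","pics/w12.png")
p,r,s=pose();print(p,s["contact_force"])
plan(p+[0,0,.12],r)
E
```

```text
clock: 22.55
position: [0.4676, 0.3307, 0.0498]
ee_rot: [-0.282, 0.467, 0.822, 0.164]
contact_force: [0.2, -1.6, 6.4]
width: 0.065
[0.4676239  0.33074373 0.04980312] [-0.32229661 -1.28960315  6.59800656]
clock 22.60 n=3 (need 2.4) total shift [ 74.    0.8 -94.4] turn [0. 0. 0.] |w|=0.0
25,0,-31,0,0,0,  49,1,-63,0,0,0,  74,0.8,-94.4,0,0,0
```

View pics/w12.png

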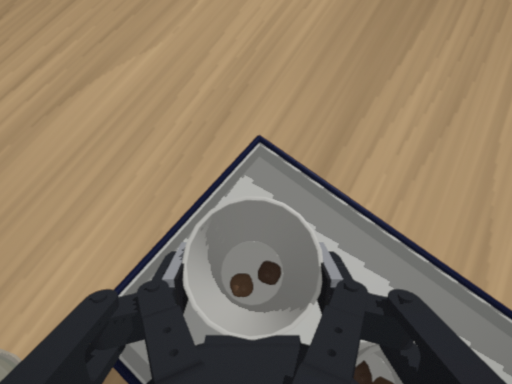

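```bash
python3 -m jog '[12,0,-16,0,0,0, 25,0,-32,0,0,0, 49,0,-63,0,0,0, 74,0,-94,0,0,0, 92,0,-118,0,0,0, 92,0,-118,0,0,0]'
python3 - <<'E'
from h import *
i=grab("wrist","pics/w13.png");S=grab("side");crop(S,40,110,300,345,3,"pics/d13.png")
p,r,s=pose();print(p,s["contact_force"],s["width"],s["qpos"].round(2))
E
```

```text
clock: 23.35
position: [0.4672, 0.3304, 0.2013]
ee_rot: [-0.28, 0.466, 0.823, 0.165]
contact_force: [-0.1, 0.1, -2.1]
width: 0.0645
[0.46570339 0.329874   0.19809273] [ 0.28731877  0.55402857 -1.07264826] 0.06453777564859975 [ 0.13  0.39  1.66  0.61  1.42 -0.6 ]
```

View pics/d13.png

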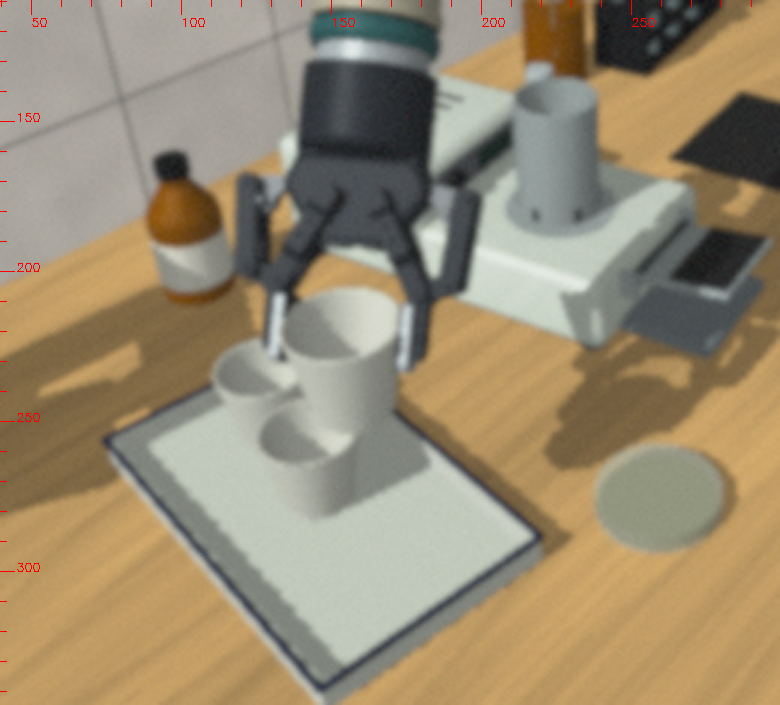

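View pics/w13.png

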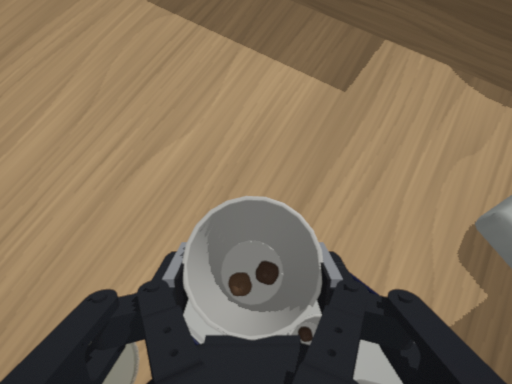

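```bash
cat > pour.py <<'E'
from h import *
import sys
U=aim(120,52,180).inv().apply([0,0,1])
def info(Rt,rimoff=.016):
    u=Rt.apply(U); tilt=np.degrees(np.arccos(u[2]))
    dn=np.array([0,0,-1.]); d=dn-u*(dn@u); d/=np.linalg.norm(d)
    lip=u*rimoff+d*.034
    h=u[:2]/np.linalg.norm(u[:2])
    return tilt,lip,h,u
def pourpos(Rt,lipz,back=.010,hub=(.601,-.001)):
    t,lip,h,u=info(Rt); P=np.array([*(np.array(hub)-h*back),lipz])-lip
    return P
if __name__=="__main__":
  for az,p,roll in [(120,0,-20),(110,0,-20),(110,0,-25),(100,0,-20),(110,36,-20),(110,52,-20)]:
    Rt=aim(az,p,roll);t,lip,h,u=info(Rt);P=pourpos(Rt,.195)
    b=P+Rt.apply([0,0,-.054])
    print(az,p,roll,"tilt %.0f"%t,"mouth dir",h.round(2),"TCP",P.round(3),"body start",b.round(3),[np.degrees(wr(q1,s,Rt)).round(0) for q1,s in ((-.3,1.9),(-.35,2.1))])
E
python3 pour.py
```

```text
120 0 -20 tilt 125 mouth dir [ 0.71 -0.71] TCP [0.599 0.001 0.232] body start [ 0.626 -0.045  0.232] [array([ 71., 134., 133.]), array([ 59., 131., 118.])]
110 0 -20 tilt 125 mouth dir [ 0.57 -0.82] TCP [0.599 0.002 0.232] body start [ 0.618 -0.049  0.232] [array([ 76., 125., 137.]), array([ 67., 124., 123.])]
110 0 -25 tilt 124 mouth dir [ 0.62 -0.79] TCP [0.598 0.002 0.232] body start [ 0.617 -0.048  0.232] [array([ 76., 125., 132.]), array([ 67., 124., 118.])]
100 0 -20 tilt 125 mouth dir [ 0.42 -0.91] TCP [0.6   0.002 0.232] body start [ 0.609 -0.051  0.232] [array([ 81., 116., 139.]), array([ 74., 116., 126.])]
110 36 -20 tilt 90 mouth dir [ 0.53 -0.85] TCP [0.587 0.021 0.229] body start [ 0.602 -0.02   0.261] [array([ 42., 106., 122.]), array([ 39.,  99., 112.])]
110 52 -20 tilt 75 mouth dir [ 0.54 -0.84] TCP [0.582 0.028 0.224] body start [ 0.594 -0.003  0.266] [array([ 30.,  96., 119.]), array([ 28.,  87., 111.])]
```

Run:
```python
from pour import *
plan([.582,.03,.30],aim(120,52,180),10)
```

```text
clock 23.45 n=10 (need 6.7) total shift [-187.1  -52.5 -275.8] turn [-0.2  0.   0.7] |w|=0.7
-19,-5,-28,0,0,0,  -37,-11,-55,0,0,0,  -56,-16,-83,0,0,0,  -75,-21,-110,0,0,0,  -94,-26,-138,0,0,0,  -112,-32,-165,0,0,0,  -131,-37,-193,0,0,0,  -150,-42,-221,0,0,1,  -168,-47,-248,0,0,1,  -187.1,-52.5,-275.8,-0.2,0,0.7
```

```bash
python3 -m jog '[-10,-5,-28,0,0,0, -25,-11,-55,0,0,0, -45,-16,-83,0,0,0, -65,-21,-110,0,0,0, -85,-26,-138,0,0,0, -105,-32,-165,0,0,0, -130,-37,-193,0,0,0, -150,-42,-221,0,0,0, -168,-47,-248,0,0,0, -187,-52,-276,0,0,0]'; python3 -m jog '[0,0,0,0,0,9, 0,0,0,0,0,18, 0,0,0,0,0,27, 0,0,0,0,0,36, 0,0,0,0,0,45, 0,0,0,0,0,54, 0,0,0,0,0,63, 0,0,0,0,0,72, 0,0,0,0,0,81, 0,0,0,0,0,90]'
python3 - <<'E'
from pour import *
p,r,s=pose();print(s["qpos"].round(2),s["width"],info(r)[0])
plan([.582,.028,.27],aim(110,52,-20),10)
D=grab("side","pics/d14.png")
E
```

```text
clock: 24.7
position: [0.5827, 0.0295, 0.2982]
ee_rot: [-0.284, 0.468, 0.821, 0.163]
contact_force: [1.0, 0.3, -0.5]
width: 0.0644
clock: 25.95
position: [0.5824, 0.0305, 0.2979]
ee_rot: [-0.316, 0.912, 0.248, -0.087]
contact_force: [0.7, -0.6, -0.5]
width: 0.0644
[-0.32  0.49  1.23  0.45  1.92  0.77] 0.06444117219223806 51.81212861820485
clock 25.95 n=10 (need 9.2) total shift [-1.6 18.7 20.7] turn [ 3.9  5.9 78.1] |w|=78.4
0,2,2,0,1,8,  0,4,4,1,1,16,  0,6,6,1,2,23,  -1,7,8,2,2,31,  -1,9,10,2,3,39,  -1,11,12,2,4,47,  -1,13,15,3,4,55,  -1,15,17,3,5,62,  -1,17,19,3,5,70,  -1.6,18.7,20.7,3.9,5.9,78.1
```

View pics/d14.png

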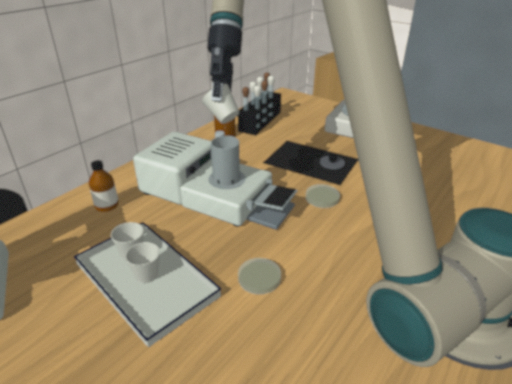

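The cup is held above the jar, tipped about 50° (side view (220,103)). I'll carry on rolling, then lower and pitch up.

```bash
python3 -m jog '[0,2,2,0,1,8, 0,4,4,1,1,16, 0,6,6,1,2,23, -1,7,8,2,2,31, -1,9,10,2,3,39, -1,11,12,2,4,47, -1,13,15,3,4,55, -1,15,17,3,5,62, -1,17,19,3,5,70, -2,19,21,4,6,78]'
python3 - <<'E'
from pour import *
p,r,s=pose();print(s["qpos"].round(2),s["width"],info(r)[0])
Rt=aim(110,38,-20);plan(pourpos(Rt,.197),Rt,5)
E
```

```text
clock: 27.25
position: [0.582, 0.028, 0.2699]
ee_rot: [-0.232, 0.858, -0.398, -0.229]
contact_force: [0.4, 0.4, -0.8]
width: 0.0643
[-0.36  0.46  1.36  0.5   1.77  2.07] 0.06428473274421463 74.62181452010371
clock 27.25 n=5 (need 1.6) total shift [28.9  8.4 26.5] turn [  4.6 -13.2   0.3] |w|=14.0
6,2,5,1,-3,0,  12,3,11,2,-5,0,  17,5,16,3,-8,0,  23,7,21,4,-11,0,  28.9,8.4,26.5,4.6,-13.2,0.3
```

```bash
python3 -m jog '[6,2,5,1,-3,0, 12,3,11,2,-5,0, 17,5,16,3,-8,0, 23,7,21,4,-11,0, 29,8,26,5,-13,0, 29,8,26,5,-13,0]'
python3 - <<'E'
from pour import *
p,r,s=pose();print(s["qpos"].round(2),s["width"],info(r)[0])
Rt=aim(110,0,-20);plan(pourpos(Rt,.197),Rt,6)
S=grab("scene");crop(S,130,60,290,230,4,"pics/s15.png");D=grab("side");crop(D,170,50,300,220,4,"pics/d15.png")
E
```

```text
clock: 28.0
position: [0.5874, 0.021, 0.2308]
ee_rot: [-0.314, 0.815, -0.378, -0.307]
contact_force: [0.1, -0.2, -0.8]
width: 0.0643
[-0.43  0.59  1.38  0.63  1.85  1.97] 0.06428750045139985 88.26493783688814
clock 28.00 n=6 (need 4.5) total shift [ 11.9  -0.4 -19.3] turn [ 12.8 -35.7   0.5] |w|=37.9
2,0,-3,2,-6,0,  4,0,-6,4,-12,0,  6,0,-10,6,-18,0,  8,0,-13,9,-24,0,  10,0,-16,11,-30,0,  11.9,-0.4,-19.3,12.8,-35.7,0.5
```

View pics/s15.png

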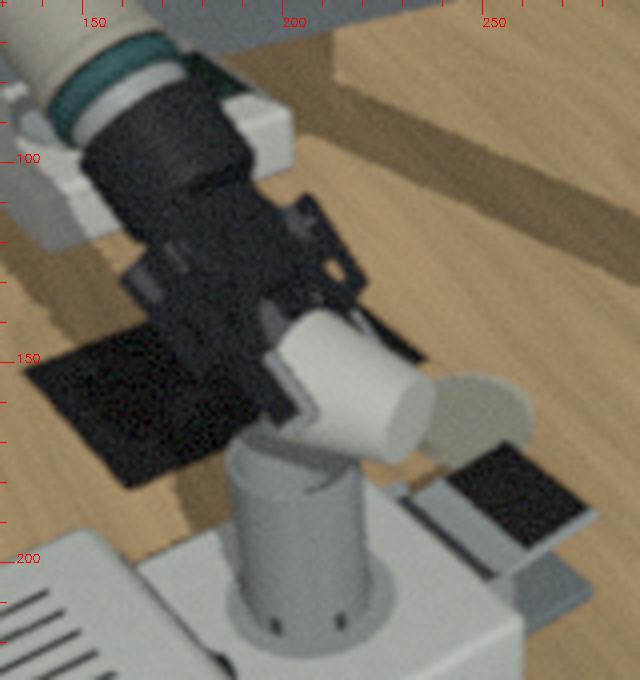

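View pics/d15.png

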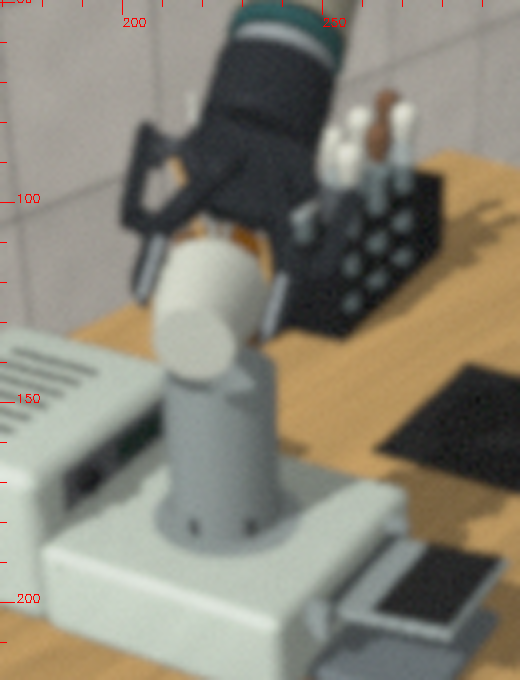

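```bash
python3 -m jog '[2,0,-3,2,-6,0, 4,0,-6,4,-12,0, 6,0,-10,6,-18,0, 8,0,-13,9,-24,0, 10,0,-16,11,-30,0, 12,0,-19,13,-36,0, 12,0,-19,13,-36,0, 12,0,-19,13,-36,0, 12,0,-19,13,-36,0]'
python3 - <<'E'
from pour import *
p,r,s=pose();print(s["qpos"].round(2),s["width"],info(r)[0],p)
S=grab("scene");crop(S,130,60,290,230,4,"pics/s16.png");D=grab("side");crop(D,170,50,300,220,4,"pics/d16.png");grab("wrist","pics/w16.png")
E
```

```text
clock: 29.22
position: [0.5987, 0.0026, 0.2368]
ee_rot: [-0.503, 0.643, -0.294, -0.497]
contact_force: [0.2, 0.2, -0.4]
width: 0.0647
[-0.51  0.88  1.34  0.96  2.22  1.92] 0.06471930214852745 125.14048541720243 [0.59873888 0.00263435 0.23678152]
```

View pics/s16.png

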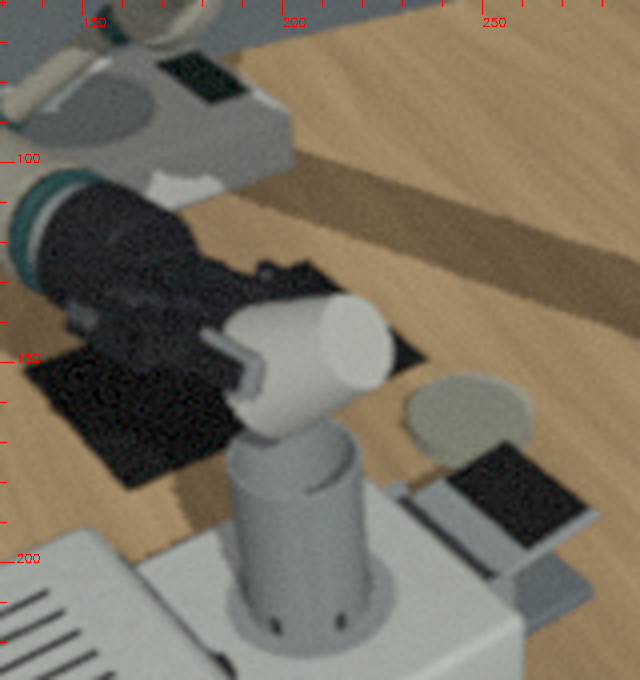

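View pics/w16.png

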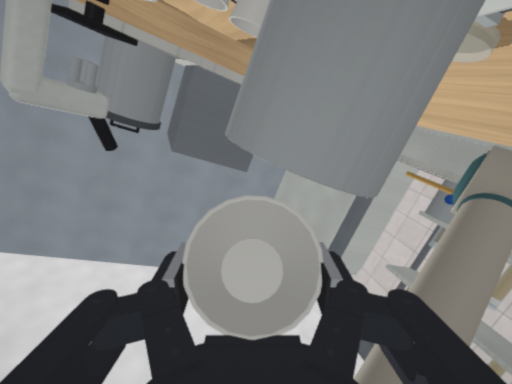

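The cup is empty (wrist view sees a clear floor at (252,270)) and nothing shows on the deck. I'll reverse the motion and return the cup.

Run:
```python
from pour import *
plan([.582,.03,.285],aim(115,52,-20),8)
```

```text
clock 29.38 n=8 (need 6.1) total shift [-47.7 -11.4  31.6] turn [-22.4  47.2  -1.5] |w|=52.2
-6,-1,4,-3,6,0,  -12,-3,8,-6,12,0,  -18,-4,12,-8,18,-1,  -24,-6,16,-11,24,-1,  -30,-7,20,-14,29,-1,  -36,-9,24,-17,35,-1,  -42,-10,28,-20,41,-1,  -47.7,-11.4,31.6,-22.4,47.2,-1.5
```

```bash
python3 -m jog '[-10,-1,4,-3,6,0, -20,-3,8,-6,12,0, -28,-4,12,-8,18,-1, -34,-6,16,-11,24,-1, -40,-7,20,-14,29,-1, -44,-9,24,-17,35,-1, -46,-10,28,-20,41,-1, -48,-11,32,-22,47,-1]'; python3 -m jog '[0,0,0,0,0,-10, 0,0,0,0,0,-20, 0,0,0,0,0,-30, 0,0,0,0,0,-40, 0,0,0,0,0,-50, 0,0,0,0,0,-60, 0,0,0,0,0,-70, 0,0,0,0,0,-80, 0,0,0,0,0,-90, 0,0,0,0,0,-100]'
python3 - <<'E'
from pour import *
p,r,s=pose();print(s["qpos"].round(2),s["width"],info(r)[0],p)
plan([.54,.16,.26],aim(120,52,180),10)
S=grab("scene");crop(S,130,60,290,230,4,"pics/s17.png")
E
```

```text
clock: 30.38
position: [0.5814, 0.0302, 0.2852]
ee_rot: [-0.22, 0.871, -0.366, -0.242]
contact_force: [-0.3, 0.3, -1.3]
width: 0.0646
clock: 31.62
position: [0.5811, 0.0302, 0.2848]
ee_rot: [-0.329, 0.839, 0.434, 0.014]
contact_force: [0.2, -0.5, -0.7]
width: 0.0646
[-0.34  0.47  1.29  0.48  1.85  0.29] 0.06455037015949959 36.197508130891954 [0.58112227 0.03015143 0.28478383]
clock 31.62 n=10 (need 7.6) total shift [ 60.1 -69.7 103.4] turn [  2.6  -2.  -64.2] |w|=64.3
6,-7,10,0,0,-6,  12,-14,21,1,0,-13,  18,-21,31,1,-1,-19,  24,-28,41,1,-1,-26,  30,-35,52,1,-1,-32,  36,-42,62,2,-1,-39,  42,-49,72,2,-1,-45,  48,-56,83,2,-2,-51,  54,-63,93,2,-2,-58,  60.1,-69.7,103.4,2.6,-2,-64.2
```

View pics/s17.png

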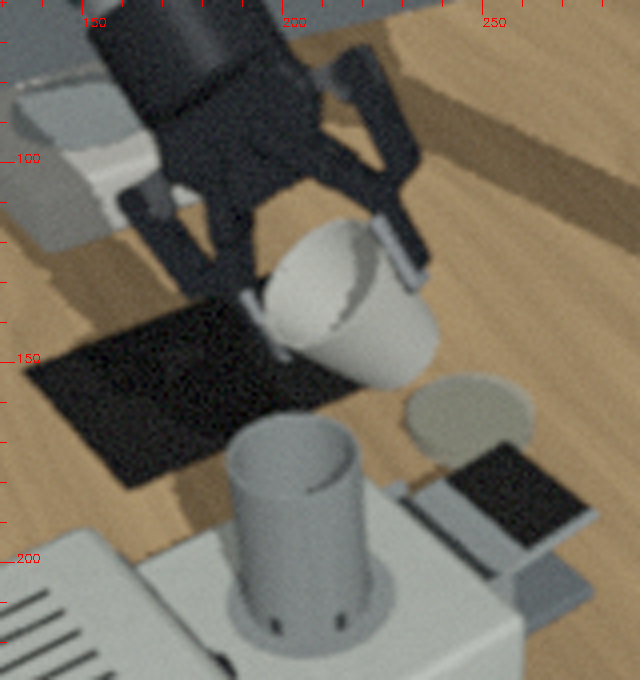

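```bash
python3 -m jog '[6,-7,10,0,0,-7, 12,-14,20,0,0,-14, 18,-21,30,0,0,-21, 24,-28,41,0,0,-28, 30,-35,52,0,0,-34, 36,-42,62,0,0,-40, 42,-49,72,0,0,-46, 48,-56,83,1,-1,-52, 54,-63,93,2,-2,-58, 60,-70,103,2,-2,-64]'
python3 - <<'E'
from pour import *
p,r,s=pose();print(s["qpos"].round(2),s["width"],info(r)[0],p)
plan([.4676,.3307,.13],aim(120,52,180),6)
S=grab("scene");crop(S,200,200,400,384,3.5,"pics/s18.png")
E
```

```text
clock: 32.92
position: [0.5405, 0.1604, 0.2601]
ee_rot: [-0.279, 0.477, 0.817, 0.164]
contact_force: [0.3, 0.5, -0.8]
width: 0.0645
[-0.15  0.42  1.45  0.51  1.7  -0.7 ] 0.06451111557536503 0.26658984089098525 [0.54048491 0.16044344 0.26013268]
clock 32.92 n=6 (need 4.5) total shift [ 65.9  19.8 215.6] turn [ 0.5  0.3 -0.4] |w|=0.7
11,3,36,0,0,0,  22,7,72,0,0,0,  33,10,108,0,0,0,  44,13,144,0,0,0,  55,16,180,0,0,0,  65.9,19.8,215.6,0.5,0.3,-0.4
```

View pics/s18.png

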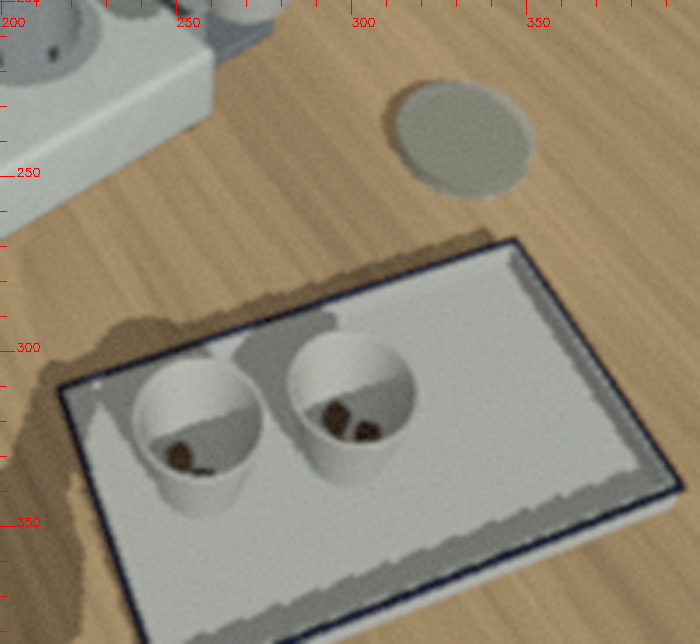

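```bash
python3 -m jog '[5,3,30,0,0,0, 10,7,68,0,0,0, 20,10,105,0,0,0, 35,13,143,0,0,0, 50,16,180,0,0,0, 66,20,216,0,0,0, 66,20,216,0,0,0]'
python3 - <<'E'
from pour import *
p,r,s=pose();print(p)
plan([.4676,.3307,.051],aim(120,52,180),4)
E
```

```text
clock: 33.85
position: [0.4655, 0.3316, 0.1288]
ee_rot: [-0.281, 0.478, 0.816, 0.162]
contact_force: [-0.8, -0.3, 0.3]
width: 0.0643
[0.46545102 0.33163663 0.12878843]
clock 33.85 n=4 (need 1.6) total shift [-49.2   1.7  60.3] turn [ 0.2  0.1 -0.7] |w|=0.7
-12,0,15,0,0,0,  -25,1,30,0,0,0,  -37,1,45,0,0,0,  -49.2,1.7,60.3,0.2,0.1,-0.7
```

```bash
python3 -m jog '[-12,0,15,0,0,0, -25,1,30,0,0,0, -37,1,45,0,0,0, -46,2,56,0,0,0, -49,2,60,0,0,0, -49,2,60,0,0,0]'; python3 -m jog '[-1,0,1,0,0,0, -1,0,1,0,0,0]'
```

```text
clock: 34.6
position: [0.4708, 0.3298, 0.0518]
ee_rot: [-0.279, 0.478, 0.816, 0.164]
contact_force: [0.2, 0.4, -0.5]
width: 0.0641
clock: 34.85
position: [0.4711, 0.3297, 0.0511]
ee_rot: [-0.279, 0.478, 0.817, 0.164]
contact_force: [0.4, 0.3, -0.7]
width: 0.0644
```

```bash
python3 -m jog '[-1,0,1,0,0,0, -1,0,1,0,0,0]';python3 -m jog '[-1,0,1,0,0,0, -1,0,1,0,0,0]'
```

```text
clock: 35.1
position: [0.4711, 0.3298, 0.05]
ee_rot: [-0.279, 0.478, 0.816, 0.164]
contact_force: [-0.4, -1.4, 2.6]
width: 0.0645
clock: 35.35
position: [0.471, 0.33, 0.0498]
ee_rot: [-0.28, 0.478, 0.816, 0.165]
contact_force: [-1.6, -2.8, 9.4]
width: 0.0645
```

Contact with the tray. I'll release and back out along the tool axis.

```bash
python3 -m jog '[1,0,-1,0,0,0, 1,0,-1,0,0,0, 1,0,-1,0,0,0, 1,0,-1,0,0,0]' 0; python3 -m jog '[0,0,-15,0,0,0, 0,0,-35,0,0,0, 0,0,-70,0,0,0, 0,0,-110,0,0,0, 0,0,-110,0,0,0]'
python3 - <<'E'
from pour import *
S=grab("scene");crop(S,200,200,400,384,3.5,"pics/s19.png");grab("wrist","pics/w19.png")
E
```

```text
clock: 35.85
position: [0.4709, 0.3295, 0.0491]
ee_rot: [-0.279, 0.478, 0.817, 0.164]
contact_force: [0.7, -0.8, -0.1]
width: 0.0856
clock: 36.48
position: [0.507, 0.2693, 0.1389]
ee_rot: [-0.276, 0.478, 0.817, 0.166]
contact_force: [-0.7, 0.5, -0.2]
width: 0.0852
```

View pics/s19.png

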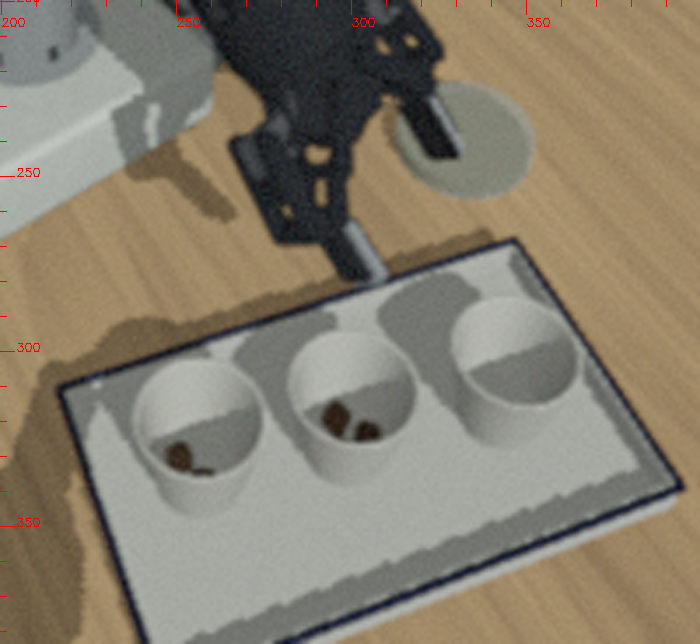

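View pics/w19.png

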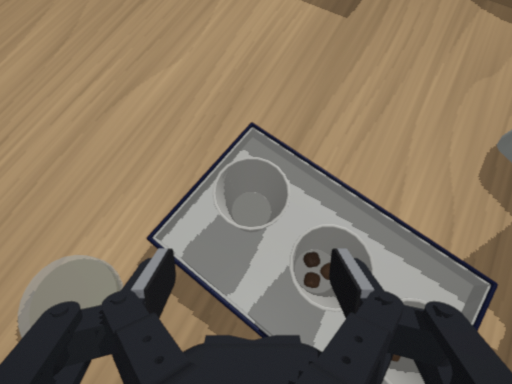

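Run:
```python
from pour import *
Rt=aim(130,52,180);g=np.array([.559,.3072,.053]);z=Rt.apply([0,0,1])
plan(g-.11*z,Rt,3)
```

```text
clock 36.58 n=3 (need 2.0) total shift [-46.5  78.7 -39.9] turn [ 6.7  0.3 -8.4] |w|=10.8
-15,26,-13,2,0,-3,  -31,52,-27,4,0,-6,  -46.5,78.7,-39.9,6.7,0.3,-8.4
```

```bash
python3 -m jog '[-15,26,-13,2,0,-3, -31,52,-27,4,0,-6, -46,79,-40,7,0,-8, -46,79,-40,7,0,-8]'
python3 - <<'E'
from pour import *
Rt=aim(130,52,180);g=np.array([.559,.3072,.053])
i=grab("wrist","pics/w20.png")
plan(g,Rt,4)
E
```

```text
clock: 37.08
position: [0.6042, 0.2568, 0.1374]
ee_rot: [-0.296, 0.402, 0.856, 0.132]
contact_force: [-1.1, -0.4, -0.4]
width: 0.0853
clock 37.12 n=4 (need 2.2) total shift [  0.3   0.3 107.7] turn [-0.5  0.1 -0.5] |w|=0.7
0,0,27,0,0,0,  0,0,54,0,0,0,  0,0,81,0,0,0,  0.3,0.3,107.7,-0.5,0.1,-0.5
```

View pics/w20.png

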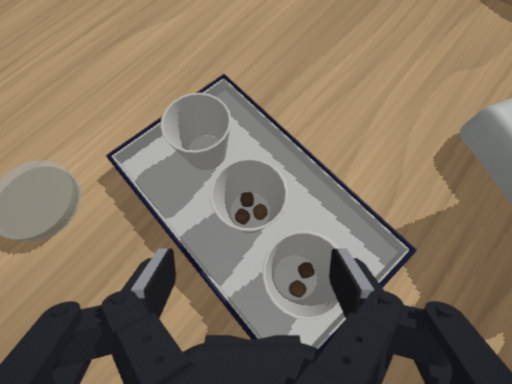

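Cup B (250,195) is centred with three lumps; A (303,273) has two. Closing on B.

```bash
python3 -m jog '[0,0,30,0,0,0, 0,0,60,0,0,0, 0,0,90,0,0,0, 0,0,108,0,0,0, 0,0,108,0,0,0]' 0 50; python3 -m jog '[0,0,0,0,0,0, 0,0,0,0,0,0, 0,0,0,0,0,0, 0,0,0,0,0,0, 0,0,0,0,0,0, 0,0,0,0,0,0]' 1 50
python3 - <<'E'
from pour import *
p,r,s=pose();print(p,s["contact_force"],s["width"])
i=grab("wrist","pics/w21.png");D=grab("side");crop(D,40,110,300,345,3,"pics/d21.png")
plan(p+[0,0,.15],r,6)
E
```

```text
clock: 37.75
position: [0.5573, 0.307, 0.0537]
ee_rot: [-0.297, 0.402, 0.856, 0.132]
contact_force: [0.0, 0.5, -0.0]
width: 0.085
clock: 38.5
position: [0.5603, 0.3065, 0.0559]
ee_rot: [-0.295, 0.402, 0.856, 0.134]
contact_force: [0.2, -1.3, 6.3]
width: 0.0642
[0.56034402 0.30646764 0.05591177] [ 0.15242392 -1.26753219  6.25541938] 0.06421596017461059
clock 38.60 n=6 (need 3.0) total shift [  92.    -1.2 -118.5] turn [-0. -0.  0.] |w|=0.0
15,0,-20,0,0,0,  31,0,-40,0,0,0,  46,-1,-59,0,0,0,  61,-1,-79,0,0,0,  77,-1,-99,0,0,0,  92,-1.2,-118.5,-0,-0,0
```

View pics/w21.png

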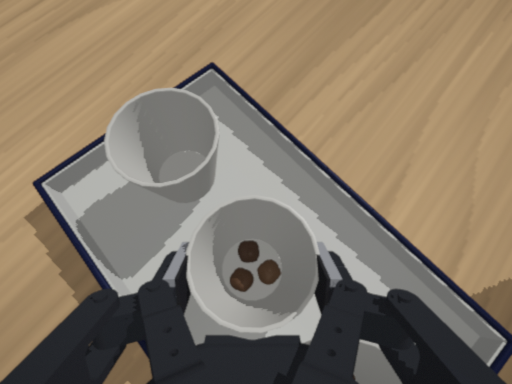

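View pics/d21.png

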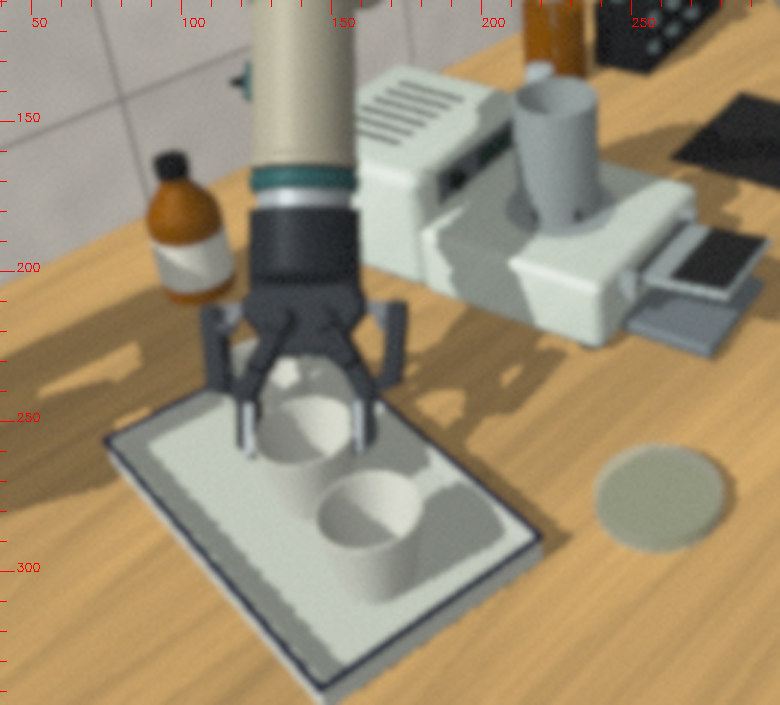

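```bash
python3 -m jog '[15,0,-20,0,0,0, 31,0,-40,0,0,0, 46,0,-59,0,0,0, 61,0,-79,0,0,0, 77,-1,-99,0,0,0, 92,-1,-118,0,0,0]'
python3 - <<'E'
from pour import *
p,r,s=pose();print(p,s["contact_force"],s["width"])
plan([.582,.03,.30],aim(120,52,180),9)
i=grab("wrist","pics/w22.png")
E
```

```text
clock: 39.35
position: [0.5599, 0.3066, 0.2045]
ee_rot: [-0.295, 0.402, 0.856, 0.133]
contact_force: [-0.1, -0.1, -0.1]
width: 0.064
[0.5599157  0.30662371 0.20450581] [-0.10242426 -0.08827051 -0.07534498] 0.06398959497859108
clock 39.35 n=9 (need 5.9) total shift [-121.6 -161.3 -212.8] turn [-6.5  0.3  7.4] |w|=9.9
-14,-18,-24,-1,0,1,  -27,-36,-47,-1,0,2,  -41,-54,-71,-2,0,2,  -54,-72,-95,-3,0,3,  -68,-90,-118,-4,0,4,  -81,-108,-142,-4,0,5,  -95,-125,-166,-5,0,6,  -108,-143,-189,-6,0,7,  -121.6,-161.3,-212.8,-6.5,0.3,7.4
```

View pics/w22.png

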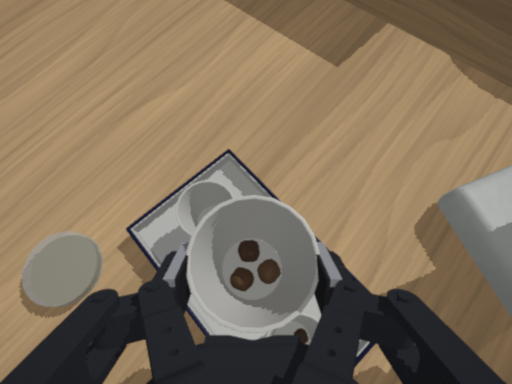

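```bash
python3 -m jog '[-8,-18,-24,-1,0,1, -20,-36,-47,-1,0,2, -35,-54,-71,-2,0,2, -50,-72,-95,-3,0,3, -65,-90,-118,-4,0,4, -80,-108,-142,-4,0,5, -95,-125,-166,-5,0,6, -108,-143,-189,-6,0,7, -122,-161,-213,-6,0,7]'; python3 -m jog '[0,0,0,0,0,9, 0,0,0,0,0,18, 0,0,0,0,0,27, 0,0,0,0,0,36, 0,0,0,0,0,45, 0,0,0,0,0,54, 0,0,0,0,0,63, 0,0,0,0,0,72, 0,0,0,0,0,81, 0,0,0,0,0,90]'
python3 - <<'E'
from pour import *
p,r,s=pose();print(s["qpos"].round(2),s["width"],info(r)[0])
plan([.582,.028,.27],aim(110,52,-20),10)
E
```

```text
clock: 40.52
position: [0.5824, 0.0288, 0.2987]
ee_rot: [-0.282, 0.469, 0.822, 0.159]
contact_force: [0.7, -1.1, -0.6]
width: 0.0642
clock: 41.78
position: [0.5826, 0.0299, 0.2981]
ee_rot: [-0.311, 0.913, 0.247, -0.088]
contact_force: [-0.5, 0.6, -0.6]
width: 0.0641
[-0.31  0.49  1.23  0.44  1.92  0.77] 0.06412280663024131 51.724883442815305
clock 41.77 n=10 (need 9.2) total shift [-1.4 18.3 21.4] turn [ 4.4  5.7 77.9] |w|=78.3
0,2,2,0,1,8,  0,4,4,1,1,16,  0,5,6,1,2,23,  -1,7,9,2,2,31,  -1,9,11,2,3,39,  -1,11,13,3,3,47,  -1,13,15,3,4,55,  -1,15,17,4,5,62,  -1,16,19,4,5,70,  -1.4,18.3,21.4,4.4,5.7,77.9
```

```bash
python3 -m jog '[0,2,2,0,1,8, 0,4,4,1,1,16, 0,5,6,1,2,23, -1,7,9,2,2,31, -1,9,11,2,3,39, -1,11,13,3,3,47, -1,13,15,3,4,55, -1,15,17,4,5,62, -1,16,19,4,5,70, -1,18,21,4,6,78]'
python3 - <<'E'
from pour import *
p,r,s=pose();print(s["qpos"].round(2),s["width"],info(r)[0])
Rt=aim(110,38,-20);plan(pourpos(Rt,.197),Rt,5)
E
```

```text
clock: 43.02
position: [0.5825, 0.028, 0.2703]
ee_rot: [-0.228, 0.858, -0.4, -0.227]
contact_force: [-0.5, -0.5, -0.9]
width: 0.0639
[-0.36  0.46  1.35  0.49  1.77  2.08] 0.06391654512349342 74.21034220404236
clock 43.02 n=5 (need 1.7) total shift [28.8  8.6 27.1] turn [  4.9 -13.6  -0. ] |w|=14.4
6,2,5,1,-3,0,  12,3,11,2,-5,0,  17,5,16,3,-8,0,  23,7,22,4,-11,0,  28.8,8.6,27.1,4.9,-13.6,-0
```

```bash
python3 -m jog '[6,2,5,1,-3,0, 12,3,11,2,-5,0, 17,5,16,3,-8,0, 23,7,21,4,-11,0, 29,8,26,5,-13,0, 29,8,26,5,-13,0]'; python3 -m jog '[2,0,-3,2,-6,0, 4,0,-6,4,-12,0, 6,0,-10,6,-18,0, 8,0,-13,9,-24,0, 10,0,-16,11,-30,0, 12,0,-19,13,-36,0, 12,0,-19,13,-36,0, 12,0,-19,13,-36,0, 12,0,-19,13,-36,0]'
python3 - <<'E'
from pour import *
p,r,s=pose();print(s["width"],info(r)[0],p)
S=grab("scene");crop(S,130,60,290,230,4,"pics/s23.png");grab("wrist","pics/w23.png")
E
```

```text
clock: 43.78
position: [0.5873, 0.0215, 0.2309]
ee_rot: [-0.31, 0.816, -0.38, -0.307]
contact_force: [-0.2, -0.3, 0.1]
width: 0.0641
clock: 44.9
position: [0.5987, 0.0031, 0.237]
ee_rot: [-0.5, 0.644, -0.296, -0.497]
contact_force: [-0.6, 0.2, -0.7]
width: 0.0641
0.06410476353692177 124.88359386685816 [0.59870497 0.00313426 0.23701661]
```

View pics/s23.png

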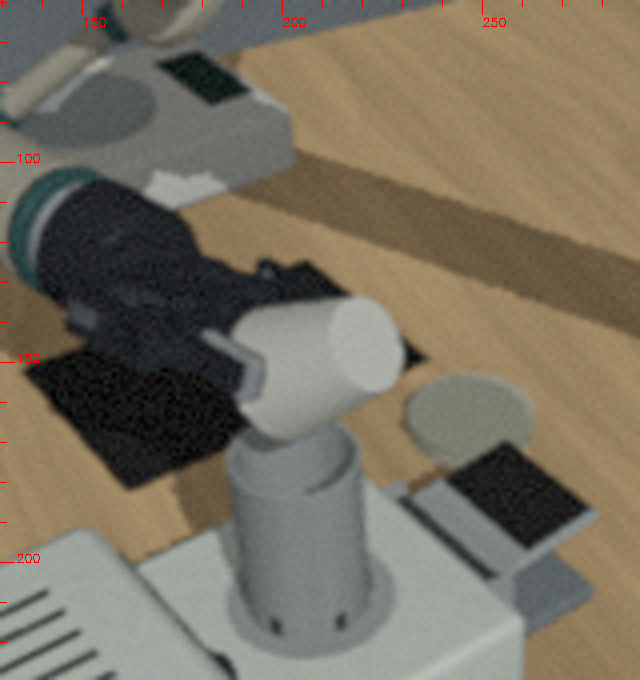

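View pics/w23.png

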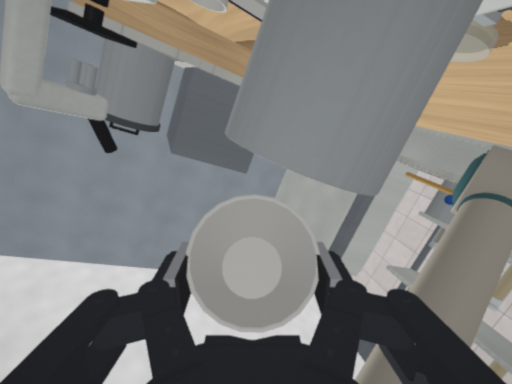

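Cup B is empty. I'll reverse and put it back at TCP (0.560, 0.3065).

```bash
python3 -m jog '[-10,-1,4,-3,6,0, -20,-3,8,-6,12,0, -28,-4,12,-8,18,-1, -34,-6,16,-11,24,-1, -40,-7,20,-14,29,-1, -44,-9,24,-17,35,-1, -46,-10,28,-20,41,-1, -48,-11,32,-22,47,-1]'; python3 -m jog '[0,0,0,0,0,-10, 0,0,0,0,0,-20, 0,0,0,0,0,-30, 0,0,0,0,0,-40, 0,0,0,0,0,-50, 0,0,0,0,0,-60, 0,0,0,0,0,-70, 0,0,0,0,0,-80, 0,0,0,0,0,-90, 0,0,0,0,0,-100]'
python3 - <<'E'
from pour import *
p,r,s=pose();print(s["width"],info(r)[0],p)
plan([.59,.18,.26],aim(130,52,180),10)
E
```

```text
clock: 46.0
position: [0.5815, 0.0311, 0.2856]
ee_rot: [-0.216, 0.872, -0.367, -0.242]
contact_force: [0.4, -0.2, -0.8]
width: 0.0639
clock: 47.25
position: [0.5812, 0.0311, 0.2852]
ee_rot: [-0.326, 0.84, 0.434, 0.011]
contact_force: [-0.1, -0.4, -1.4]
width: 0.064
0.06403159670708801 36.33421583969406 [0.58117421 0.03110762 0.28521041]
clock 47.25 n=10 (need 8.6) total shift [105.4 -41.1 100.4] turn [  8.2  -4.9 -72.1] |w|=72.8
11,-4,10,1,0,-7,  21,-8,20,2,-1,-14,  32,-12,30,2,-1,-22,  42,-16,40,3,-2,-29,  53,-21,50,4,-2,-36,  63,-25,60,5,-3,-43,  74,-29,70,6,-3,-50,  84,-33,80,7,-4,-58,  95,-37,90,7,-4,-65,  105.4,-41.1,100.4,8.2,-4.9,-72.1
```

```bash
python3 -m jog '[11,-4,10,1,0,-7, 21,-8,20,2,-1,-14, 32,-12,30,2,-1,-22, 42,-16,40,3,-2,-29, 53,-21,50,4,-2,-36, 63,-25,60,5,-3,-43, 74,-29,70,6,-3,-50, 84,-33,80,7,-4,-58, 95,-37,90,8,-4,-65, 105,-41,100,8,-5,-72]'
python3 - <<'E'
from pour import *
p,r,s=pose();print(s["width"],info(r)[0],p)
plan([.560,.3065,.10],aim(130,52,180),8)
S=grab("scene");crop(S,130,150,400,384,3,"pics/s24.png")
E
```

```text
clock: 48.5
position: [0.5908, 0.1796, 0.2594]
ee_rot: [-0.294, 0.402, 0.856, 0.137]
contact_force: [0.5, 0.3, -0.8]
width: 0.0641
0.06405372332868008 0.1449610078285114 [0.59076066 0.17957034 0.25935945]
clock 48.50 n=8 (need 4.1) total shift [ -5.3  57.7 197.7] turn [ 0.1  0.1 -0.3] |w|=0.3
-1,7,25,0,0,0,  -1,14,49,0,0,0,  -2,22,74,0,0,0,  -3,29,99,0,0,0,  -3,36,124,0,0,0,  -4,43,148,0,0,0,  -5,51,173,0,0,0,  -5.3,57.7,197.7,0.1,0.1,-0.3
```

View pics/s24.png

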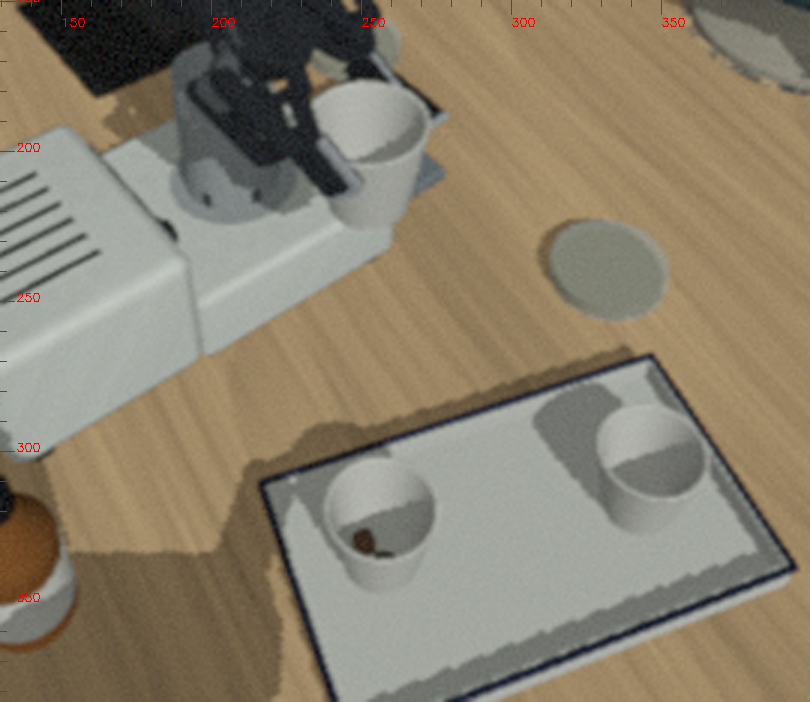

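```bash
python3 -m jog '[0,7,25,0,0,0, 2,14,49,0,0,0, 4,22,74,0,0,0, 5,29,99,0,0,0, 5,36,124,0,0,0, 3,43,148,0,0,0, 0,51,173,0,0,0, -5,58,198,0,0,0, -5,58,198,0,0,0]'
python3 - <<'E'
from pour import *
p,r,s=pose();print(p)
plan([.560,.3065,.057],aim(130,52,180),3)
E
```

```text
clock: 49.68
position: [0.5588, 0.3067, 0.0989]
ee_rot: [-0.296, 0.404, 0.855, 0.136]
contact_force: [0.5, -0.5, -0.3]
width: 0.0638
[0.55877363 0.30670656 0.09885541]
clock 49.67 n=3 (need 0.8) total shift [-26.5   1.1  32.4] turn [-0.1 -0.  -0.6] |w|=0.6
-9,0,11,0,0,0,  -18,1,22,0,0,0,  -26.5,1.1,32.4,-0.1,-0,-0.6
```

```bash
python3 -m jog '[-9,0,11,0,0,0, -18,1,22,0,0,0, -26,1,31,0,0,0, -26,1,31,0,0,0]'; python3 -m jog '[-1,0,1,0,0,0, -1,0,1,0,0,0]';python3 -m jog '[-1,0,1,0,0,0, -1,0,1,0,0,0]'
```

```text
clock: 50.18
position: [0.5614, 0.3054, 0.058]
ee_rot: [-0.296, 0.404, 0.855, 0.136]
contact_force: [-0.6, 0.8, -0.6]
width: 0.0642
clock: 50.42
position: [0.5622, 0.3058, 0.0582]
ee_rot: [-0.294, 0.404, 0.855, 0.137]
contact_force: [-0.6, 0.2, -0.9]
width: 0.0638
clock: 50.68
position: [0.5621, 0.3056, 0.0565]
ee_rot: [-0.295, 0.404, 0.855, 0.137]
contact_force: [-0.2, 0.4, -1.0]
width: 0.064
```

```bash
python3 -m jog '[-1,0,1,0,0,0, -1,0,1,0,0,0]';python3 -m jog '[-1,0,1,0,0,0, -1,0,1,0,0,0]'
```

```text
clock: 50.92
position: [0.5621, 0.3058, 0.0558]
ee_rot: [-0.295, 0.403, 0.855, 0.137]
contact_force: [-1.1, -0.9, 4.0]
width: 0.0639
clock: 51.18
position: [0.562, 0.3058, 0.0557]
ee_rot: [-0.296, 0.403, 0.855, 0.138]
contact_force: [-0.9, -0.9, 8.6]
width: 0.064
```

```bash
python3 -m jog '[1,0,-1,0,0,0, 1,0,-1,0,0,0, 1,0,-1,0,0,0, 1,0,-1,0,0,0]' 0; python3 -m jog '[0,0,-15,0,0,0, 0,0,-35,0,0,0, 0,0,-70,0,0,0, 0,0,-110,0,0,0, 0,0,-110,0,0,0]'
python3 - <<'E'
from pour import *
Rt=aim(130,52,180);g=np.array([.6356,.2835,.053]);z=Rt.apply([0,0,1])
plan(g-.11*z,Rt,3)
E
```

```text
clock: 51.68
position: [0.5621, 0.3055, 0.0547]
ee_rot: [-0.295, 0.404, 0.855, 0.137]
contact_force: [-0.1, -0.1, 0.1]
width: 0.0858
clock: 52.3
position: [0.6086, 0.2521, 0.1447]
ee_rot: [-0.291, 0.404, 0.856, 0.139]
contact_force: [0.2, 0.6, -0.3]
width: 0.0855
clock 52.30 n=3 (need 1.5) total shift [-51.   41.5 -33. ] turn [ 0.5  0.3 -0.4] |w|=0.7
-17,14,-11,0,0,0,  -34,28,-22,0,0,0,  -51,41.5,-33,0.5,0.3,-0.4
```

```bash
python3 -m jog '[-17,14,-11,0,0,0, -34,28,-22,0,0,0, -51,41,-33,0,0,0, -51,41,-33,0,0,0]'
python3 - <<'E'
from pour import *
Rt=aim(130,52,180);g=np.array([.6356,.2835,.053])
i=grab("wrist","pics/w25.png")
plan(g,Rt,4)
E
```

```text
clock: 52.8
position: [0.6761, 0.2326, 0.1346]
ee_rot: [-0.295, 0.404, 0.855, 0.137]
contact_force: [-0.3, 0.8, 0.8]
width: 0.0853
clock 52.85 n=4 (need 2.1) total shift [ -0.2   2.2 104.1] turn [ 0.  -0.  -0.6] |w|=0.6
0,1,26,0,0,0,  0,1,52,0,0,0,  0,2,78,0,0,0,  -0.2,2.2,104.1,0,-0,-0.6
```

View pics/w25.png

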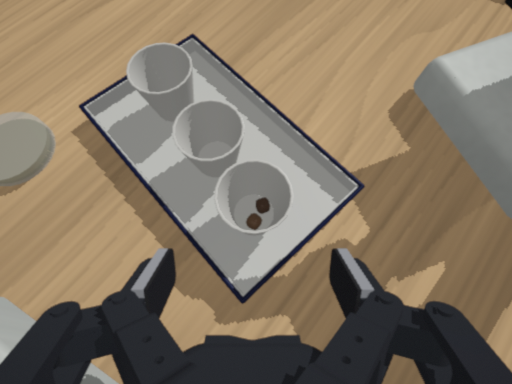

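```bash
python3 -m jog '[0,1,28,0,0,0, 0,1,56,0,0,0, 0,2,86,0,0,0, 0,2,105,0,0,0, 0,2,105,0,0,0]' 0 50; python3 -m jog '[0,0,0,0,0,0, 0,0,0,0,0,0, 0,0,0,0,0,0, 0,0,0,0,0,0, 0,0,0,0,0,0, 0,0,0,0,0,0]' 1 50
python3 - <<'E'
from pour import *
p,r,s=pose();print(p,s["contact_force"],s["width"])
i=grab("wrist","pics/w26.png")
E
```

```text
clock: 53.48
position: [0.6338, 0.2846, 0.0527]
ee_rot: [-0.296, 0.403, 0.855, 0.136]
contact_force: [0.4, 0.1, 0.7]
width: 0.0853
clock: 54.22
position: [0.6367, 0.2837, 0.0551]
ee_rot: [-0.294, 0.404, 0.855, 0.138]
contact_force: [0.5, -1.3, 6.6]
width: 0.0644
[0.63671562 0.28371479 0.05509654] [ 0.52164077 -1.25352535  6.55115985] 0.06436676112942961
```

View pics/w26.png

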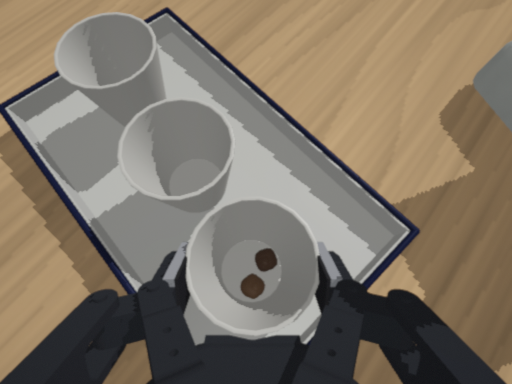

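Gripped, with two lumps inside. Lift and carry.

```bash
python3 -m jog '[15,0,-20,0,0,0, 31,0,-40,0,0,0, 46,0,-59,0,0,0, 61,0,-79,0,0,0, 77,-1,-99,0,0,0, 92,-1,-118,0,0,0]'
python3 - <<'E'
from pour import *
p,r,s=pose();print(p,s["contact_force"],s["width"])
plan([.582,.03,.30],aim(120,52,180),9)
E
```

```text
clock: 55.02
position: [0.6358, 0.2831, 0.2035]
ee_rot: [-0.294, 0.404, 0.855, 0.137]
contact_force: [0.0, 0.7, -0.9]
width: 0.0642
[0.63579023 0.28308005 0.20350014] [ 0.04564816  0.6925273  -0.8725248 ] 0.06420868361108605
clock 55.02 n=9 (need 5.5) total shift [ -68.4 -202.9 -174.4] turn [-6.   0.2  7.4] |w|=9.5
-8,-23,-19,-1,0,1,  -15,-45,-39,-1,0,2,  -23,-68,-58,-2,0,2,  -30,-90,-78,-3,0,3,  -38,-113,-97,-3,0,4,  -46,-135,-116,-4,0,5,  -53,-158,-136,-5,0,6,  -61,-180,-155,-5,0,7,  -68.4,-202.9,-174.4,-6,0.2,7.4
```

```bash
python3 -m jog '[-8,-23,-19,-1,0,1, -15,-45,-39,-1,0,2, -23,-68,-58,-2,0,2, -30,-90,-78,-3,0,3, -38,-113,-97,-3,0,4, -46,-135,-116,-4,0,5, -53,-158,-136,-5,0,6, -61,-180,-155,-5,0,7, -68,-203,-174,-6,0,7]'; python3 -m jog '[0,0,0,0,0,9, 0,0,0,0,0,18, 0,0,0,0,0,27, 0,0,0,0,0,36, 0,0,0,0,0,45, 0,0,0,0,0,54, 0,0,0,0,0,63, 0,0,0,0,0,72, 0,0,0,0,0,81, 0,0,0,0,0,90]'
python3 - <<'E'
from pour import *
p,r,s=pose();print(s["qpos"].round(2),s["width"],info(r)[0])
plan([.582,.028,.27],aim(110,52,-20),10)
E
```

```text
clock: 56.15
position: [0.5812, 0.0288, 0.2994]
ee_rot: [-0.281, 0.471, 0.82, 0.163]
contact_force: [0.3, -0.2, -0.8]
width: 0.0639
clock: 57.4
position: [0.5813, 0.0297, 0.2991]
ee_rot: [-0.314, 0.914, 0.245, -0.084]
contact_force: [-0.7, 0.1, -0.6]
width: 0.0642
[-0.32  0.49  1.23  0.45  1.91  0.77] 0.06422879974709708 51.57470336803506
clock 57.40 n=10 (need 9.2) total shift [-0.2 19.3 21.9] turn [ 3.9  5.4 77.8] |w|=78.1
0,2,2,0,1,8,  0,4,4,1,1,16,  0,6,7,1,2,23,  0,8,9,2,2,31,  0,10,11,2,3,39,  0,12,13,2,3,47,  0,14,15,3,4,54,  0,15,18,3,4,62,  0,17,20,4,5,70,  -0.2,19.3,21.9,3.9,5.4,77.8
```

```bash
python3 -m jog '[0,2,2,0,1,8, 0,4,4,1,1,16, 0,6,7,1,2,23, 0,8,9,2,2,31, 0,10,11,2,3,39, 0,12,13,2,3,47, 0,14,15,3,4,54, 0,15,18,3,4,62, 0,17,20,4,5,70, 0,19,22,4,5,78]'
python3 - <<'E'
from pour import *
p,r,s=pose();print(s["qpos"].round(2),s["width"],info(r)[0])
Rt=aim(110,38,-20);plan(pourpos(Rt,.197),Rt,5)
E
```

```text
clock: 58.65
position: [0.5818, 0.0282, 0.27]
ee_rot: [-0.23, 0.856, -0.4, -0.234]
contact_force: [-0.3, 0.1, 0.7]
width: 0.0642
[-0.36  0.46  1.35  0.5   1.78  2.08] 0.06424220444695634 75.00295670356053
clock 58.65 n=5 (need 1.6) total shift [29.5  8.  26.2] turn [  4.9 -12.8  -0.2] |w|=13.7
6,2,5,1,-3,0,  12,3,10,2,-5,0,  18,5,16,3,-8,0,  24,6,21,4,-10,0,  29.5,8,26.2,4.9,-12.8,-0.2
```

```bash
python3 -m jog '[6,2,5,1,-3,0, 12,3,11,2,-5,0, 17,5,16,3,-8,0, 23,7,21,4,-11,0, 29,8,26,5,-13,0, 29,8,26,5,-13,0]'; python3 -m jog '[2,0,-3,2,-6,0, 4,0,-6,4,-12,0, 6,0,-10,6,-18,0, 8,0,-13,9,-24,0, 10,0,-16,11,-30,0, 12,0,-19,13,-36,0, 12,0,-19,13,-36,0, 12,0,-19,13,-36,0, 12,0,-19,13,-36,0]'
python3 - <<'E'
from pour import *
p,r,s=pose();print(s["width"],info(r)[0],p)
S=grab("scene");crop(S,130,60,290,230,4,"pics/s27.png");grab("wrist","pics/w27.png")
E
```

```text
clock: 59.4
position: [0.587, 0.0229, 0.2296]
ee_rot: [-0.311, 0.813, -0.379, -0.313]
contact_force: [-0.4, 0.4, -1.9]
width: 0.0642
clock: 60.52
position: [0.5984, 0.0045, 0.2354]
ee_rot: [-0.501, 0.64, -0.295, -0.502]
contact_force: [0.2, -0.0, -0.4]
width: 0.0648
0.0648330333096103 125.64162199662788 [0.5984405  0.00447972 0.23537506]
```

View pics/s27.png

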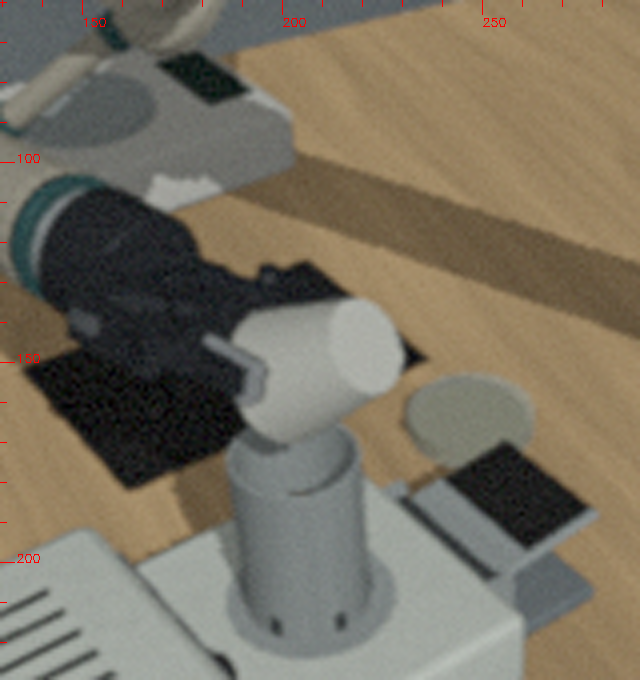

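View pics/w27.png

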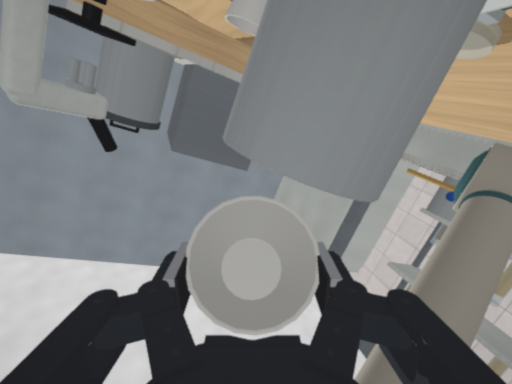

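Cup A is empty too. I'll return it the same way.

```bash
python3 -m jog '[-10,-1,4,-3,6,0, -20,-3,8,-6,12,0, -28,-4,12,-8,18,-1, -34,-6,16,-11,24,-1, -40,-7,20,-14,29,-1, -44,-9,24,-17,35,-1, -46,-10,28,-20,41,-1, -48,-11,32,-22,47,-1]'; python3 -m jog '[0,0,0,0,0,-10, 0,0,0,0,0,-20, 0,0,0,0,0,-30, 0,0,0,0,0,-40, 0,0,0,0,0,-50, 0,0,0,0,0,-60, 0,0,0,0,0,-70, 0,0,0,0,0,-80, 0,0,0,0,0,-90, 0,0,0,0,0,-100]'
python3 - <<'E'
from pour import *
p,r,s=pose();print(s["width"],info(r)[0],p)
plan([.61,.16,.26],aim(130,52,180),10)
E
```

```text
clock: 61.62
position: [0.5817, 0.0319, 0.2844]
ee_rot: [-0.218, 0.87, -0.366, -0.248]
contact_force: [-0.5, 0.0, -1.0]
width: 0.0644
clock: 62.88
position: [0.5813, 0.0319, 0.284]
ee_rot: [-0.332, 0.838, 0.433, 0.008]
contact_force: [0.9, 0.8, -0.8]
width: 0.0643
0.06432077939863495 36.87423960158941 [0.58134512 0.03192922 0.28398013]
clock 62.88 n=10 (need 8.6) total shift [102.9 -17.6  83.1] turn [  7.6  -5.5 -72.1] |w|=72.7
10,-2,8,1,-1,-7,  21,-4,17,2,-1,-14,  31,-5,25,2,-2,-22,  41,-7,33,3,-2,-29,  51,-9,42,4,-3,-36,  62,-11,50,5,-3,-43,  72,-12,58,5,-4,-50,  82,-14,66,6,-4,-58,  93,-16,75,7,-5,-65,  102.9,-17.6,83.1,7.6,-5.5,-72.1
```

```bash
python3 -m jog '[10,-2,8,1,-1,-7, 21,-4,17,2,-1,-14, 31,-5,25,2,-2,-22, 41,-7,33,3,-2,-29, 51,-9,42,4,-3,-36, 62,-11,50,5,-3,-43, 72,-12,58,5,-4,-50, 82,-14,66,6,-4,-58, 93,-16,75,7,-5,-65, 103,-18,83,8,-5,-72]'
python3 - <<'E'
from pour import *
p,r,s=pose();print(s["width"],info(r)[0],p)
plan([.6367,.2837,.10],aim(130,52,180),8)
S=grab("scene");crop(S,130,150,400,384,3,"pics/s28.png")
E
```

```text
clock: 64.12
position: [0.6104, 0.1606, 0.2601]
ee_rot: [-0.3, 0.4, 0.855, 0.139]
contact_force: [-0.1, 0.3, -0.9]
width: 0.0644
0.0644210579669347 0.6572678910506538 [0.61043388 0.16056474 0.26006982]
clock 64.12 n=8 (need 4.1) total shift [-39.2  99.5 173.3] turn [-0.  -0.6 -0.2] |w|=0.7
-5,12,22,0,0,0,  -10,25,43,0,0,0,  -15,37,65,0,0,0,  -20,50,87,0,0,0,  -25,62,108,0,0,0,  -29,75,130,0,0,0,  -34,87,152,0,-1,0,  -39.2,99.5,173.3,-0,-0.6,-0.2
```

View pics/s28.png

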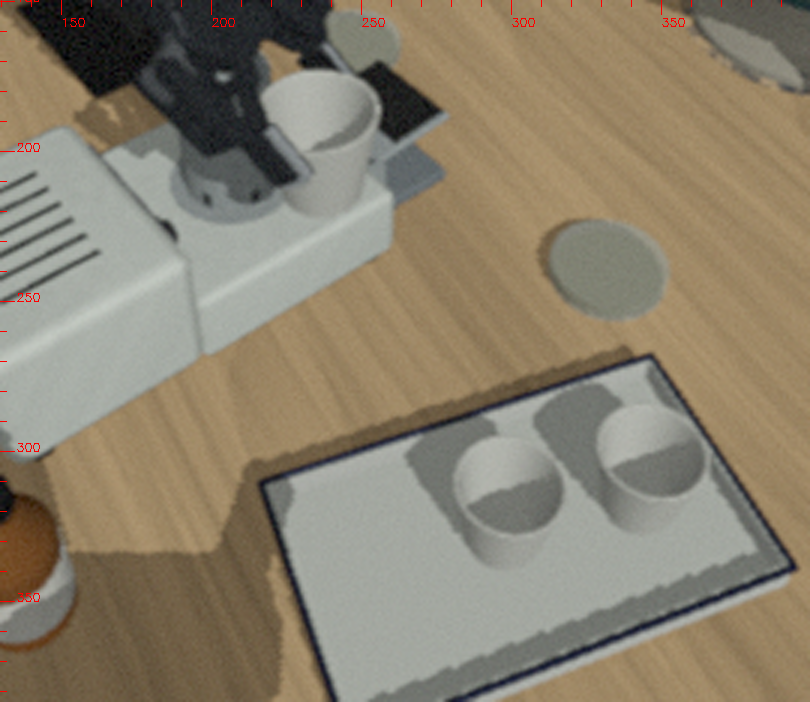

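```bash
python3 -m jog '[0,12,22,0,0,0, -5,25,43,0,0,0, -10,37,65,0,0,0, -15,50,87,0,0,0, -20,62,108,0,0,0, -25,75,130,0,0,0, -32,87,152,0,0,0, -39,99,173,0,0,0, -39,99,173,0,0,0]'
python3 - <<'E'
from pour import *
p,r,s=pose();print(p)
plan([.6367,.2837,.058],aim(130,52,180),3)
E
```

```text
clock: 65.3
position: [0.6357, 0.2832, 0.0968]
ee_rot: [-0.303, 0.402, 0.853, 0.137]
contact_force: [-0.5, 0.6, -0.7]
width: 0.0642
[0.63567867 0.28322715 0.09676912]
clock 65.30 n=3 (need 0.8) total shift [-24.5   1.4  30. ] turn [-0.2 -0.8 -0.5] |w|=1.0
-8,0,10,0,0,0,  -16,1,20,0,-1,0,  -24.5,1.4,30,-0.2,-0.8,-0.5
```

```bash
python3 -m jog '[-8,0,10,0,0,0, -16,1,20,0,-1,0, -24,1,30,0,-1,0, -24,1,30,0,-1,0]'; python3 -m jog '[-1,0,1,0,0,0, -1,0,1,0,0,0]';python3 -m jog '[-1,0,1,0,0,0, -1,0,1,0,0,0]'
```

```text
clock: 65.8
position: [0.6366, 0.2825, 0.0596]
ee_rot: [-0.294, 0.403, 0.856, 0.135]
contact_force: [0.6, 0.4, 0.1]
width: 0.0639
clock: 66.05
position: [0.6377, 0.2826, 0.0598]
ee_rot: [-0.293, 0.403, 0.856, 0.135]
contact_force: [-1.1, -0.9, -1.5]
width: 0.0642
clock: 66.3
position: [0.6376, 0.2825, 0.0582]
ee_rot: [-0.293, 0.403, 0.856, 0.135]
contact_force: [0.5, 0.6, -1.1]
width: 0.0642
```

```bash
python3 -m jog '[-1,0,1,0,0,0, -1,0,1,0,0,0]';python3 -m jog '[-1,0,1,0,0,0, -1,0,1,0,0,0]';python3 -m jog '[-1,0,1,0,0,0, -1,0,1,0,0,0]'
```

```text
clock: 66.55
position: [0.6376, 0.2824, 0.0565]
ee_rot: [-0.293, 0.403, 0.856, 0.135]
contact_force: [0.8, 0.0, -0.8]
width: 0.0641
clock: 66.8
position: [0.6378, 0.2823, 0.0553]
ee_rot: [-0.293, 0.403, 0.856, 0.135]
contact_force: [0.6, -0.2, 0.4]
width: 0.0645
clock: 67.05
position: [0.6377, 0.2824, 0.0552]
ee_rot: [-0.294, 0.403, 0.856, 0.136]
contact_force: [-0.9, -0.9, 3.8]
width: 0.0644
```

```bash
python3 -m jog '[0,0,0,0,0,0, 0,0,0,0,0,0, 0,0,0,0,0,0, 0,0,0,0,0,0]' 0; python3 -m jog '[0,0,-15,0,0,0, 0,0,-35,0,0,0, 0,0,-70,0,0,0, 0,0,-110,0,0,0, 0,0,-150,0,0,0, 0,0,-190,0,0,0]'
python3 - <<'E'
from pour import *
S=grab("scene","pics/s29.png");D=grab("side","pics/d29.png")
p,r,s=pose();print(p,s["qpos"].round(2))
plan([.56,-.02,.36],down(40),8)
E
```

```text
clock: 67.55
position: [0.6379, 0.2821, 0.0536]
ee_rot: [-0.293, 0.403, 0.856, 0.135]
contact_force: [-0.2, 0.6, -0.4]
width: 0.0855
clock: 68.3
position: [0.7134, 0.1919, 0.2063]
ee_rot: [-0.293, 0.403, 0.856, 0.135]
contact_force: [0.6, 0.6, -0.0]
width: 0.0854
[0.71583105 0.19051975 0.20863555] [-0.05  0.76  0.92  0.49  1.89 -0.69]
clock 68.40 n=8 (need 6.1) total shift [  41.8 -253.9 -159.1] turn [  0.3 -37.3  -0.4] |w|=37.3
5,-32,-20,0,-5,0,  10,-63,-40,0,-9,0,  16,-95,-60,0,-14,0,  21,-127,-80,0,-19,0,  26,-159,-99,0,-23,0,  31,-190,-119,0,-28,0,  37,-222,-139,0,-33,0,  41.8,-253.9,-159.1,0.3,-37.3,-0.4
```

View pics/s29.png

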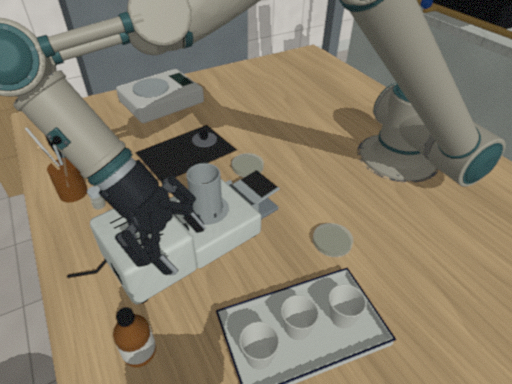

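View pics/d29.png

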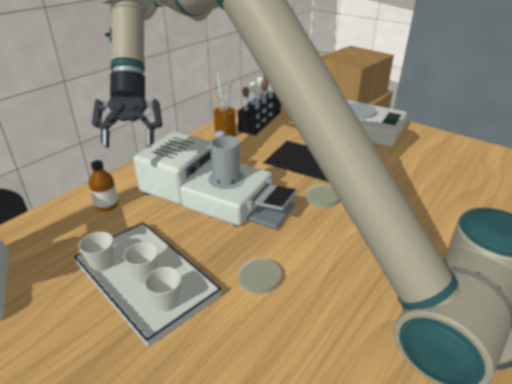

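Cup A now stands off its spot (scene (258,345), side (97,250)). It seems to have been knocked aside, so I'll measure it.

Run:
```python
from h import *
S=grab("scene");crop(S,200,255,400,384,4,"pics/s30.png");D=grab("side");crop(D,60,210,230,345,4,"pics/d30.png")
```

```text
(no output)
```

View pics/s30.png

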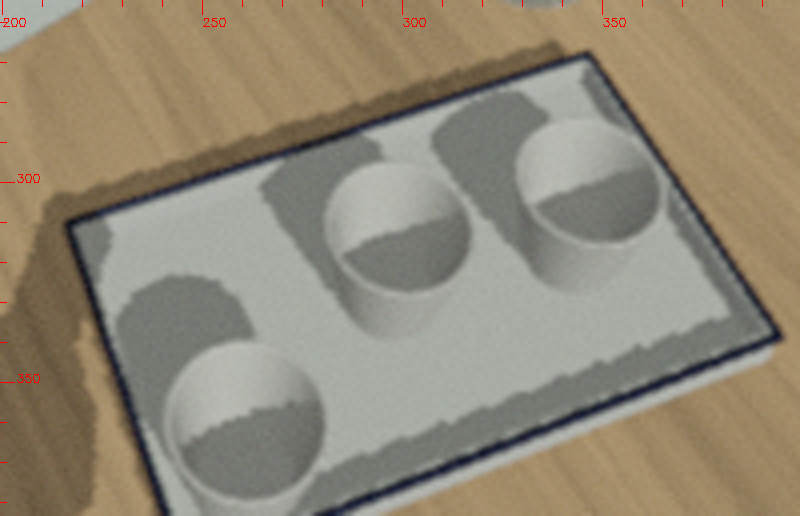

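View pics/d30.png

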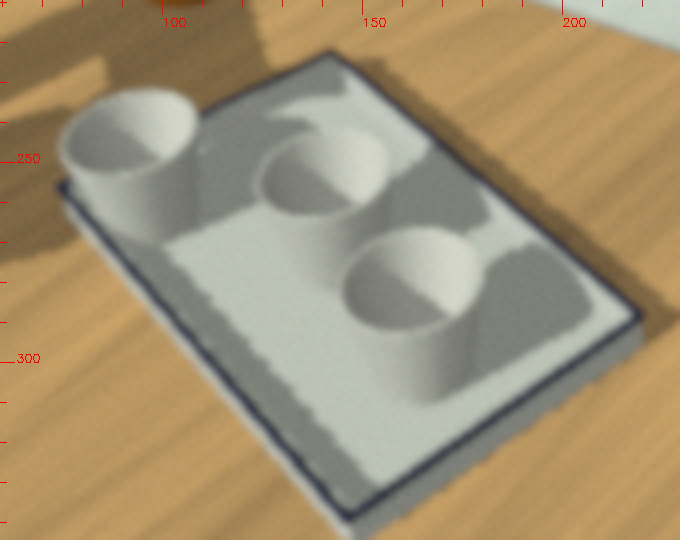

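Run:
```python
from meas import *
def s(x0,y0,x1,y1): return [200+x0/4-.5,255+y0/4-.5,200+x1/4-.5,255+y1/4-.5]
def d(x0,y0,x1,y1): return [60+x0/4-.5,210+y0/4-.5,60+x1/4-.5,210+y1/4-.5]
c=np.array([.5527,.314]);a=np.radians(-8.4)
M=np.array([[np.cos(a),np.sin(a)],[-np.sin(a),np.cos(a)]])
for z in (.062,.066,.075):
  for nm,bs,bd in (("A",s(165,340,326,502),d(60,88,200,173)),("B",s(325,161,471,293),d(256,127,392,217)),("C",s(516,118,661,244),d(342,226,485,332))):
    x,f1=fit([(S,.034,z,bs)],[.6,.3]);y,f2=fit([(D,.034,z,bd)],[.6,.3]);print(z,nm,x.round(4),f1,y.round(4),f2,"tray",(M@((x+y)/2-c)).round(4))
```

```text
0.062 A [0.6617 0.3483] [-0.8 -0.7  0.8  0.5] [0.6713 0.346 ] [ 0.3 -0.3 -0.3  0.3] tray [0.1077 0.0494]
0.062 B [0.5583 0.3056] [-0.8 -0.7  0.8  0.6] [0.5666 0.3045] [-0.3 -0.4  0.3  0.3] tray [ 0.0109 -0.0074]
0.062 C [0.4685 0.3282] [-0.7 -0.7  0.7  0.5] [0.4757 0.3261] [-0.5 -0.3  0.6  0.2] tray [-0.0817  0.0012]
0.066 A [0.6626 0.3498] [-0.9 -0.8  0.9  0.6] [0.6667 0.348 ] [ 0.2 -0.4 -0.2  0.3] tray [0.1057 0.0509]
0.066 B [0.5599 0.3074] [-0.9 -0.9  0.9  0.7] [0.5627 0.3069] [-0.4 -0.5  0.4  0.4] tray [ 0.0095 -0.0055]
0.066 C [0.4706 0.3298] [-0.8 -0.8  0.8  0.6] [0.4724 0.3283] [-0.7 -0.4  0.7  0.3] tray [-0.0825  0.003 ]
0.075 A [0.6648 0.3531] [-1.2 -1.1  1.2  0.9] [0.6564 0.3528] [-0.1 -0.6  0.1  0.5] tray [0.101  0.0542]
0.075 B [0.5635 0.3113] [-1.2 -1.1  1.2  0.9] [0.5541 0.3123] [-0.7 -0.7  0.7  0.5] tray [ 0.0063 -0.0013]
0.075 C [0.4755 0.3334] [-1.1 -1.   1.1  0.8] [0.4652 0.3333] [-1.  -0.6  1.   0.4] tray [-0.0843  0.0071]
```

A sits upright at tray (0.106, 0.051), inside the limits. Now I'll look down into the jar.

```bash
python3 -m jog '[5,-32,-20,0,-5,0, 10,-63,-40,0,-9,0, 16,-95,-60,0,-14,0, 21,-127,-80,0,-19,0, 26,-159,-100,0,-23,0, 31,-190,-120,0,-28,0, 37,-222,-140,0,-33,0, 42,-254,-159,0,-37,0]'
python3 - <<'E'
from h import *
i=grab("wrist","pics/w31.png");p,r,s=pose();print(p,s["qpos"].round(2))
E
```

```text
clock: 69.6
position: [0.5567, -0.0173, 0.3565]
ee_rot: [-0.007, 0.424, 0.905, -0.0]
contact_force: [0.1, 0.1, 0.0]
width: 0.0859
[ 0.55412685 -0.01936729  0.36017125] [-0.16  0.21  1.33 -0.    1.61 -0.85]
```

View pics/w31.png

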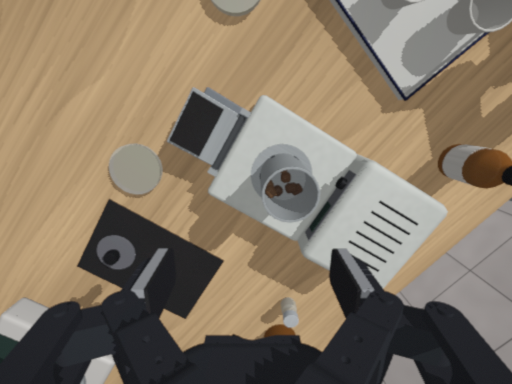

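Run:
```python
from meas import *
i=grab("wrist");crop(i,240,130,340,230,6,"pics/w32.png");crop(i,80,210,160,290,6,"pics/w33.png")
print(plane(i,116,252,.013),plane(i,111,256,.036))
```

```text
[ 0.46772461 -0.33004901  0.013     ] [ 0.46674948 -0.32500051  0.036     ]
```

View pics/w32.png

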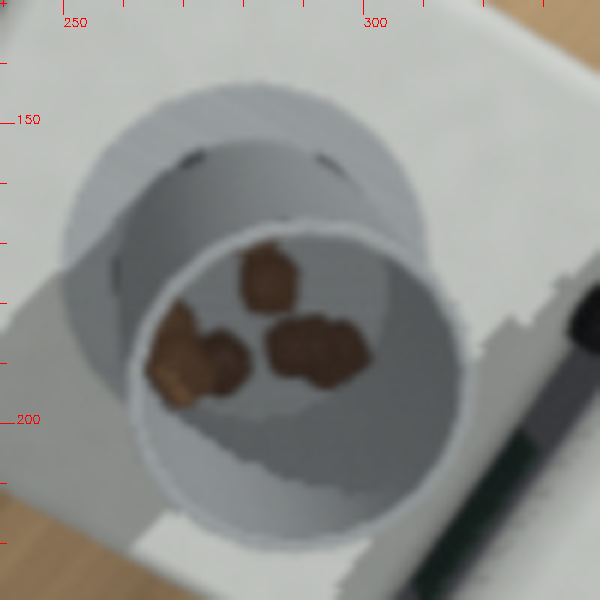

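View pics/w33.png

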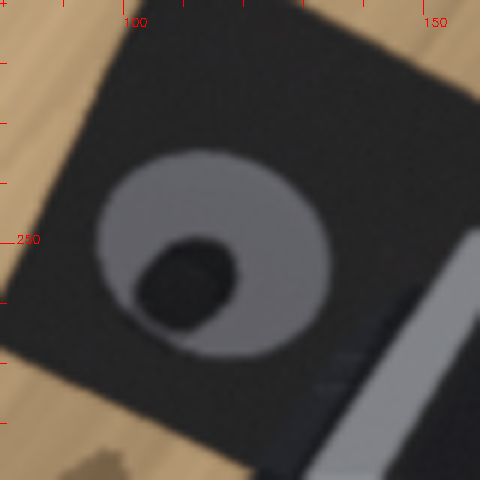

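Run:
```python
from h import *
p,r,s=pose();print((r.inv().apply(np.array([.652,-.062,.36])-p)*1000).round())
```

```text
[-95.  44.  -5.]
```

```bash
python3 -m jog '[-30,15,0,0,0,0, -60,30,0,0,0,0, -95,44,-5,0,0,0, -95,44,-5,0,0,0]'
python3 - <<'E'
from h import *
i=grab("wrist","pics/w34.png");q=proj(i,[[.601,-.001,.11]])[0].astype(int);print(q);crop(i,max(q[0]-60,0),max(q[1]-60,0),q[0]+60,q[1]+60,5,"pics/w35.png")
E
```

```text
clock: 70.3
position: [0.6556, -0.0632, 0.3565]
ee_rot: [-0.009, 0.425, 0.905, 0.0]
contact_force: [0.4, -0.1, -0.4]
width: 0.0854
[251 108]
```

View pics/w35.png

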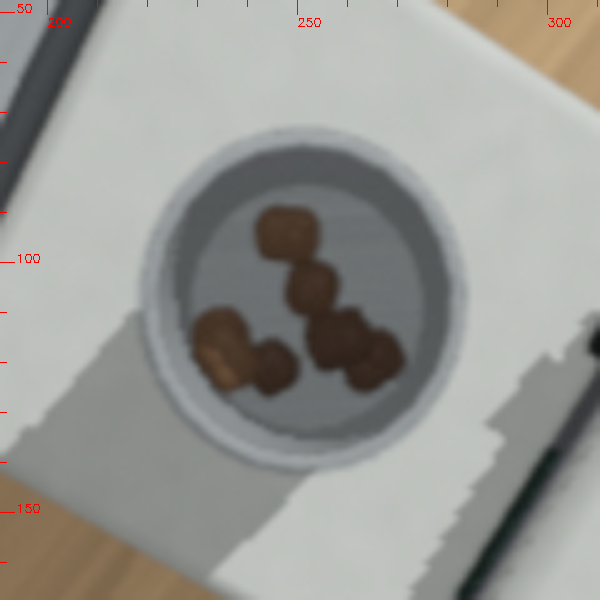

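View pics/w34.png

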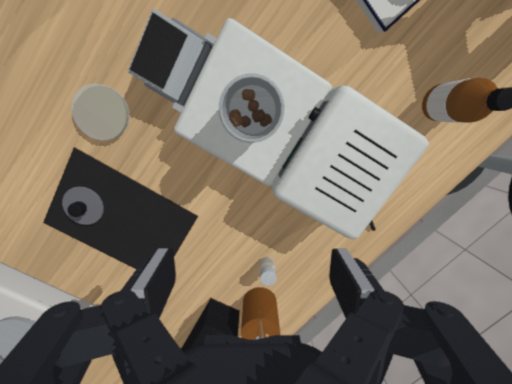

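Seven lumps in the jar (2 + 3 + 2 were poured) and no spill. Lid at wrist pixel (82,205) next.

Run:
```python
from h import *
plan([.4675,-.330,.12],down(40),9)
```

```text
clock 70.35 n=9 (need 8.1) total shift [ -90.8 -312.7  238. ] turn [-0.4 -1.  -0.3] |w|=1.1
-10,-35,26,0,0,0,  -20,-69,53,0,0,0,  -30,-104,79,0,0,0,  -40,-139,106,0,0,0,  -50,-174,132,0,-1,0,  -61,-208,159,0,-1,0,  -71,-243,185,0,-1,0,  -81,-278,212,0,-1,0,  -90.8,-312.7,238,-0.4,-1,-0.3
```

```bash
python3 -m jog '[-10,-35,10,0,0,0, -20,-69,22,0,0,0, -30,-104,40,0,0,0, -40,-139,70,0,0,0, -50,-174,110,0,-1,0, -61,-208,150,0,-1,0, -71,-243,185,0,-1,0, -81,-278,215,0,-1,0, -91,-313,238,0,-1,0, -91,-313,238,0,-1,0]'
python3 - <<'E'
from h import *
i=grab("wrist","pics/w36.png");p,r,s=pose();print(p)
S=grab("scene");crop(S,150,80,280,190,5,"pics/s36.png")
E
```

```text
clock: 71.6
position: [0.4647, -0.3305, 0.1205]
ee_rot: [-0.002, 0.426, 0.904, -0.002]
contact_force: [0.3, 0.6, -0.1]
width: 0.0855
[ 0.46627375 -0.33013108  0.12179992]
```

View pics/w36.png

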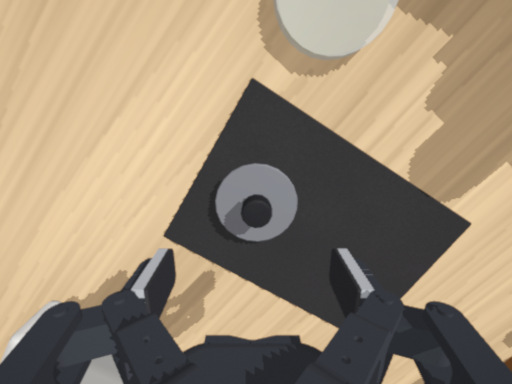

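View pics/s36.png

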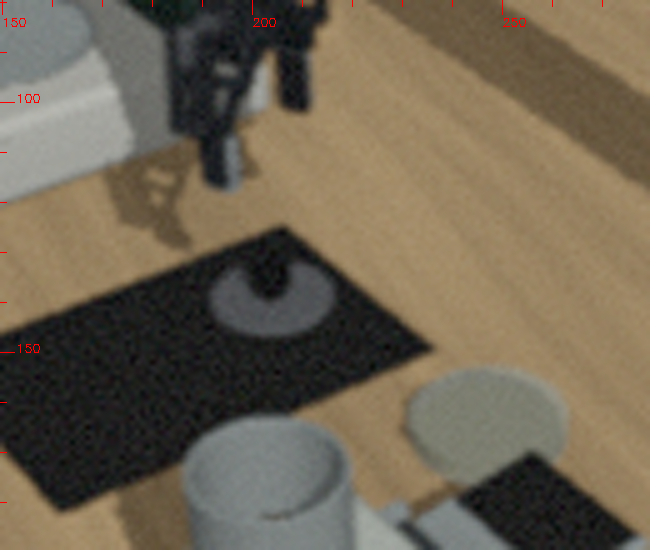

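Run:
```python
from meas import *
i=grab("wrist");crop(i,200,150,310,250,6,"pics/w37.png");p,r,s=pose()
c,_=fit([(i,.037,.014,[215,163,298,242])],[.4675,-.33]);print(c,_,plane(i,256.5,211,.037),p)
plan([c[0],c[1],.045],down(40),3)
```

```text
[ 0.47332086 -0.33162346] [ 1.2  1.5 -1.2 -1.9] [ 0.47161036 -0.32997061  0.037     ] [ 0.46844503 -0.33031589  0.12390025]
clock 71.85 n=3 (need 1.6) total shift [-3.6  3.3 78.9] turn [-0.2  0.4 -0.3] |w|=0.5
-1,1,26,0,0,0,  -2,2,53,0,0,0,  -3.6,3.3,78.9,-0.2,0.4,-0.3
```

View pics/w37.png

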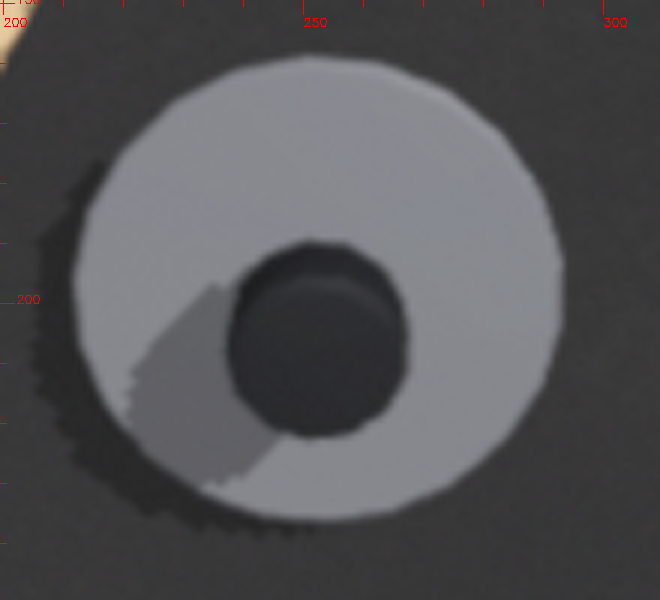

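Run:
```python
from meas import *
i=grab("wrist");p,r,s=pose();crop(i,200,150,310,250,6,"pics/w38.png")
c,_=fit([(i,.037,.014,[211.7,158.5,293.3,236.3])],[.4675,-.33]);print(c,_,plane(i,252.5,207,.037),p)
print(r.inv().apply(np.r_[c,.045]-p)*1000)
```

```text
[ 0.46753091 -0.33064515] [ 0.3  0.6 -0.3 -0.7] [ 0.46685111 -0.32970475  0.037     ] [ 0.46824555 -0.33055623  0.12380298]
[ 0.9043072  -0.23840123 78.80072454]
```

```bash
python3 -m jog '[0,0,30,0,0,0, 0,0,60,0,0,0, 0,0,80,0,0,0, 0,0,85,0,0,0, 0,0,85,0,0,0]' 0 40; python3 -m jog '[0,0,0,0,0,0, 0,0,0,0,0,0, 0,0,0,0,0,0, 0,0,0,0,0,0, 0,0,0,0,0,0, 0,0,0,0,0,0, 0,0,0,0,0,0, 0,0,0,0,0,0, 0,0,0,0,0,0, 0,0,0,0,0,0]' 1 40
python3 - <<'E'
from h import *
i=grab("wrist","pics/w39.png");p,r,s=pose();print(p,s["width"],s["contact_force"])
S=grab("scene");crop(S,150,80,280,190,5,"pics/s39.png")
E
```

```text
clock: 72.62
position: [0.4678, -0.3318, 0.0384]
ee_rot: [0.002, 0.425, 0.905, -0.003]
contact_force: [-0.1, 0.6, 0.1]
width: 0.0853
clock: 73.88
position: [0.4677, -0.3321, 0.0388]
ee_rot: [0.002, 0.425, 0.905, -0.004]
contact_force: [-1.2, 0.5, 5.5]
width: 0.0245
[ 0.46773679 -0.33204897  0.0387532 ] 0.024580512412856328 [-0.25892079  0.96515037  5.05283813]
```

View pics/w39.png

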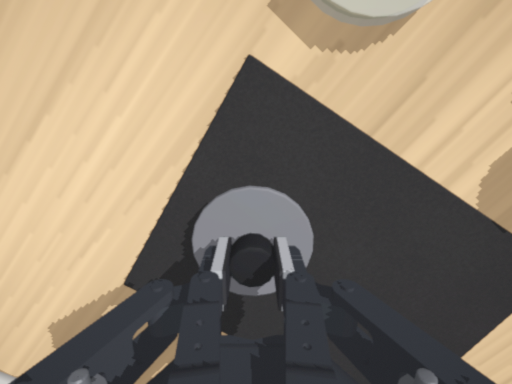

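View pics/s39.png

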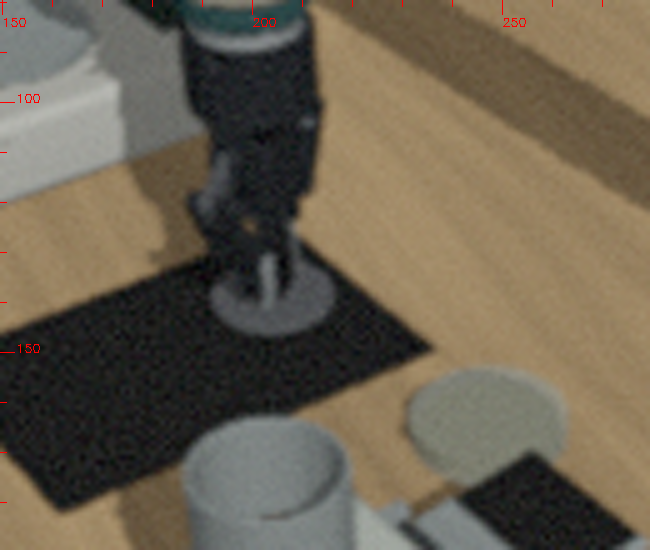

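```bash
python3 -m jog '[0,0,-10,0,0,0, 0,0,-40,0,0,0, 0,0,-100,0,0,0, 0,0,-160,0,0,0, 0,0,-220,0,0,0, 0,0,-225,0,0,0, 0,0,-225,0,0,0]'
python3 - <<'E'
from h import *
i=grab("wrist","pics/w40.png");crop(i,180,170,330,310,5,"pics/w40c.png");p,r,s=pose();print(p,s["width"],s["contact_force"])
S=grab("scene");crop(S,120,20,260,180,5,"pics/s40.png");D=grab("side");crop(D,250,60,400,190,5,"pics/d40.png")
E
```

```text
clock: 74.85
position: [0.4671, -0.3298, 0.2628]
ee_rot: [0.001, 0.425, 0.905, -0.003]
contact_force: [0.1, -0.7, -1.3]
width: 0.0245
[ 0.46666702 -0.32941193  0.26154955] 0.024751035545110562 [ 0.77769616  1.40227296 -1.3168943 ]
```

View pics/w40c.png

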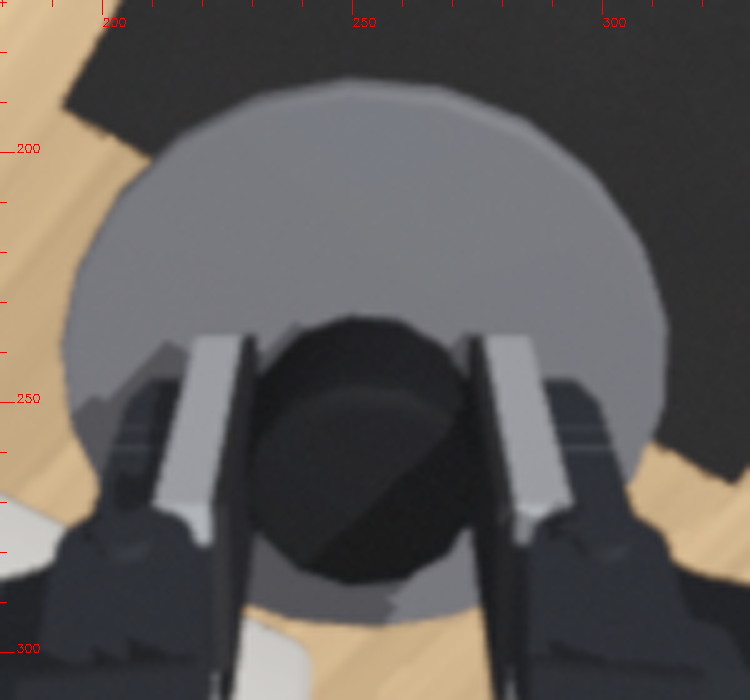

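View pics/d40.png

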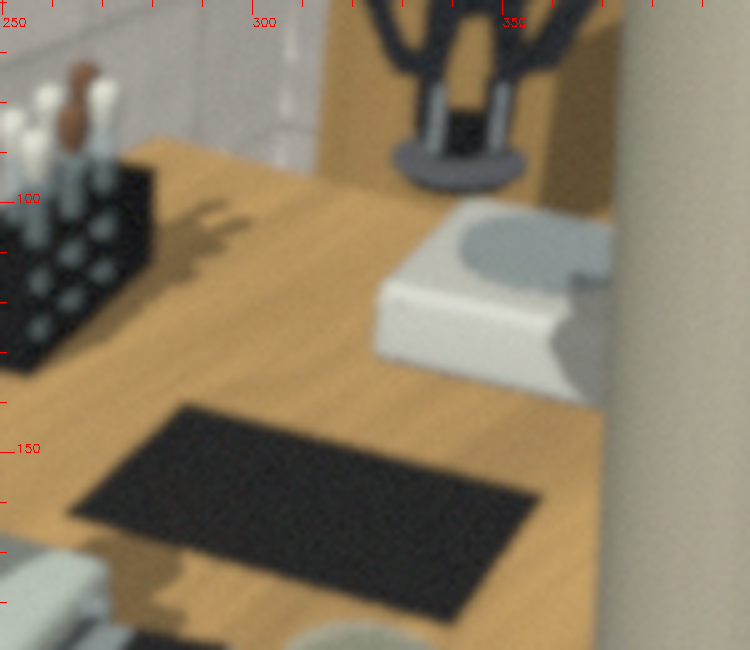

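View pics/s40.png

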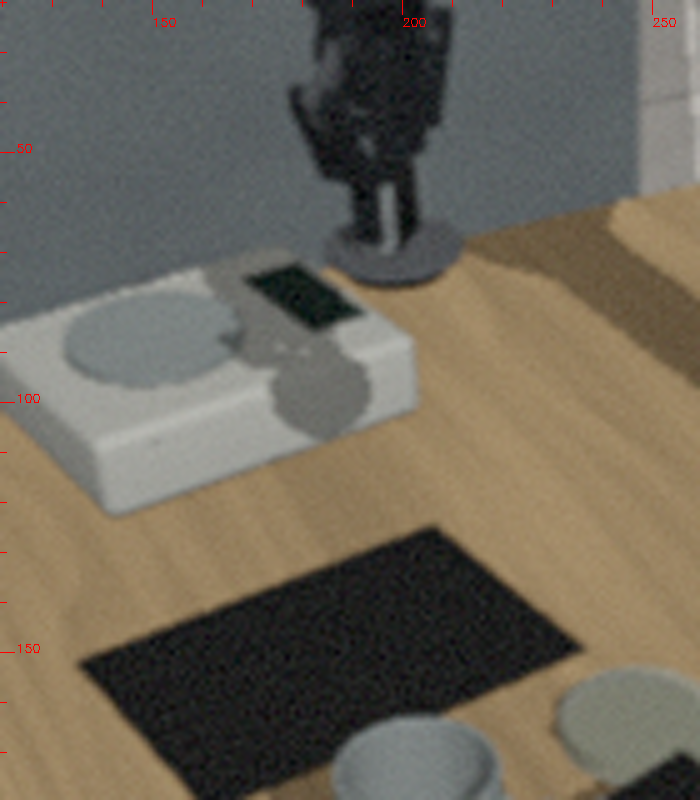

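Run:
```python
from meas import *
i=grab("wrist");p,r,s=pose()
for dz in (.023,.026):
  c,f=fit([(i,.037,p[2]-dz,[191.7,184.9,313.1,294.7])],p[:2]);print(dz,f,"offset tool",r.inv().apply(np.r_[c,p[2]]-p)*1000)
plan([.601,-.001,.262],down(40),9)
```

```text
0.023 [-0.5  0.2  0.5 -0.1] offset tool [ 2.67746266e+00 -6.90854557e-01 -1.81226215e-03]
0.026 [ 0.7  1.  -0.7 -1.4] offset tool [ 1.32877677e+00 -7.00057937e-01  1.07452250e-03]
clock 75.15 n=9 (need 7.1) total shift [167.6 312.9  -2.7] turn [-0.3  0.1 -0.3] |w|=0.5
19,35,0,0,0,0,  37,70,-1,0,0,0,  56,104,-1,0,0,0,  74,139,-1,0,0,0,  93,174,-1,0,0,0,  112,209,-2,0,0,0,  130,243,-2,0,0,0,  149,278,-2,0,0,0,  167.6,312.9,-2.7,-0.3,0.1,-0.3
```

```bash
python3 -m jog '[19,35,0,0,0,0, 37,70,-1,0,0,0, 56,104,-1,0,0,0, 74,139,-1,0,0,0, 93,174,-1,0,0,0, 112,209,-2,0,0,0, 130,243,-2,0,0,0, 149,278,-2,0,0,0, 166,313,-3,0,0,0, 166,313,-3,0,0,0]'; python3 -m jog '[0,0,10,0,0,0, 0,0,30,0,0,0, 0,0,38,0,0,0, 0,0,38,0,0,0, 0,0,38,0,0,0]'
python3 - <<'E'
from h import *
i=grab("wrist","pics/w41.png");p,r,s=pose();print(p,s["width"],s["contact_force"])
print("err tool mm",r.inv().apply(np.array([.601,-.001,.205])-p)*1000)
S=grab("scene");crop(S,150,110,260,240,6,"pics/s41.png");D=grab("side");crop(D,190,90,290,210,5,"pics/d41.png")
E
```

```text
clock: 76.4
position: [0.6032, -0.0001, 0.2626]
ee_rot: [0.001, 0.424, 0.906, -0.003]
contact_force: [-0.2, -1.0, -1.1]
width: 0.0248
clock: 77.03
position: [0.6028, -0.0033, 0.2262]
ee_rot: [0.002, 0.426, 0.905, -0.003]
contact_force: [0.1, 0.5, -0.4]
width: 0.0248
[ 0.60287681 -0.00319428  0.22636689] 0.02450353110842322 [-0.43522004  0.05903463 -1.81155274]
err tool mm [ 3.02339693  0.04256814 21.34803658]
```

View pics/s41.png

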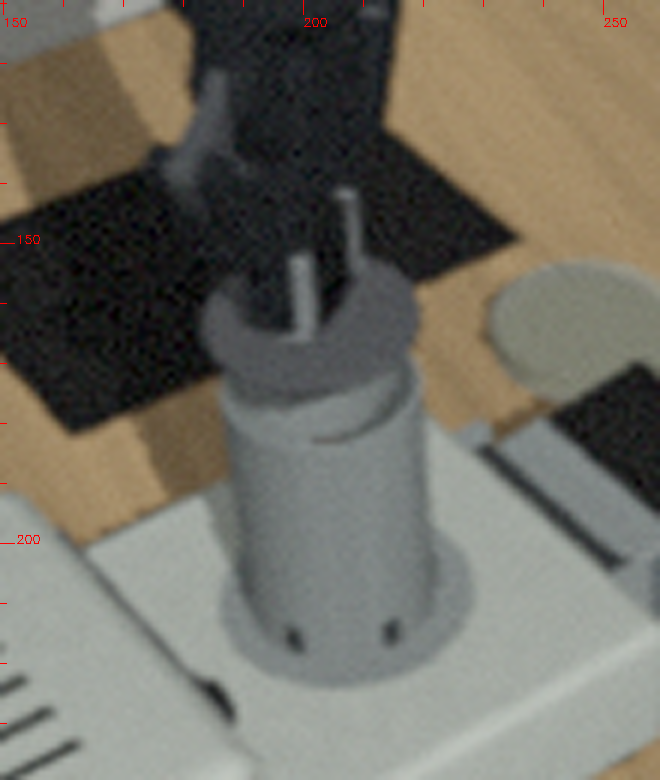

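View pics/d41.png

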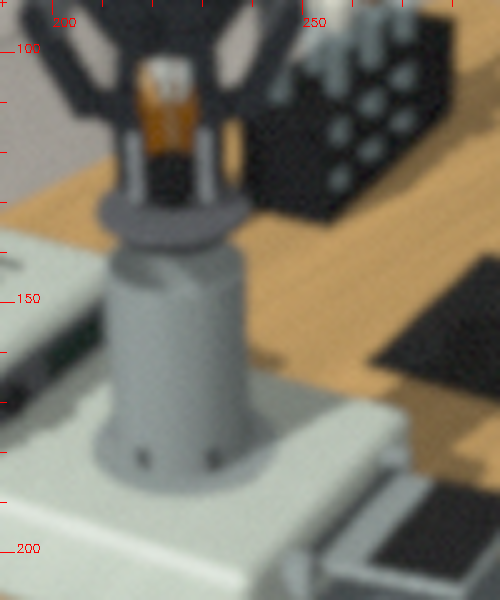

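Run:
```python
from meas import *
p,r,s=pose()
bs=[150+203/6-.5,None,150+418/6-.5,110+403/6-.5];bd=[190+97/5-.5,None,190+250/5-.5,90+243/5-.5]
def f(q):
    a=ext(S,q,.037,q[2]);b=ext(D,q,.037,q[2]);return [a[0]-bs[0],a[2]-bs[2],a[3]-bs[3],b[0]-bd[0],b[2]-bd[2],b[3]-bd[3]]
q=least_squares(f,[.6,0,.2]);print(q.x,q.fun.round(2),"flange bottom edge; jar was .6011,-.0012",p)
e=np.array([.6011,-.0012])-q.x[:2];print("move tool",r.inv().apply([*e,0])*1000)
```

```text
[ 0.60312365 -0.00106968  0.20085595] [-0.63  0.31 -1.27 -0.61 -0.09  1.4 ] flange bottom edge; jar was .6011,-.0012 [ 0.60274134 -0.0028475   0.22618602]
move tool [ 1.19146077e+00 -1.64090102e+00 -2.00720905e-04]
```

```bash
python3 -m jog '[1,-1,0,0,0,0, 1,-1,6,0,0,0, 1,-1,11,0,0,0, 1,-1,15,0,0,0, 1,-1,17,0,0,0, 1,-1,17,0,0,0]'; python3 -m jog '[0,0,1,0,0,0, 0,0,2,0,0,0, 0,0,2,0,0,0]'; python3 -m jog '[0,0,1,0,0,0, 0,0,1,0,0,0]'
```

```text
clock: 78.03
position: [0.601, -0.0028, 0.2084]
ee_rot: [0.001, 0.425, 0.905, -0.003]
contact_force: [-0.9, 0.8, -1.2]
width: 0.0244
clock: 78.4
position: [0.6011, -0.0029, 0.2066]
ee_rot: [0.001, 0.425, 0.905, -0.003]
contact_force: [-0.7, 0.3, -0.5]
width: 0.0241
clock: 78.65
position: [0.6011, -0.0028, 0.2056]
ee_rot: [0.001, 0.425, 0.905, -0.003]
contact_force: [0.6, 0.3, 0.0]
width: 0.0246
```

```bash
python3 -m jog '[0,0,1,0,0,0, 0,0,1,0,0,0]';python3 -m jog '[0,0,1,0,0,0, 0,0,1,0,0,0]'
python3 - <<'E'
from h import *
S=grab("scene");crop(S,150,110,260,240,6,"pics/s42.png");D=grab("side");crop(D,190,90,290,210,5,"pics/d42.png")
E
```

```text
clock: 78.9
position: [0.601, -0.0029, 0.2045]
ee_rot: [0.001, 0.425, 0.905, -0.003]
contact_force: [0.7, -0.2, -0.5]
width: 0.0244
clock: 79.15
position: [0.601, -0.0028, 0.2035]
ee_rot: [0.001, 0.425, 0.905, -0.003]
contact_force: [0.1, 1.3, -1.0]
width: 0.0247
```

View pics/s42.png

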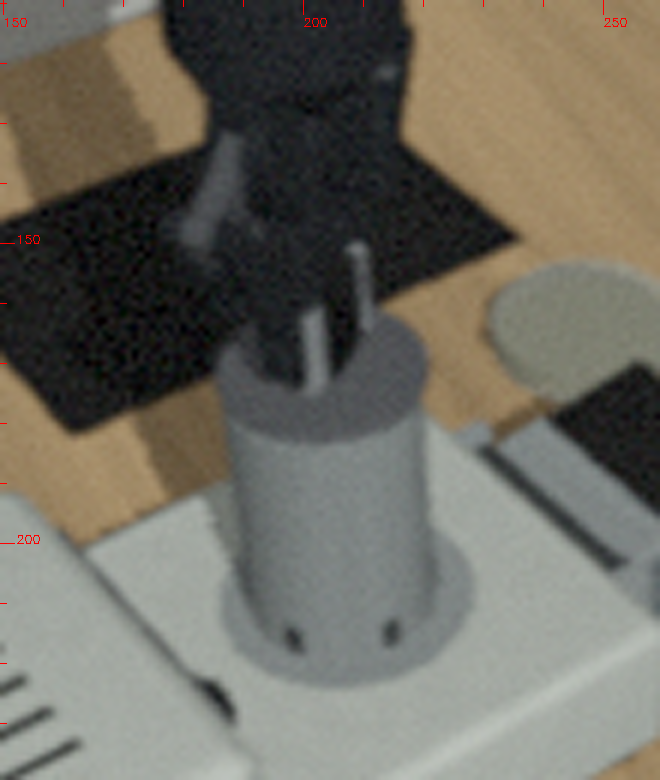

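View pics/d42.png

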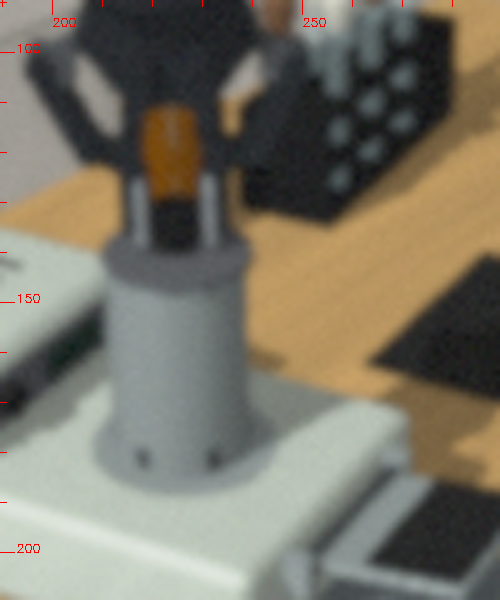

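The lid is in the mouth and centred (scene 217–428, jar 222–425). Down the last bit until contact.

```bash
python3 -m jog '[0,0,1,0,0,0, 0,0,1,0,0,0]';python3 -m jog '[0,0,1,0,0,0, 0,0,1,0,0,0]'
```

```text
clock: 79.5
position: [0.601, -0.0028, 0.2025]
ee_rot: [0.001, 0.425, 0.905, -0.003]
contact_force: [-0.4, -0.2, -0.3]
width: 0.0247
clock: 79.75
position: [0.6011, -0.0029, 0.2018]
ee_rot: [0.001, 0.425, 0.905, -0.003]
contact_force: [-0.5, 0.3, -0.2]
width: 0.0245
```

```bash
python3 -m jog '[0,0,1,0,0,0, 0,0,1,0,0,0]';python3 -m jog '[0,0,1,0,0,0, 0,0,1,0,0,0]'
```

```text
clock: 80.0
position: [0.6012, -0.0029, 0.2018]
ee_rot: [0.002, 0.425, 0.905, -0.003]
contact_force: [-1.3, 0.5, 5.4]
width: 0.0246
clock: 80.25
position: [0.6012, -0.0029, 0.2017]
ee_rot: [0.002, 0.425, 0.905, -0.003]
contact_force: [-3.3, 0.8, 8.1]
width: 0.0245
```

```bash
python3 -m jog '[0,0,0,0,0,0, 0,0,0,0,0,0, 0,0,0,0,0,0, 0,0,0,0,0,0, 0,0,0,0,0,0]' 0.3; python3 -m jog '[0,0,-20,0,0,0, 0,0,-50,0,0,0, 0,0,-90,0,0,0, 0,0,-120,0,0,0, 0,0,-120,0,0,0]'
python3 - <<'E'
from h import *
p,r,s=pose();print(p,s["width"],s["qpos"].round(2))
S=grab("scene");crop(S,150,110,260,240,6,"pics/s43.png");D=grab("side");crop(D,190,90,290,210,5,"pics/d43.png")
E
```

```text
clock: 80.88
position: [0.6011, -0.0029, 0.1995]
ee_rot: [0.001, 0.425, 0.905, -0.003]
contact_force: [-1.1, -1.3, 0.2]
width: 0.06
clock: 81.5
position: [0.6024, -0.0021, 0.3225]
ee_rot: [0.004, 0.425, 0.905, -0.002]
contact_force: [0.9, 0.4, -0.6]
width: 0.0599
[ 0.60236544 -0.00211889  0.32247335] 0.0599023179358651 [-0.11  0.29  1.32 -0.01  1.53 -0.81]
```

View pics/s43.png

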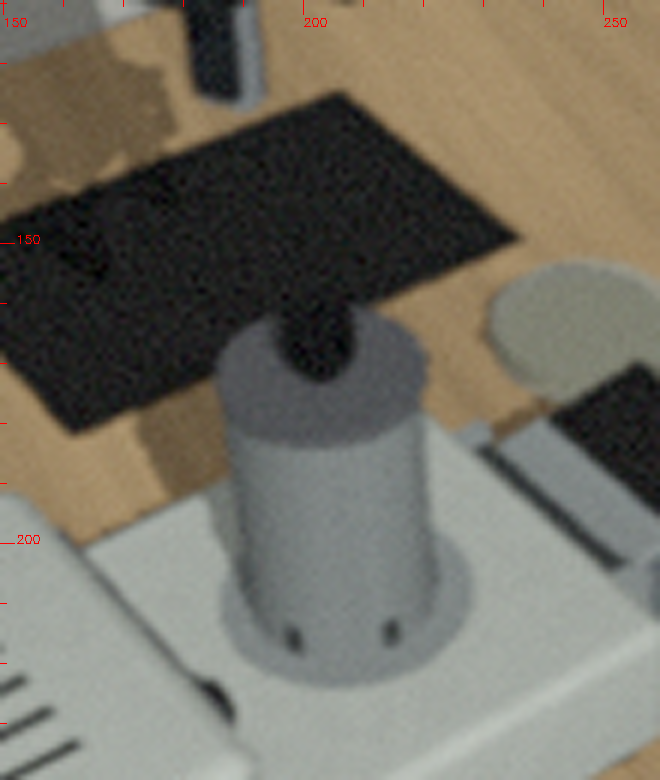

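View pics/d43.png

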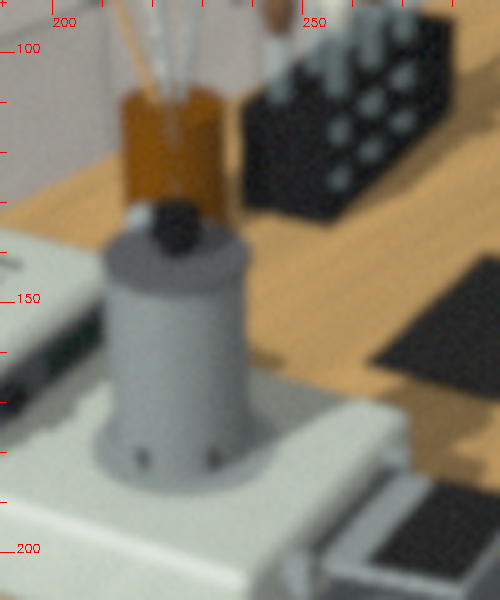

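Run:
```python
from meas import *
print(plane(S,258.7,183.5,.066), plane(D,130+602/4-.5,110+348/4-.5,.066))
plan([.447,-.025,.15],down(40),7)
```

```text
[ 0.45337553 -0.02387797  0.066     ] [ 0.45098708 -0.02507387  0.066     ]
clock 81.70 n=7 (need 4.6) total shift [  80.7 -131.6  168.7] turn [-0.4  0.2 -0.3] |w|=0.6
12,-19,24,0,0,0,  23,-38,48,0,0,0,  35,-56,72,0,0,0,  46,-75,96,0,0,0,  58,-94,120,0,0,0,  69,-113,145,0,0,0,  80.7,-131.6,168.7,-0.4,0.2,-0.3
```

```bash
python3 -m jog '[12,-19,0,0,0,0, 23,-38,5,0,0,0, 35,-56,15,0,0,0, 46,-75,40,0,0,0, 58,-94,80,0,0,0, 69,-113,120,0,0,0, 80,-130,169,0,0,0, 80,-130,200,0,0,0, 80,-130,215,0,0,0, 80,-130,215,0,0,0]' 1 40
python3 - <<'E'
from h import *
p,r,s=pose();print(p,s["width"])
S=grab("scene");crop(S,200,110,310,240,6,"pics/s44.png");grab("wrist","pics/w44.png")
E
```

```text
clock: 82.95
position: [0.448, -0.0246, 0.103]
ee_rot: [-0.001, 0.425, 0.905, -0.004]
contact_force: [-0.8, 0.0, -0.1]
width: -0.0001
[ 0.4479718  -0.02464372  0.10298357] -6.422009088017856e-05
```

View pics/s44.png

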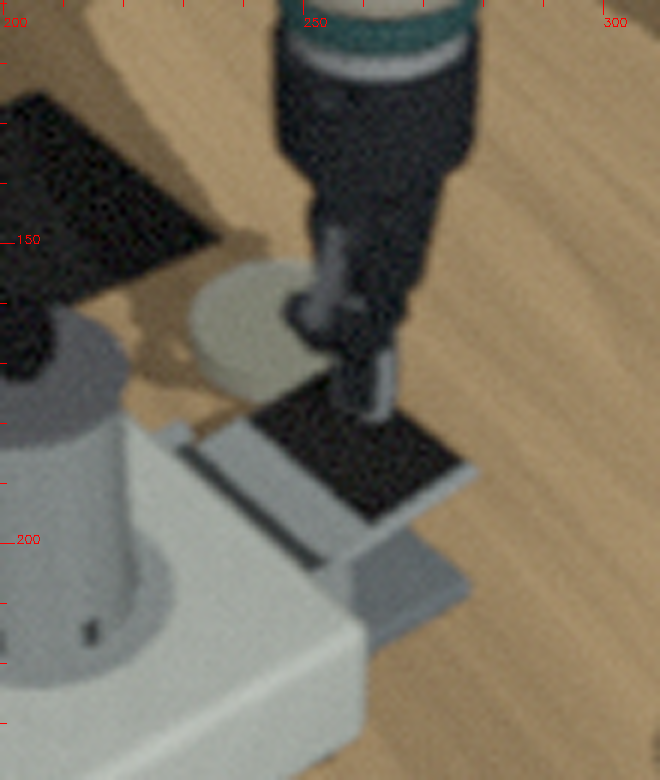

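View pics/w44.png

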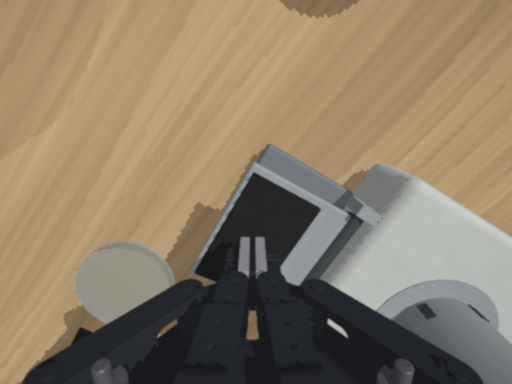

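```bash
python3 -m jog '[0,0,8,0,0,0, 0,0,15,0,0,0, 0,0,18,0,0,0, 0,0,18,0,0,0]';python3 -m jog '[0,0,2,0,0,0, 0,0,4,0,0,0, 0,0,6,0,0,0, 0,0,6,0,0,0]';python3 -m jog '[0,0,2,0,0,0, 0,0,4,0,0,0, 0,0,4,0,0,0]'
```

```text
clock: 83.55
position: [0.4497, -0.0251, 0.087]
ee_rot: [0.001, 0.425, 0.905, -0.004]
contact_force: [-1.0, -0.4, 4.6]
width: -0.0001
clock: 84.05
position: [0.4489, -0.0252, 0.0812]
ee_rot: [0.001, 0.425, 0.905, -0.004]
contact_force: [-2.8, -0.5, 7.0]
width: -0.0003
clock: 84.42
position: [0.4486, -0.0253, 0.0773]
ee_rot: [0.0, 0.425, 0.905, -0.004]
contact_force: [-3.9, -1.1, 9.3]
width: 0.0
```

```bash
python3 -m jog '[0,0,1,0,0,0, 0,0,2,0,0,0, 0,0,2,0,0,0]';python3 -m jog '[0,0,1,0,0,0, 0,0,2,0,0,0, 0,0,2,0,0,0]'
```

```text
clock: 84.8
position: [0.4486, -0.0253, 0.0756]
ee_rot: [0.0, 0.425, 0.905, -0.004]
contact_force: [-4.7, -1.2, 10.9]
width: 0.0001
clock: 85.18
position: [0.4487, -0.0253, 0.0752]
ee_rot: [0.001, 0.425, 0.905, -0.004]
contact_force: [-8.4, 0.2, 26.1]
width: 0.0001
```

The force jumps to 26 N at TCP z 0.0752, which is the stop. Holding over two seconds.

```bash
python3 -m jog '[0,0,0,0,0,0, 0,0,0,0,0,0, 0,0,0,0,0,0, 0,0,0,0,0,0, 0,0,0,0,0,0, 0,0,0,0,0,0, 0,0,0,0,0,0, 0,0,0,0,0,0, 0,0,0,0,0,0, 0,0,0,0,0,0]';python3 -m jog '[0,0,0,0,0,0, 0,0,0,0,0,0, 0,0,0,0,0,0, 0,0,0,0,0,0, 0,0,0,0,0,0, 0,0,0,0,0,0, 0,0,0,0,0,0, 0,0,0,0,0,0, 0,0,0,0,0,0, 0,0,0,0,0,0]'
python3 - <<'E'
from h import *
S=grab("scene");crop(S,150,110,310,240,5,"pics/s45.png");D=grab("side");crop(D,190,90,330,230,5,"pics/d45.png")
E
```

```text
clock: 86.42
position: [0.4487, -0.0252, 0.0752]
ee_rot: [0.001, 0.425, 0.905, -0.004]
contact_force: [-8.8, 0.8, 25.8]
width: -0.0002
clock: 87.68
position: [0.4487, -0.0253, 0.0752]
ee_rot: [0.001, 0.425, 0.905, -0.004]
contact_force: [-8.4, -0.4, 24.5]
width: -0.0004
```

View pics/d45.png

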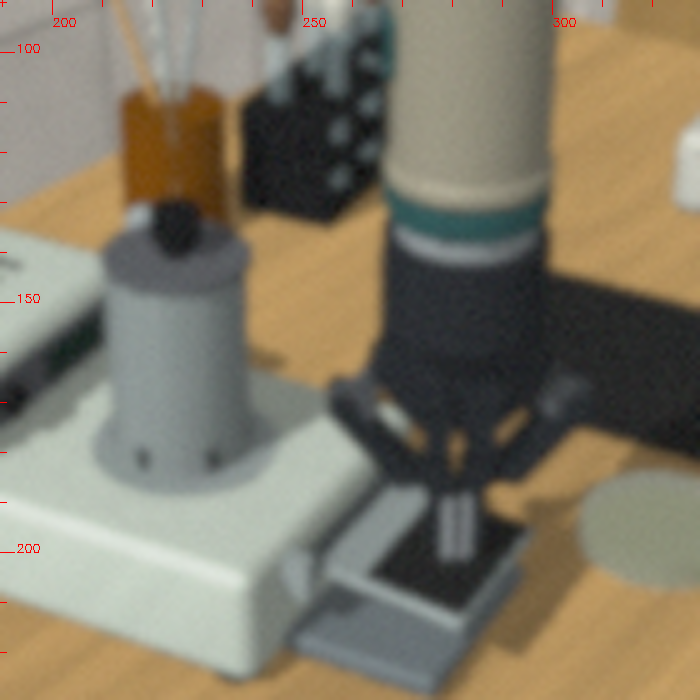

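View pics/s45.png

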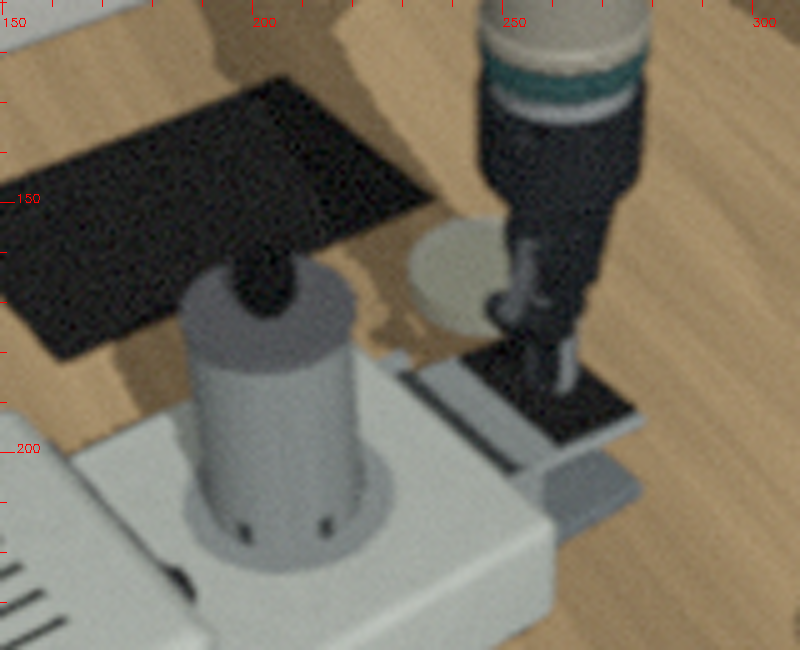

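Held about 2.5 s at the stop, with the paddle visibly down. Letting it up and checking everything.

```bash
python3 -m jog '[0,0,-3,0,0,0, 0,0,-8,0,0,0, 0,0,-14,0,0,0, 0,0,-30,0,0,0, 0,0,-70,0,0,0, 0,0,-120,0,0,0, 0,0,-170,0,0,0]'; python3 -m jog '[40,-40,0,0,0,0, 80,-80,0,0,0,0, 100,-100,0,0,0,0, 100,-100,0,0,0,0, 100,-100,0,0,0,0]'
python3 - <<'E'
from h import *
p,r,s=pose();print(p,s["contact_force"])
S=grab("scene","pics/s46.png");D=grab("side","pics/d46.png");crop(S,150,110,310,240,5,"pics/s46c.png");crop(D,60,200,230,345,4,"pics/d46c.png");crop(S,200,255,400,384,4,"pics/s46d.png")
E
```

```text
clock: 88.65
position: [0.4498, -0.0239, 0.2442]
ee_rot: [0.001, 0.425, 0.905, -0.003]
contact_force: [0.3, 0.1, -0.9]
width: -0.0001
clock: 89.28
position: [0.3103, -0.0111, 0.2432]
ee_rot: [0.002, 0.425, 0.905, -0.003]
contact_force: [0.6, 0.1, -0.1]
width: 0.0003
[ 0.31034723 -0.01106434  0.2432003 ] [ 0.58077989  0.14030013 -0.13817726]
```

View pics/s46.png

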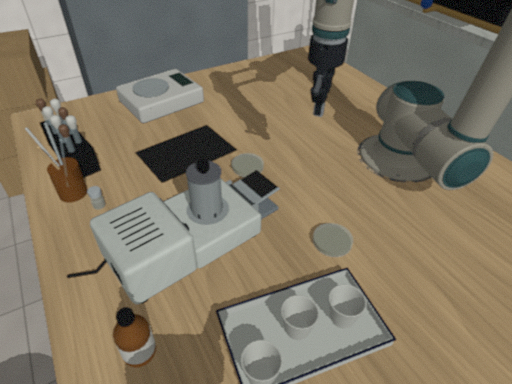

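View pics/s46c.png

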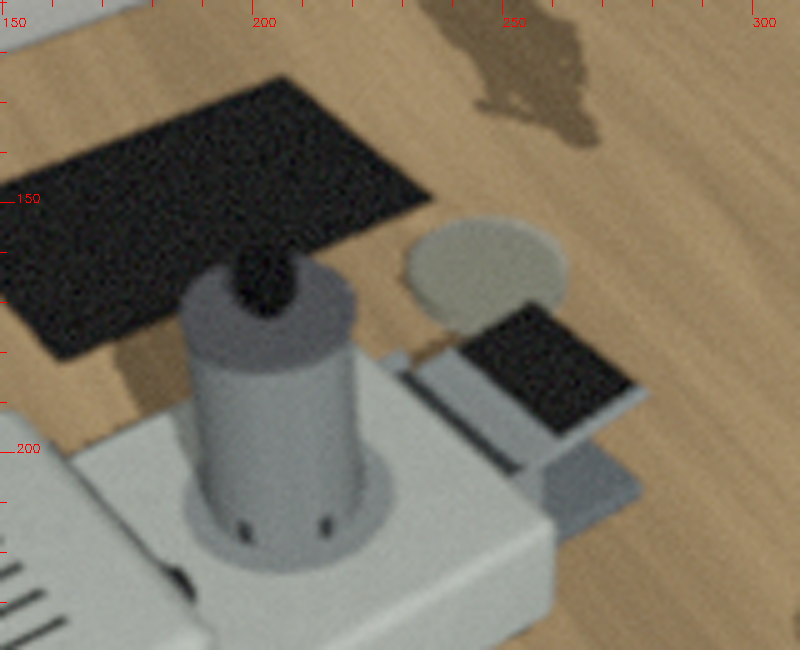

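View pics/d46.png

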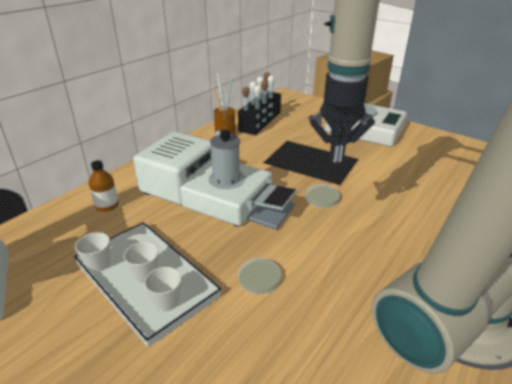

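View pics/d46c.png

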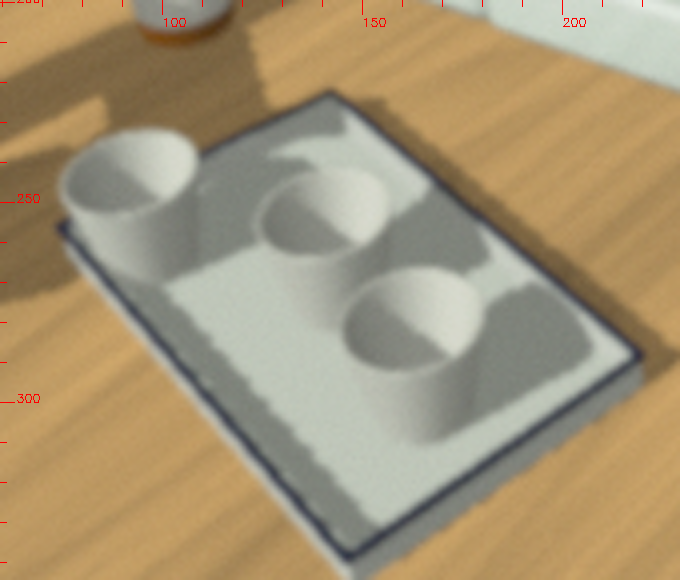

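View pics/s46d.png

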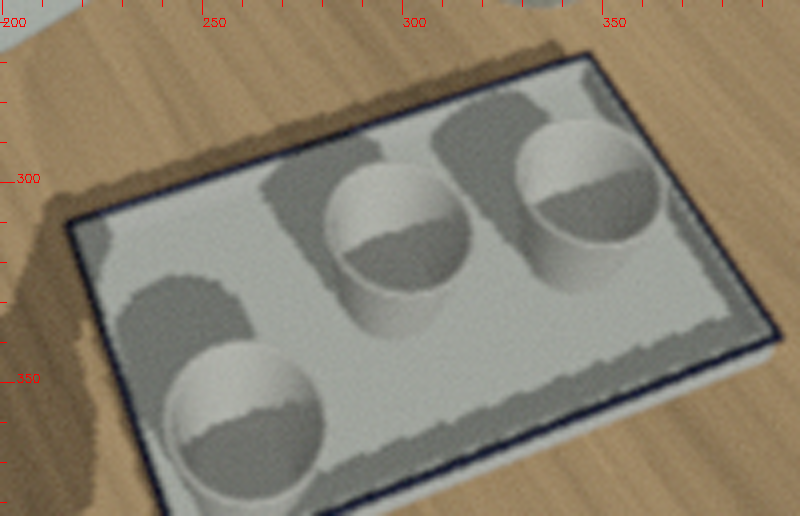

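Run:
```python
from meas import *
def ds(x0,y0,x1,y1): return [60+x0/4-.5,200+y0/4-.5,60+x1/4-.5,200+y1/4-.5]
for nm,c in (("A",(.6647,.349)),("B",(.5613,.3072)),("C",(.4715,.329))):
    for im,n in ((S,"S"),(D,"D")):
        print(nm,n,"rim",ext(im,c,.034,.066).round(1),"foot",ext(im,c,.023,.004).round(1))
crop(D,70,220,130,280,10,"pics/d47.png")
```

```text
A S rim [238.5 338.9 280.6 380.8] foot [245.5 361.6 272.2 389. ]
A D rim [ 74.8 231.7 109.5 253.8] foot [ 87.3 256.6 109.8 271.9]
B S rim [279.1 294.1 317.5 328.7] foot [283.2 317.  307.6 339.8]
B D rim [123.5 241.1 158.3 264.5] foot [134.2 266.4 156.7 282.6]
C S rim [327.1 283.1 364.9 316. ] foot [328.4 305.9 352.6 327.7]
C D rim [144.4 266.  181.5 293.2] foot [154.9 292.4 178.9 311.1]
```

View pics/d47.png

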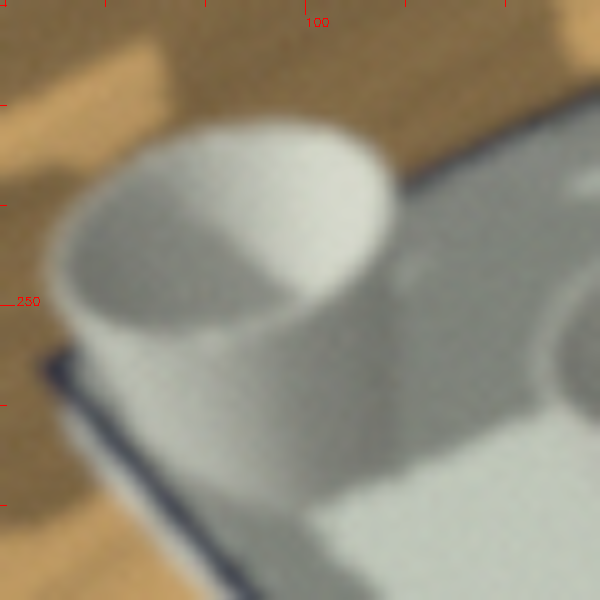

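Everything looks right. Cup A stands close to the tray wall, so I'll check from above that it's truly upright.

Run:
```python
from h import *
plan([.70,.27,.30],down(40),10)
```

```text
clock 89.47 n=10 (need 9.7) total shift [-32.9 479.1 -59.5] turn [-0.3  0.3 -0.3] |w|=0.5
-3,48,-6,0,0,0,  -7,96,-12,0,0,0,  -10,144,-18,0,0,0,  -13,192,-24,0,0,0,  -16,240,-30,0,0,0,  -20,287,-36,0,0,0,  -23,335,-42,0,0,0,  -26,383,-48,0,0,0,  -30,431,-54,0,0,0,  -32.9,479.1,-59.5,-0.3,0.3,-0.3
```

```bash
python3 -m jog '[-3,48,-20,0,0,0, -7,96,-40,0,0,0, -10,144,-60,0,0,0, -13,192,-60,0,0,0, -16,240,-60,0,0,0, -20,287,-60,0,0,0, -23,335,-60,0,0,0, -26,383,-60,0,0,0, -30,431,-60,0,0,0, -33,479,-60,0,0,0]'; python3 -m jog '[0,0,0,0,0,0, 0,0,0,0,0,0, 0,0,0,0,0,0]'
python3 - <<'E'
from meas import *
i=grab("wrist");cv2.imwrite("pics/w48.png",i["frame"][:,:,::-1])
q=proj(i,[[.665,.349,.03]])[0].astype(int);print(q)
x0,y0=max(q[0]-55,0),max(q[1]-55,0);crop(i,x0,y0,x0+110,y0+110,6,"pics/w49.png")
c=(.665,.349);print("rim",ext(i,c,.034,.066),"foot",ext(i,c,.021,.008),proj(i,[[*c,.066],[*c,.008]]))
E
```

```text
clock: 90.72
position: [0.7009, 0.2712, 0.2992]
ee_rot: [0.001, 0.425, 0.905, -0.004]
contact_force: [0.8, -0.1, 0.5]
width: 0.0002
clock: 91.1
position: [0.6983, 0.2693, 0.3011]
ee_rot: [0.001, 0.425, 0.905, -0.004]
contact_force: [-0.3, -0.2, -0.0]
width: -0.0001
[271 104]
rim [246.19093346  75.02792642 300.28597494 132.19761984] foot [256.04116602  89.1747595  284.78775333 119.54140307] [[273.20718767 104.53363782]
 [270.40650376 104.61811078]]
```

View pics/w49.png

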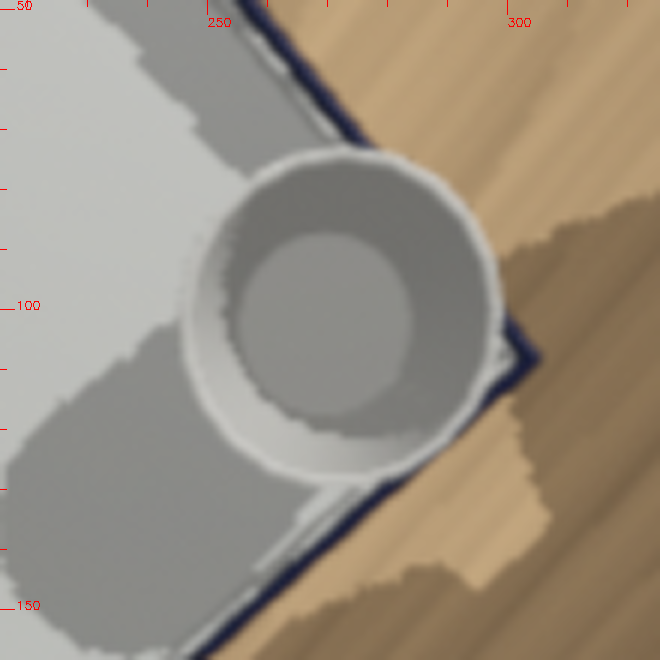

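View pics/w48.png

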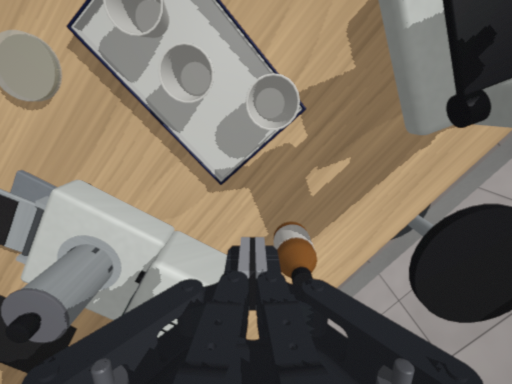

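Cup A is upright: its rim and floor circles are offset by (3.0, -1.1) px, against (2.8, -0.1) px expected when vertical, so the tilt is about 0.02 rad. The arm is free in the air, so I'm handing in.

Run:
```python
from rig import *
print(get_state()["contact_force"]);print(sign_off())
```

```text
[ 0.03973716 -0.1523186  -0.54427142]
the job is handed in; nothing more can be done
None
```

The job is done and handed in at about 91 s of the 210 s allowed; `sign_off()` reports no verdict, so the results below are from my own checks.

- **Jar:** I set it on the hub while rocking it, and it slid home with almost no resistance. From both cameras the rim was at 0.176 m (0.175 m expected), about 1 mm off the hub position I measured.
- **Lumps:** I poured all three cups (2 + 3 + 2). Looking down into the jar I counted seven lumps, with none spilled and every cup empty.
- **Lid:** It touched down at the expected height. In both fixed views it looks flat and centred on the rim.
- **Paddle:** I pressed it until the force jumped to about 26 N after 13 mm of travel, held it there for about 2.5 s and let it up. The last pictures show it raised.
- **Petri dishes:** Both were where they started.

**One thing that went differently:** after I put one cup back, it was knocked several centimetres into a corner of the tray, and I left it there. It measures about (0.106, 0.051) m in the tray, inside the ±0.13 and ±0.07 m limits. It is upright to about 0.02 rad, but it stands close to the tray wall. The position estimates for it disagreed by up to 4 mm between the cameras, about what the calibration allows.

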